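# Get the wind-up music player ready for coffee

### The job

Get the wind-up music player ready for the coffee guests: slide every tune tile lying on the table fully home into a slot of the player, one to a slot, and only then wind the key clockwise, with as many partial turns as it takes, until it comes to its stop. Also lean the dark programme board lengthways against the front of the tea caddy, its lower short end on the table and its upper part resting on the caddy, and leave the crockery and the sweets where they are.

Things in the scene. Friction and masses are not known exactly. Their poses are not given: they have to be found in the camera images.
- player: Wooden wind-up music player, fixed, 165 mm deep (x) by 269 wide (y); origin under its centre; x points from the slot mouths to its back (roughly away from the robot), z up. Front part 35 mm high: three slots side by side, open to -x, under a clear roof that begins 20 mm behind the mouths. Back 60 mm: clockwork housing, 60 mm high, the key on top
- slot_left (a point): left slot of the player (its own y +93 mm): middle of the mouth's lower edge, on the slot floor, 12 mm above the table; axes as the player's. Slot 63 mm wide, 17 high, 105 deep along +x to its end stop; 30 mm of wood between slots, 10 outside the outer ones. A tile fully home sticks out 35 mm, its centre 35 mm inside the mouth
- slot_middle (a point): middle slot of the player (its own y 0): middle of the mouth's lower edge, on the slot floor, 12 mm above the table; axes as the player's. Slot 63 mm wide, 17 high, 105 deep along +x to its end stop; 30 mm of wood between slots, 10 outside the outer ones. A tile fully home sticks out 35 mm, its centre 35 mm inside the mouth
- slot_right (a point): right slot of the player (its own y -93 mm): middle of the mouth's lower edge, on the slot floor, 12 mm above the table; axes as the player's. Slot 63 mm wide, 17 high, 105 deep along +x to its end stop; 30 mm of wood between slots, 10 outside the outer ones. A tile fully home sticks out 35 mm, its centre 35 mm inside the mouth
- key (a joint): angle the key is wound to, rad: 0 run down; grows as it is turned clockwise seen from above, to a rigid stop at 4.7 (fully wound). Needs 0.07 to 0.12 N m, rising as the mainspring tightens; it stays wherever it is let go, so it can be wound in partial turns
- key_grip (a point): centre of the key's wing, on its upright axis (player's own x +52.5 mm, y 0), 106 mm above the table. The brass wing is an upright plate 56 mm long (this point's x), 12 thick (its y), 36 high, its lower edge 28 mm above the housing, on a shaft 12 mm thick; the point turns with the key
- tile_a: tune tile, one of up to three alike (may be absent): light wooden slab with brass strips on both faces, 140 (x) by 60 (y) by 14 mm (z), 100 g; lies flat; origin at the centre of its underside. Either end or face will do
- tile_b: tune tile, one of up to three alike (may be absent): light wooden slab with brass strips on both faces, 140 (x) by 60 (y) by 14 mm (z), 100 g; lies flat; origin at the centre of its underside. Either end or face will do
- tile_c: tune tile, one of up to three alike (may be absent): light wooden slab with brass strips on both faces, 140 (x) by 60 (y) by 14 mm (z), 100 g; lies flat; origin at the centre of its underside. Either end or face will do
- board: programme board: dark wooden slab with cork faces, 170 (x) by 66 (y) by 12 mm (z), 120 g; lies flat; origin at the centre of its underside. Either end or face will do
- board_end_a (a point): middle of the board's +x short end, at half its thickness
- board_end_b (a point): middle of the board's -x short end, at half its thickness
- caddy: tea caddy: closed wooden box fixed to the table, 70 deep (x) by 110 wide (y) by 85 mm high; origin at the centre of its underside; its front is its -x face (towards the robot)
- teapot: brass teapot, 116 mm across, 120 mm high, origin under its centre; leave alone
- cup_left: filled cup on a 150 mm saucer, 68 mm high, origin under its centre; leave alone
- cup_right: filled cup on a 150 mm saucer, 68 mm high, origin under its centre; leave alone
- creamer: white jar, 60 mm across, 100 mm high, origin under its centre; leave alone
- mug: terracotta mug, 80 mm across, 95 mm high, origin under its centre; leave alone
- sweets: yellow tray of sweets, 100 by 170 mm, origin under its centre; leave alone
Not all that is in view belongs to the job. What is shaped like the tile_c but pink, purple or red is not meant.

How it is judged (in metres and radians):
On the way, in this order (a step that is already met when the one before it is completed fails the run):
1. every tune tile on the table is fully home in a slot (((x of tile_a in the frame of slot_left between 0.03 and 0.042 m and y of tile_a in the frame of slot_left between -0.005 and 0.005 m and z of tile_a in the frame of slot_left between -0.004 and 0.019 m) or (x of tile_a in the frame of slot_middle between 0.03 and 0.042 m and y of tile_a in the frame of slot_middle between -0.005 and 0.005 m and z of tile_a in the frame of slot_middle between -0.004 and 0.019 m) or (x of tile_a in the frame of slot_right between 0.03 and 0.042 m and y of tile_a in the frame of slot_right between -0.005 and 0.005 m and z of tile_a in the frame of slot_right between -0.004 and 0.019 m)) and ((x of tile_b in the frame of slot_left between 0.03 and 0.042 m and y of tile_b in the frame of slot_left between -0.005 and 0.005 m and z of tile_b in the frame of slot_left between -0.004 and 0.019 m) or (x of tile_b in the frame of slot_middle between 0.03 and 0.042 m and y of tile_b in the frame of slot_middle between -0.005 and 0.005 m and z of tile_b in the frame of slot_middle between -0.004 and 0.019 m) or (x of tile_b in the frame of slot_right between 0.03 and 0.042 m and y of tile_b in the frame of slot_right between -0.005 and 0.005 m and z of tile_b in the frame of slot_right between -0.004 and 0.019 m)) and ((x of tile_c in the frame of slot_left between 0.03 and 0.042 m and y of tile_c in the frame of slot_left between -0.005 and 0.005 m and z of tile_c in the frame of slot_left between -0.004 and 0.019 m) or (x of tile_c in the frame of slot_middle between 0.03 and 0.042 m and y of tile_c in the frame of slot_middle between -0.005 and 0.005 m and z of tile_c in the frame of slot_middle between -0.004 and 0.019 m) or (x of tile_c in the frame of slot_right between 0.03 and 0.042 m and y of tile_c in the frame of slot_right between -0.005 and 0.005 m and z of tile_c in the frame of slot_right between -0.004 and 0.019 m))), for 0.2 s.
2. the key is fully wound (value of joint key above 4.4 rad), for 0.2 s.
At the end, for the whole second after the job is handed in: All tiles present home in slots within 5 mm of the stop; key beyond 4.35 of 4.7 rad; board at rest sloping 31 to 74 degrees, one short end on the table, the other 75 mm up or more, touching the caddy in front, within 50 mm of its middle; nothing held (all of step 1 and value of joint key above 4.35 rad and angle between the z axis of board and the z axis of caddy, either way round between 0.55 and 1.3 rad and contact force between board and caddy above 0.05 N and ((height (world z) of board_end_a below 0.022 m and height (world z) of board_end_b above 0.075 m) or (height (world z) of board_end_b below 0.022 m and height (world z) of board_end_a above 0.075 m)) and x of board in the frame of caddy below -0.025 m and y of board in the frame of caddy between -0.05 and 0.05 m and linear speed of board below 0.02 m/s).
It fails at once if a piece of crockery or the sweets tray is moved more than 30 mm (distance of any of teapot, cup_left, cup_right, creamer, mug, sweets from where it was at the start of the episode above 0.03 m).
It fails at once if a piece of crockery is tipped over (angle between any of teapot, cup_left, cup_right, creamer, mug's own z axis and vertical above 0.5 rad).
Of tile_a, tile_b, tile_c only 2 to 3 are there at a start; the rules pass over those that are not, and their reading is None.
At some moment in a run one of tile_a, tile_b, tile_c, board may be knocked a few centimetres aside while the robot is not near it.
Once in a run the grip may slacken for a moment while it holds something.
It also fails if it takes over 210 s, if anything falls off the work surface, if the arm or the gripper's body presses on something with over 40 N, if the wrist force passes 120 N, or if a joint passes its speed limit or range.

### The arm

A 6-joint arm with a two-finger parallel gripper is mounted at the origin on the work surface. World frame = base frame: x ahead of the robot, y to its left, z up, the work surface at z = 0. Lengths are in m, angles in degrees, forces in N, time in s.
With the tool pointing down it reaches from about 0.3 to 0.75 m from the base axis. Payload 8.5 kg.
Tool frame: the origin (TCP) lies between the finger pads; the fingertips stand 8 mm ahead of it and the grasp point (between the pads) lies 11 mm behind it; y points along the fingers, z is the direction in which the jaws open and shut, and the axes are right-handed (so a half turn about y gives the same grasp; the last joint's range is limited). The gripper opens to 85 mm and grips with 20 to 120 N. Pads are 22 mm wide; open, the fingers measure 114 mm over their backs; the gripper's body (76 mm by 85 mm) begins 54 mm behind the grasp point. The pads swing forward as they close: fully open they stand 13 mm farther back than shut.
Start: joints at [56.476, 21.807, 74.336, -0, 83.858, -12.336], TCP at [0.199, 0.513, 0.199] pointing down, gripper open.
Joint ranges: [-178.18, 178.18], [-50.72, 133.34], [12.68, 142.11], [-81.47, 261.47], [9.98, 163.14], [-165.26, 165.26]. Speed limits (degrees/s): [136.94, 136.94, 180, 180, 180, 180].

### API

Orientations are given as a 3x3 rotation matrix whose columns are the frame's x, y, z axes.
In Python, from rig import env, get_image gives the robot as it stands.
- The arm moves only by the tool move_arm, never from a script. Its argument "targets" is one flat list of numbers, 6 for each row, row after row: the shift along the tool's x, y, z in mm, then the turn, a rotation vector about the tool's x, y, z in rad. A call has exactly 5 rows; each row shifts and turns the commanded pose from where the row before left it, along the tool's axes as they then stand; what a row does not reach is not made up. A row lasts 1/8 s, in which the tool goes at most 62.5 mm and 10.7 degrees, less where a joint would pass 70% of its speed; a pose out of reach is approached as far as the arm can. A call is refused whole if a number of a shift passes 62.5 or a number of a turn 0.188, either way. A call with a gripper value outside its range is refused whole. "hand" is the opening, from -1 (shut) to 1 (fully open), so that 0 is half open, set as the call begins (left out, the last holds). The fingers move at their own pace and stop on an object; "squeeze" is the grip in N (left out, the last holds). Time passes only in rows, so rows that do not move let the fingers close, or fill a call up. It gives the time, the measured TCP pose, the force and the opening at its end, in the units of the state.
- env.observe(): the state, without advancing time (a new reading comes with each control period).
- get_image(name): name is "side" or "top"; returns a dict with "pixels" (480x640x3 uint8, red, green, blue), "z_map" (480x640 float32, m along the optical axis (not along the pixel's ray), 0 where there is no reading), "intrinsics" (3x3 intrinsics, pixels), "R" (3x3) and "t" (3): a world point X has camera coordinates R X + t. Camera axes: x right, y down, z forward; pixel columns grow to the right and rows downward; lengths in m; the calibration is good to about 2 mm. A picture is of the moment at which its call begins.
- env.close_job(): hands the job in, once; it reports no verdict.
The state is a dict: "time_s": time; "q": joint angles; "qvel": joint speeds; "joint_efforts": joint torques, N m; "position": TCP position; "tool_rot": TCP orientation; "ft_force": force on the tool from outside, world axes, zero at the start; "wrist_torque": the same for the moment, N m; "grip_width": finger opening in m.
Only numpy, scipy, OpenCV 4.12 (cv2) and the standard library are available. Lean on these libraries where they do the work, as an engineer would, in place of code of your own. Each camera call takes 0.05 s, during which the arm holds its last target.

## Working session

There is one attempt and no reset: what is moved stays moved. The work goes in short steps, Python scripts to look and compute and a tool call to move; the robot and the scene stay as the last step left them, time stands still between calls to the robot, and variables do not carry over. Pictures are saved under pics/ and viewed, and the job is handed in when it is done.

Besides the shell and the picture viewer there is one more tool, called after "Call:" as a command line: name --argument value ..., lists and objects as JSON in quotes. move_arm: Moves the arm, as the interface text tells. Its arguments: {"type":"object","properties":{"targets":{"type":"array"},"hand":{"type":"number"},"squeeze":{"type":"number"}},"required":["targets"]}

```bash
ls; mkdir -p pics
python3 - <<'E'
from rig import env,get_image
import cv2
s=env.observe(); print(s)
for n in("side","top"):
    d=get_image(n); cv2.imwrite(f"pics/{n}0.png",d["pixels"][:,:,::-1]); print(n,d["intrinsics"],d["R"],d["t"])
E
```

```text
pics
{'time_s': 0.0, 'q': array([ 5.64740475e+01,  2.18430846e+01,  7.43846539e+01, -4.45581819e-04,
        8.38593186e+01, -1.23375297e+01]), 'qvel': array([-0.0389266 , -0.00587308,  0.06392443, -0.11719602,  0.02386678,
       -0.08046936]), 'joint_efforts': array([-5.34136561e-04, -4.48466492e+01, -2.31279391e+01, -2.62168305e-04,
        4.82446238e-03, -6.79331288e-05]), 'position': array([0.19861676, 0.51251907, 0.19879278]), 'tool_rot': array([[ 9.32397023e-01, -8.32758328e-04,  3.61434777e-01],
       [-3.61435597e-01, -1.27092294e-03,  9.32396211e-01],
       [-3.17104961e-04, -9.99998846e-01, -1.48599327e-03]]), 'ft_force': array([-0.15470652, -0.33638165,  1.00158002]), 'wrist_torque': array([-0.02214871,  0.02662256,  0.01377974]), 'grip_width': 0.08532067477758813}
side [[533.40638669   0.         316.40914844]
 [  0.         533.40638669 239.42411295]
 [  0.           0.           1.        ]] [[-0.94829195 -0.3167742  -0.01991189]
 [-0.19499619  0.63094053 -0.75092645]
 [ 0.25043734 -0.70821476 -0.66008559]] [0.49860084 0.17818734 1.51791292]
top [[600.00851511   0.         322.46695205]
 [  0.         600.00851511 236.98840687]
 [  0.           0.           1.        ]] [[-0.00671936 -0.99968633 -0.02412663]
 [-0.99597688  0.00884654 -0.08917287]
 [ 0.08935833  0.02343038 -0.99572391]] [0.01036152 0.52727964 1.5250612 ]
```

View pics/top0.png

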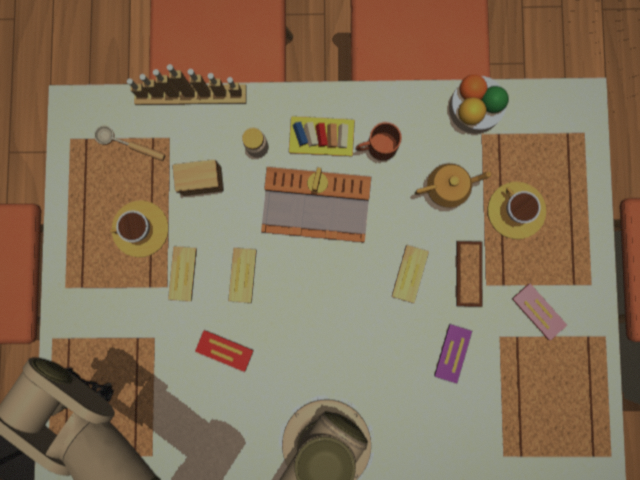

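View pics/side0.png

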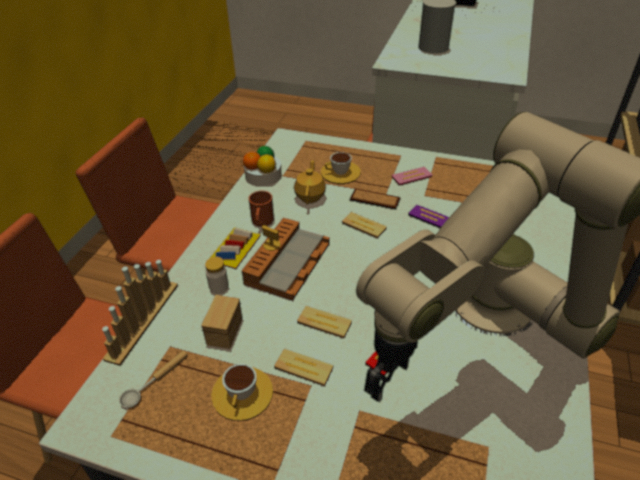

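The top view shows:
- **Light wooden tiles:** (182,274), (242,275) and (411,274).
- **Not meant:** red at (225,350), purple at (454,353) and pink at (539,312).
- **Board:** the dark-edged cork slab at (469,274). It could be taken for the place mats, at (118,212), (536,210) and elsewhere.
- **Caddy:** (196,176).
- **Player:** (317,204), with the key at (317,180).

Next I'll measure these and check the choice in one crop.

```bash
cat > h.py <<'E'
import numpy as np,cv2
from rig import env,get_image
def ray(d,uv,z):
    uv=np.atleast_2d(np.asarray(uv,float)); K=d["intrinsics"];R=d["R"];t=d["t"]
    C=-R.T@t; D=np.c_[uv,np.ones(len(uv))]@np.linalg.inv(K).T@R
    s=(z-C[2])/D[:,2]; return C+s[:,None]*D
def proj(d,X):
    c=np.atleast_2d(X)@d["R"].T+d["t"]; p=c@d["intrinsics"].T; return p[:,:2]/p[:,2:]
def cloud(d):
    z=d["z_map"]; v,u=np.mgrid[:480,:640]
    P=np.stack([u,v,np.ones_like(u)],-1)@np.linalg.inv(d["intrinsics"]).T*z[...,None]
    return (P-d["t"])@d["R"]
def rect(P):
    (c,s,a)=cv2.minAreaRect((P[:,:2]*1000).astype(np.float32))
    if s[0]<s[1]: s=s[::-1]; a+=90
    a=(a+90)%180-90
    return np.round(c,1),np.round(s,1),round(a,1)
def blobs(d,mask,z,amin=200):
    out=[]
    n,l,st,ce=cv2.connectedComponentsWithStats(mask.astype(np.uint8))
    for i in range(1,n):
        if st[i,4]<amin: continue
        cs,_=cv2.findContours((l==i).astype(np.uint8),cv2.RETR_EXTERNAL,cv2.CHAIN_APPROX_NONE)
        out.append((ce[i].round(),st[i,4])+rect(ray(d,max(cs,key=len)[:,0],z)))
    return out
def show(n,name,box,f=3):
    d=get_image(n);x0,y0,x1,y1=box
    cv2.imwrite("pics/"+name,cv2.resize(d["pixels"][y0:y1,x0:x1,::-1],None,fx=f,fy=f,interpolation=cv2.INTER_CUBIC)); return d
def st():
    s=env.observe(); print("t",round(s["time_s"],2),"p",s["position"].round(4),"w",round(s["grip_width"],4),"F",s["ft_force"].round(1)); print(s["tool_rot"].round(3).tolist(),s["q"].round(1)); return s
E
python3 - <<'E'
from h import *
d=show("top","crop0.png",(150,90,500,310),2)
hsv=cv2.cvtColor(d["pixels"],cv2.COLOR_RGB2HSV)
for p in [(182,274),(242,275),(175,274),(411,274),(469,274),(459,274),(196,176),(317,171),(320,240),(300,275)]: print(p,hsv[p[1],p[0]],d["z_map"][p[1],p[0]])
P=cloud(d)
Z=P[...,2]; print("table z",np.median(Z[280:330,260:380]))
m=(Z>0.007)&(Z<0.02)
for b in blobs(d,m,0.0135,300): print("tile",*b)
m=(Z>0.075)&(Z<0.095)
for b in blobs(d,m,0.085,300): print("85mm",*b)
m=(Z>0.025)&(Z<0.045)
for b in blobs(d,m,0.035,300): print("35mm",*b)
m=(Z>0.05)&(Z<0.07)
for b in blobs(d,m,0.06,300): print("60mm",*b)
m=(Z>0.09)&(Z<0.14)
for b in blobs(d,m,0.124,50): print("key",*b)
E
```

```text
(182, 274) [ 27  97 155] 1.5643027
(242, 275) [ 28  94 155] 1.5523793
(175, 274) [ 25 118 153] 1.5651485
(411, 274) [ 29  94 155] 0.0
(469, 274) [ 14 138 146] 1.542241
(459, 274) [ 11 154  83] 1.5367117
(196, 176) [ 20 113 153] 1.5129178
(317, 171) [ 22 143 150] 1.4626418
(320, 240) [ 35  35 161] 1.5665658
(300, 275) [ 37  29 161] 1.5666254
table z -0.0004487704876113858
tile [193.  98.] 927 [914.  360.5] [300.9  53. ] -89.0
tile [321. 137.] 1066 [797.9   7. ] [171.  103.1] 84.8
tile [127. 143.] 371 [787.9 516.6] [201.1  49.4] 73.4
tile [511. 217.] 719 [ 577.9 -487. ] [148.9 106.6] 59.7
tile [144. 229.] 869 [557.  481.4] [150.2 141.8] -16.5
tile [469. 273.] 1548 [ 433.6 -370.7] [171.2  68.9] -1.5
tile [410. 273.] 1192 [ 432.8 -219.1] [140.1  62.5] -17.5
tile [182. 273.] 1168 [437.9 371.1] [139.8  64.7] -5.5
tile [242. 274.] 1175 [433.3 215. ] [139.9  62.5] -5.6
tile [539. 311.] 1265 [ 333.3 -543.8] [141.1  68.8] 41.3
tile [453. 353.] 1246 [ 230.2 -322.8] [139.8  63.2] -18.6
tile [224. 350.] 1228 [238.8 261.7] [140.8  65.2] 67.2
tile [322. 428.] 1608 [24.8 -3.8] [223.9 182.3] 78.4
85m
[... 207 characters left out ...]
8 108.2] 83.9
60mm [318. 182.] 2370 [663.2  17.7] [268.3  62. ] 83.8
60mm [523. 206.] 608 [ 602.4 -499.1] [85.7 79.8] -1.9
60mm [132. 226.] 588 [555.3 490.5] [83.6 82.7] -36.2
key [165.  82.] 359 [912.6 394.1] [113.3  33.2] 89.1
key [197.  81.] 137 [912.6 314.3] [37.4 30.9] -89.2
key [474.  97.] 755 [ 858.4 -369.4] [118.4  58.3] -5.7
key [214.  82.] 99 [909.3 269.3] [27.4 25.8] -89.5
key [496.  96.] 384 [ 858.7 -423.2] [58.3 55.3] 88.2
key [389. 130.] 96 [ 774.6 -157.1] [76.6 52.2] 62.2
key [252. 137.] 358 [765.1 174.7] [52.8 50.5] 26.4
key [317. 178.] 135 [661.4  17.2] [59.  13.7] -13.2
key [452. 182.] 581 [ 648.4 -310.7] [71.6 70.8] 74.9
key [342. 418.] 114 [ 87.3 -40.3] [110.8  23.1] 69.2
```

View pics/crop0.png

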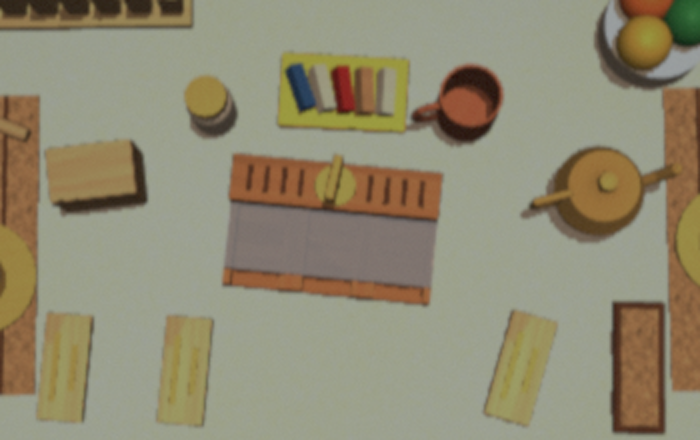

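Run:
```python
from h import *
d=get_image("side"); P=cloud(d); Z=P[...,2]
print("table",np.median(Z[330:350,330:350]))
for nm,lo,hi,z in(("14",.006,.02,.014),("35",.027,.043,.035),("60",.052,.068,.06),("85",.077,.093,.085),("key",.1,.13,.124)):
    for b in blobs(d,(Z>lo)&(Z<hi),z,100 if nm=="key" else 400): print(nm,*b)
# gripper tips
m=(np.abs(P[...,0]-.199)<.09)&(np.abs(P[...,1]-.513)<.09)&(Z>.1)&(Z<.26)&(d["z_map"]>0)
Q=P[m]; print(m.sum(),np.percentile(Q[:,2],[0,.5,1,2,5,10]))
T=env.observe()["tool_rot"];p=env.observe()["position"]
L=(Q-p)@T
for lo,hi in((-60,-20),(-20,20),(20,60)):
    k=(L[:,2]*1000>lo)&(L[:,2]*1000<hi)&(L[:,1]>-.06); print(lo,hi,k.sum(),np.percentile(L[k]*1000,[1,5,50,95,99],axis=0).round(1).tolist() if k.sum() else '')
# top view player 
d=get_image("top");hsv=cv2.cvtColor(d["pixels"],cv2.COLOR_RGB2HSV)
for y in range(228,246,1): print(y,hsv[y,318],hsv[y,270])
```

```text
table 0.001623458534825995
14 [79. 84.] 548 [ 2039.9 -1006.4] [1373.7   51.4] -89.8
14 [412. 175.] 407 [ 332.6 -540. ] [149.3  77.4] 36.7
14 [375. 198.] 604 [ 432.8 -365. ] [174.7  85.4] -3.4
14 [428. 215.] 467 [ 239.  -321.8] [126.7  79.5] -14.4
14 [364. 224.] 554 [ 430.7 -214.8] [144.3  76.4] -15.2
14 [297. 274.] 592 [557.7  62.1] [317.5 153.2] 55.3
14 [141. 326.] 911 [903.8 365. ] [304.4  54. ] 86.8
14 [493. 320.] 1005 [-6. 74.] [196.5  92.3] 4.5
14 [324. 321.] 931 [430.4 222.1] [142.4  71.6] -6.6
14 [304. 366.] 1163 [434.9 377.4] [141.5  65.3] -4.5
14 [151. 380.] 456 [784.4 520.3] [196.8  50.7] 72.8
14 [243. 398.] 1348 [549.3 496.4] [147.2 137.5] 34.1
35 [87. 73.] 672 [ 2043.5 -1141.4] [1644.1   52.7] 90.0
35 [444. 108.] 472 [  302.9 -1048.1] [593.9  57.8] 0.5
35 [291. 261.] 2044 [608.   28.7] [279.3 170.1] 82.9
60 [78. 73.] 634 [ 2041.7 -1047.3] [1399.7   52.5] -89.9
60 [446. 103.] 484 [  301.9 -1049.6] [597.4  53.9] 0.1
60 [270. 249.] 1139 [660.   23.3] [275.3  66.4] 84.0
85 [86. 62.] 679 [ 2041.  -1137.1] [1578.7   50.3] -89.8
85 [446.  98.] 499 [  303.8 -1050.3] [599.6  53.1]
[... 694 characters left out ...]
-20 20 0 
20 60 28 [[-11.7, -59.8, 42.0], [-11.3, -59.6, 45.4], [-7.0, -54.8, 50.5], [3.0, -50.4, 56.0], [4.6, -45.9, 56.6]]
228 [  8  39 117] [ 12 157 149]
229 [ 10  79 110] [ 12 156 150]
230 [ 11 143 125] [ 12 157 151]
231 [ 12 156 144] [ 12 155 146]
232 [ 12 160 150] [ 12 123 135]
233 [ 12 158 153] [ 19  60 140]
234 [ 11 159 152] [ 33  35 153]
235 [ 12 160 150] [ 38  31 162]
236 [ 12 155 145] [ 38  30 161]
237 [ 12 115 133] [ 36  30 161]
238 [ 20  47 135] [ 38  30 161]
239 [ 36  31 155] [ 37  27 162]
240 [ 37  33 161] [ 39  27 161]
241 [ 37  33 161] [ 37  27 161]
242 [ 38  32 159] [ 38  30 161]
243 [ 38  30 161] [ 38  30 161]
244 [ 38  28 162] [ 38  30 162]
245 [ 38  28 162] [ 39  30 161]
```

Run:
```python
from h import *
d=show("side","grip0.png",(340,320,440,420),6)
s=env.observe();T=s["tool_rot"];p=s["position"]
for y in (-60,-30,-11,0,8):
  for z in(-43,43): print(y,z,((proj(d,p+T@[0,y/1e3,z/1e3])[0]-[340,320])*6).round())
```

```text
-60 -43 [373. 261.]
-60 43 [224. 438.]
-30 -43 [365. 314.]
-30 43 [218. 491.]
-11 -43 [360. 347.]
-11 43 [215. 523.]
0 -43 [358. 365.]
0 43 [213. 541.]
8 -43 [356. 379.]
8 43 [212. 554.]
```

View pics/grip0.png

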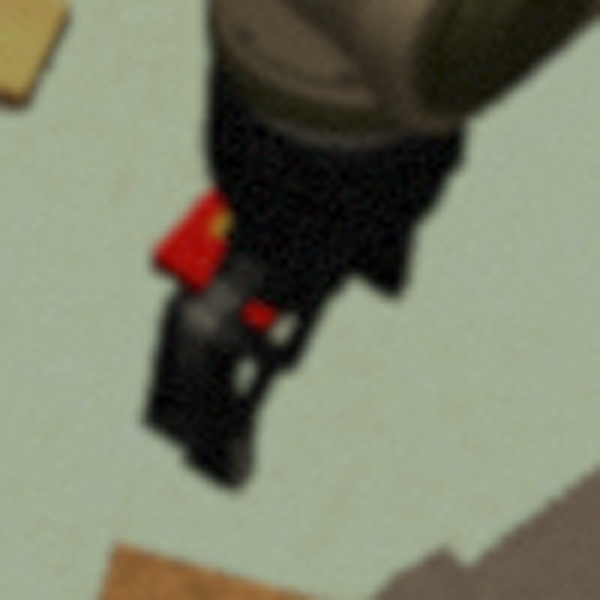

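```bash
cat >> h.py <<'E'
def go(x,y,z,yaw=None):
    s=st();T=s["tool_rot"];p=s["position"]*1000
    cur=np.degrees(np.arctan2(T[1,0],T[0,0]))
    D=np.array([x,y,z])-p
    if yaw is None: yaw=cur
    a=np.radians(yaw); print("yaw",cur.round(1),"turn about tool y (rad):",round(np.radians(cur-yaw),3))
    print("shift AFTER turn x,y,z:",round(D[0]*np.cos(a)+D[1]*np.sin(a),1),round(-D[2],1),round(-D[0]*np.sin(a)+D[1]*np.cos(a),1), " before turn:",(T.T@D).round(1))
E
python3 -c "
from h import *
go(386,376,80,-5.5)"
```

```text
t 0.3 p [0.1987 0.5127 0.1992] w 0.0852 F [ 0.2 -0.7  0.6]
[[0.932, -0.0, 0.361], [-0.361, -0.0, 0.932], [-0.0, -1.0, -0.0]] [ 56.5  21.8  74.4  -0.   83.9 -12.3]
yaw -21.2 turn about tool y (rad): -0.274
shift AFTER turn x,y,z: 199.5 119.2 -118.1  before turn: [224.  119.2 -59.7]
```

Call:
move_arm --targets '[0,0,0,0,-0.137,0,0,0,0,0,-0.137,0,50,30,-30,0,0,0,50,30,-30,0,0,0,50,30,-29,0,0,0]' --hand 1 --squeeze 60

```text
time_s: 0.92
position: [0.3344, 0.4134, 0.1128]
tool_rot: [[0.995, 0.0, 0.095], [-0.095, 0.0, 0.995], [0.0, -1.0, 0.0]]
ft_force: [1.1, 1.4, -0.6]
grip_width: 0.0855
```

Call:
move_arm --targets '[25,15,-15,0,0,0,24,14,-14,0,0,0,0,0,0,0,0,0,0,0,0,0,0,0,0,0,0,0,0,0]'

```text
time_s: 1.55
position: [0.3787, 0.3816, 0.085]
tool_rot: [[0.996, 0.001, 0.094], [-0.094, 0.001, 0.996], [0.001, -1.0, 0.001]]
ft_force: [0.1, 0.0, 0.1]
grip_width: 0.0853
```

Run:
```python
from h import *
d=show("side","g1.png",(240,270,420,405),4)
go(386,376,20,-5.5)
s=env.observe();T=s["tool_rot"];p=s["position"]
for y in (-30,-11,0):
  for z in(-43,43): print(y,z,((proj(d,p+T@[0,y/1e3,z/1e3])[0]-[240,270])*4).round())
```

```text
t 1.6 p [0.3788 0.3816 0.085 ] w 0.0853 F [-0.   0.3  0.2]
[[0.996, 0.001, 0.094], [-0.094, 0.0, 0.996], [0.001, -1.0, 0.001]] [ 32.6  27.   86.5   0.   66.4 -52. ]
yaw -5.4 turn about tool y (rad): 0.001
shift AFTER turn x,y,z: 7.7 65.0 -4.8  before turn: [ 7.7 65.  -4.9]
-30 -43 [361. 261.]
-30 43 [304. 369.]
-11 -43 [361. 280.]
-11 43 [304. 388.]
0 -43 [361. 291.]
0 43 [305. 400.]
```

View pics/g1.png

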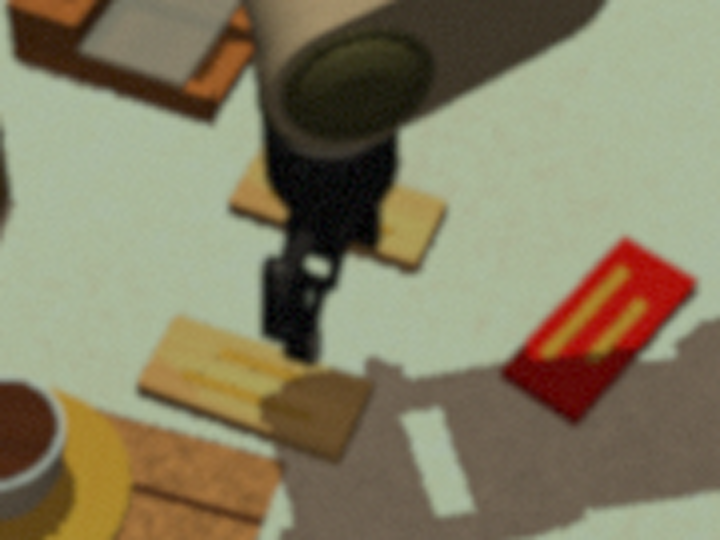

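Call:
move_arm --targets '[4,15,-2.5,0,0,0,4,15,-2.5,0,0,0,0,15,0,0,0,0,0,15,0,0,0,0,0,5,0,0,0,0]'

```text
time_s: 2.22
position: [0.3863, 0.3749, 0.0181]
tool_rot: [[0.995, -0.002, 0.096], [-0.096, -0.001, 0.995], [-0.002, -1.0, -0.001]]
ft_force: [0.6, 0.7, -0.1]
grip_width: 0.0854
```

Run:
```python
from h import *
d=show("side","g2.png",(240,270,420,405),4)
show("top","g2t.png",(130,200,300,330),4)
go(386,376,10,-5.5)
```

```text
t 2.33 p [0.3865 0.3751 0.0189] w 0.0854 F [-0.7 -0.3  0.3]
[[0.995, -0.001, 0.096], [-0.096, -0.001, 0.995], [-0.001, -1.0, -0.001]] [ 31.5  32.2  90.5  -0.   57.4 -53. ]
yaw -5.5 turn about tool y (rad): 0.0
shift AFTER turn x,y,z: -0.6 8.9 0.8  before turn: [-0.6  8.9  0.8]
```

View pics/g2.png

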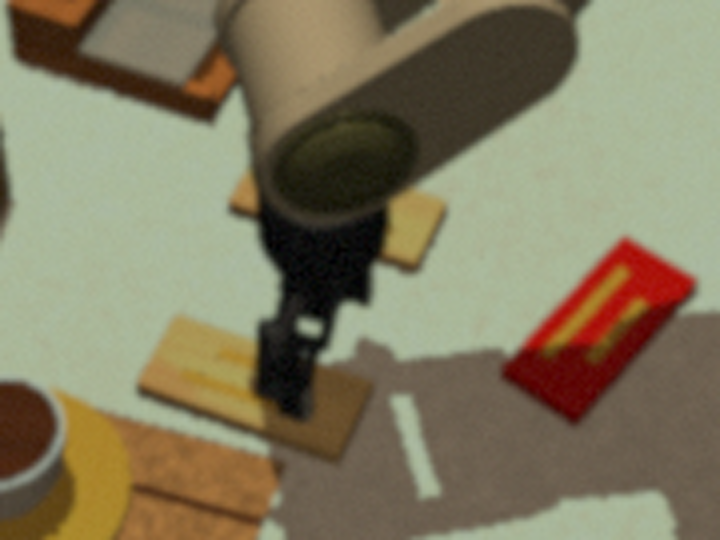

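View pics/g2t.png

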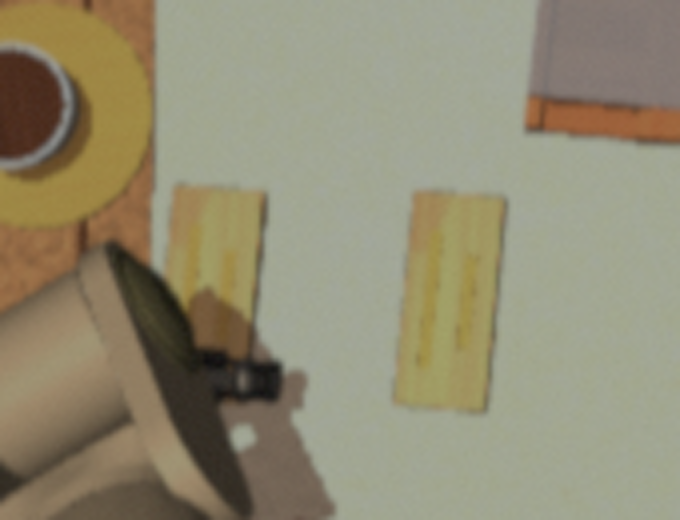

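Call:
move_arm --targets '[0,3,0,0,0,0,0,3,0,0,0,0,0,3,0,0,0,0,0,0,0,0,0,0,0,0,0,0,0,0]'

```text
time_s: 2.95
position: [0.3868, 0.3752, 0.0105]
tool_rot: [[0.995, 0.0, 0.096], [-0.096, 0.0, 0.995], [0.0, -1.0, 0.0]]
ft_force: [0.2, -0.2, -0.4]
grip_width: 0.0855
```

Call:
move_arm --targets '[0,0,0,0,0,0,0,0,0,0,0,0,0,0,0,0,0,0,0,0,0,0,0,0,0,0,0,0,0,0]' --hand -1

```text
time_s: 3.58
position: [0.3868, 0.3751, 0.0104]
tool_rot: [[0.995, -0.0, 0.096], [-0.096, -0.0, 0.995], [-0.0, -1.0, -0.0]]
ft_force: [-0.2, 0.0, -0.2]
grip_width: 0.0
```

Run:
```python
from h import *
d=show("side","g3.png",(240,270,420,405),4)
show("top","g3t.png",(130,200,300,330),4)
st()
```

```text
t 3.67 p [0.3868 0.3752 0.0105] w 0.0001 F [ 0.5  0.5 -0.8]
[[0.995, -0.0, 0.096], [-0.096, 0.0, 0.995], [-0.0, -1.0, 0.0]] [ 31.5  32.9  90.9   0.   56.1 -53. ]
```

View pics/g3.png

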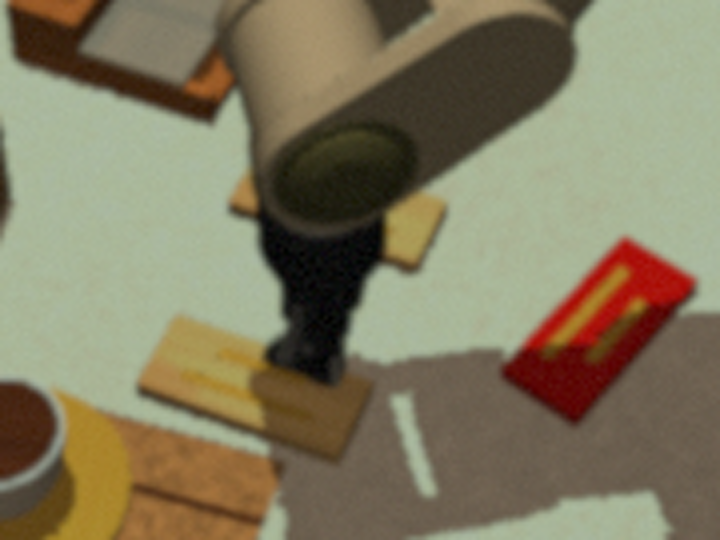

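View pics/g3t.png

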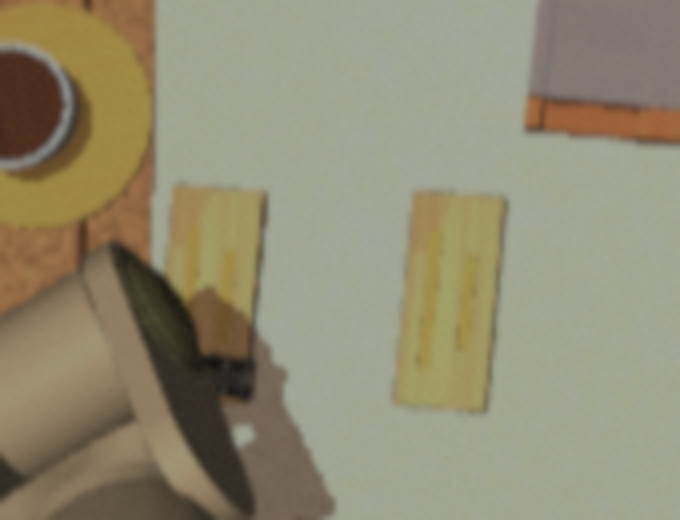

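Run:
```python
from h import *
d=get_image("side");t=get_image("top")
p=env.observe()["position"]
for dz in (0,.02,.04,.06):
    q=p+[0,0,dz]
    print(dz,((proj(d,q)[0]-[240,270])*4).round(),((proj(t,q)[0]-[130,200])*4).round())
c=np.array([.4379,.3711,.014]);a=np.radians(-5.5)
for i in(-1,1):
  for j in(-1,1):
    q=c+[i*.07*np.cos(a)-j*.03*np.sin(a),i*.07*np.sin(a)+j*.03*np.cos(a),0]; print("corner",i,j,((proj(d,q)[0]-[240,270])*4).round(),((proj(t,q)[0]-[130,200])*4).round())
# triangulate closed tip: side crop(325,380) & top crop (235,395)
def R_(d,uv):
    a=ray(d,uv,0)[0];b=ray(d,uv,.1)[0];return a,b-a
A,u=R_(d,(240+325/4,270+378/4));B,v=R_(t,(130+235/4,200+380/4))
M=np.c_[u,-v];x=np.linalg.lstsq(M,B-A,rcond=None)[0];print(A+u*x[0],B+v*x[1])
```

```text
0 [326. 405.] [204. 370.]
0.02 [326. 386.] [196. 371.]
0.04 [325. 367.] [187. 371.]
0.06 [325. 347.] [179. 371.]
corner -1 -1 [371. 376.] [244. 403.]
corner -1 1 [334. 451.] [152. 395.]
corner 1 -1 [174. 305.] [267. 188.]
corner 1 1 [132. 376.] [176. 180.]
[0.39310766 0.35758501 0.01261021] [0.38048908 0.3542966  0.0118656 ]
```

Call:
move_arm --targets '[0,1.5,0,0,0,0,0,1.5,0,0,0,0,0,0,0,0,0,0,0,0,0,0,0,0,0,0,0,0,0,0]'

```text
time_s: 4.4
position: [0.3868, 0.3752, 0.0075]
tool_rot: [[0.995, 0.0, 0.096], [-0.096, 0.0, 0.995], [0.0, -1.0, 0.0]]
ft_force: [-0.7, -0.7, 0.7]
grip_width: -0.0001
```

Call:
move_arm --targets '[0,2,0,0,0,0,0,2,0,0,0,0,0,0,0,0,0,0,0,0,0,0,0,0,0,0,0,0,0,0]'

```text
time_s: 5.03
position: [0.3868, 0.3752, 0.0035]
tool_rot: [[0.995, 0.0, 0.096], [-0.096, 0.0, 0.995], [0.0, -1.0, 0.0]]
ft_force: [0.9, -0.4, 0.2]
grip_width: -0.0001
```

Call:
move_arm --targets '[0,2,0,0,0,0,0,2,0,0,0,0,0,0,0,0,0,0,0,0,0,0,0,0,0,0,0,0,0,0]'

```text
time_s: 5.65
position: [0.3868, 0.3752, -0.0005]
tool_rot: [[0.995, 0.0, 0.096], [-0.096, 0.0, 0.995], [0.0, -1.0, 0.0]]
ft_force: [0.3, 0.2, 0.4]
grip_width: -0.0
```

Call:
move_arm --targets '[0,1,0,0,0,0,0,1,0,0,0,0,0,1,0,0,0,0,0,0,0,0,0,0,0,0,0,0,0,0]'

```text
time_s: 6.28
position: [0.3868, 0.3752, -0.0036]
tool_rot: [[0.995, -0.0, 0.096], [-0.096, -0.0, 0.995], [0.0, -1.0, -0.0]]
ft_force: [-0.1, -0.4, 0.3]
grip_width: 0.0001
```

Run:
```python
from h import *
d=show("side","g4.png",(240,270,420,405),4)
st()
```

```text
t 6.33 p [ 0.3868  0.3752 -0.0035] w 0.0 F [ 0.8 -0.  -0.5]
[[0.995, 0.0, 0.096], [-0.096, 0.0, 0.995], [0.0, -1.0, 0.0]] [ 31.5  34.2  91.6   0.   54.2 -53. ]
```

View pics/g4.png

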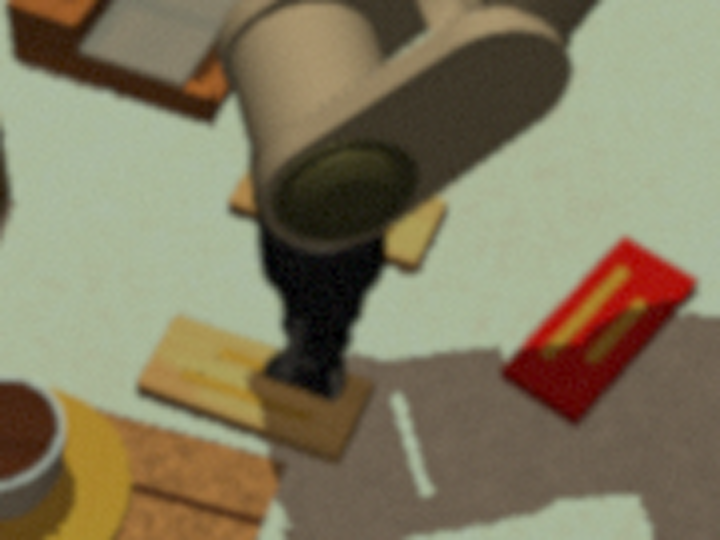

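Call:
move_arm --targets '[0,1,0,0,0,0,0,1,0,0,0,0,0,1,0,0,0,0,0,1,0,0,0,0,0,0,0,0,0,0]'

```text
time_s: 6.95
position: [0.3867, 0.3751, -0.0076]
tool_rot: [[0.995, -0.0, 0.096], [-0.096, -0.0, 0.995], [-0.0, -1.0, -0.0]]
ft_force: [-0.3, 0.6, 0.2]
grip_width: -0.0
```

Call:
move_arm --targets '[0,1,0,0,0,0,0,1,0,0,0,0,0,1,0,0,0,0,0,0,0,0,0,0,0,0,0,0,0,0]'

```text
time_s: 7.58
position: [0.3868, 0.3752, -0.0105]
tool_rot: [[0.995, -0.0, 0.096], [-0.096, 0.0, 0.995], [-0.0, -1.0, 0.0]]
ft_force: [-1.1, -0.3, -0.7]
grip_width: 0.0002
```

Call:
move_arm --targets '[0,1,0,0,0,0,0,1,0,0,0,0,0,1,0,0,0,0,0,0,0,0,0,0,0,0,0,0,0,0]'

```text
time_s: 8.2
position: [0.3868, 0.3752, -0.0136]
tool_rot: [[0.995, 0.0, 0.096], [-0.096, -0.0, 0.995], [0.0, -1.0, -0.0]]
ft_force: [0.2, -0.4, -0.4]
grip_width: -0.0001
```

Call:
move_arm --targets '[0,1,0,0,0,0,0,1,0,0,0,0,0,1,0,0,0,0,0,0,0,0,0,0,0,0,0,0,0,0]'

```text
time_s: 8.82
position: [0.3868, 0.3752, -0.0166]
tool_rot: [[0.995, 0.0, 0.096], [-0.096, 0.0, 0.995], [0.0, -1.0, 0.0]]
ft_force: [0.4, -1.2, -0.0]
grip_width: -0.0001
```

Run:
```python
from h import *
d=show("side","g5.png",(240,270,420,405),4)
show("top","g5t.png",(130,200,300,330),4)
st()
```

```text
t 8.93 p [ 0.3868  0.3752 -0.0165] w 0.0001 F [-0.5  0.5  0.4]
[[0.995, 0.0, 0.096], [-0.096, 0.0, 0.995], [0.0, -1.0, 0.0]] [ 31.5  35.3  92.2  -0.   52.4 -53. ]
```

View pics/g5.png

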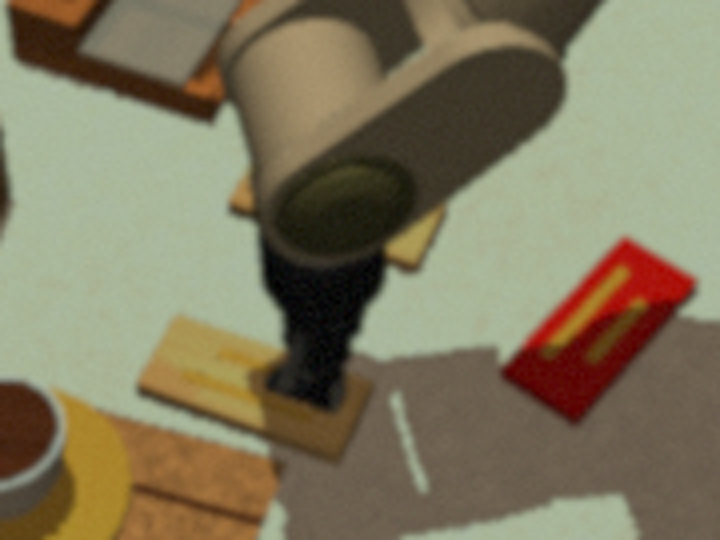

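View pics/g5t.png

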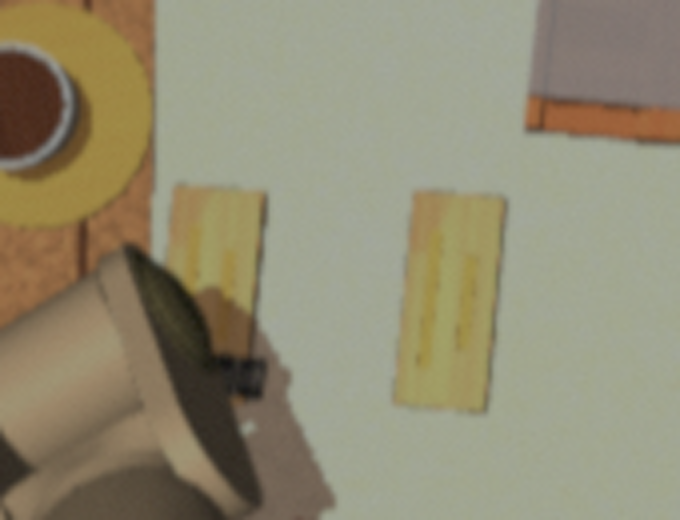

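Call:
move_arm --targets '[0,1,0,0,0,0,0,1,0,0,0,0,0,1,0,0,0,0,0,0,0,0,0,0,0,0,0,0,0,0]'

```text
time_s: 9.55
position: [0.3868, 0.3753, -0.0179]
tool_rot: [[0.995, 0.001, 0.095], [-0.095, 0.0, 0.995], [0.001, -1.0, 0.001]]
ft_force: [-4.6, -3.8, 19.9]
grip_width: 0.0002
```

Call:
move_arm --targets '[0,1,0,0,0,0,0,1,0,0,0,0,0,1,0,0,0,0,0,0,0,0,0,0,0,0,0,0,0,0]'

```text
time_s: 10.18
position: [0.387, 0.3753, -0.0181]
tool_rot: [[0.995, 0.003, 0.095], [-0.095, 0.001, 0.995], [0.003, -1.0, 0.002]]
ft_force: [-12.5, -9.2, 50.1]
grip_width: -0.0003
```

Call:
move_arm --targets '[0,1,0,0,0,0,0,1,0,0,0,0,0,1,0,0,0,0,0,0,0,0,0,0,0,0,0,0,0,0]'

```text
time_s: 10.8
position: [0.3871, 0.3755, -0.0182]
tool_rot: [[0.996, 0.005, 0.095], [-0.095, 0.002, 0.996], [0.004, -1.0, 0.002]]
ft_force: [-20.2, -15.7, 80.3]
grip_width: 0.0001
```

Call:
move_arm --targets '[0,-2,0,0,0,0,0,-2,0,0,0,0,0,-2,0,0,0,0,0,-2,0,0,0,0,0,0,0,0,0,0]'

```text
time_s: 11.42
position: [0.3868, 0.3752, -0.0177]
tool_rot: [[0.995, 0.0, 0.096], [-0.096, 0.0, 0.995], [-0.0, -1.0, 0.0]]
ft_force: [0.0, -0.3, -0.5]
grip_width: -0.0004
```

Run:
```python
from h import *
d=show("side","g6.png",(290,330,350,390),10)
st()
P=cloud(d)
for c in [(325,408),(300,400),(345,400)]:
    print(c,ray(d,(240+c[0]/4,270+c[1]/4),.016))
```

```text
t 11.47 p [ 0.3867  0.3751 -0.0178] w 0.0 F [-0.4  0.9  2.7]
[[0.995, -0.0, 0.096], [-0.096, -0.0, 0.995], [-0.0, -1.0, -0.0]] [ 31.5  35.4  92.3  -0.   52.3 -53. ]
(325, 408) [[0.38535319 0.38118422 0.016     ]]
(300, 400) [[0.40213874 0.38031483 0.016     ]]
(345, 400) [[0.37524067 0.37174345 0.016     ]]
```

View pics/g6.png

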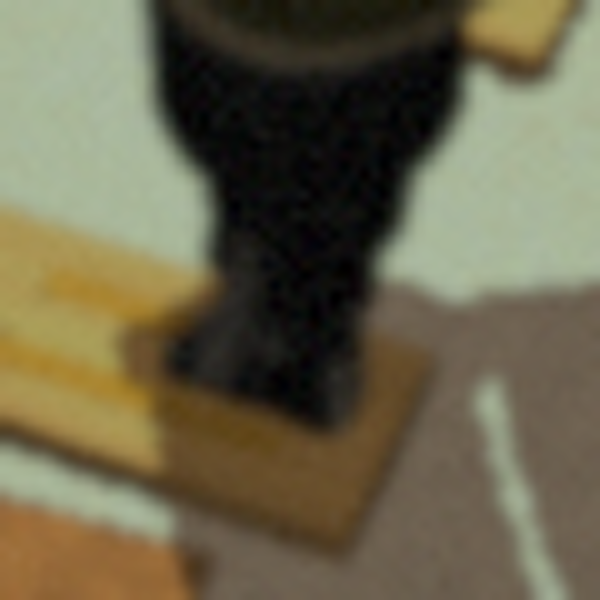

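Call:
move_arm --targets '[0,-3,0,0,0,0,0,0,0,0,0,0,0,0,0,0,0,0,0,0,0,0,0,0,0,0,0,0,0,0]' --hand 1

```text
time_s: 12.1
position: [0.3868, 0.3752, -0.0146]
tool_rot: [[0.995, -0.0, 0.096], [-0.096, -0.0, 0.995], [-0.0, -1.0, -0.0]]
ft_force: [0.2, 0.3, -0.4]
grip_width: 0.0853
```

Call:
move_arm --targets '[0,5,0,0,0,0,0,5,0,0,0,0,0,4,0,0,0,0,0,3,0,0,0,0,0,0,0,0,0,0]'

```text
time_s: 12.72
position: [0.3867, 0.3751, -0.0318]
tool_rot: [[0.995, -0.0, 0.096], [-0.096, -0.0, 0.995], [-0.0, -1.0, -0.0]]
ft_force: [-0.2, -0.3, -0.4]
grip_width: 0.0856
```

Call:
move_arm --targets '[0,0,0,0,0,0,0,0,0,0,0,0,0,0,0,0,0,0,0,0,0,0,0,0,0,0,0,0,0,0]' --hand -1 --squeeze 60

```text
time_s: 13.35
position: [0.3871, 0.3754, -0.0308]
tool_rot: [[0.995, 0.001, 0.096], [-0.096, 0.001, 0.995], [0.001, -1.0, 0.001]]
ft_force: [-1.4, -0.7, 5.7]
grip_width: 0.0577
```

Call:
move_arm --targets '[0,-10,0,0,0,0,0,-20,0,0,0,0,0,-30,0,0,0,0,0,-30,0,0,0,0,0,0,0,0,0,0]'

```text
time_s: 13.98
position: [0.3877, 0.3758, 0.0607]
tool_rot: [[0.995, 0.004, 0.096], [-0.096, 0.002, 0.995], [0.004, -1.0, 0.003]]
ft_force: [0.7, -0.4, -0.9]
grip_width: 0.0581
```

Run:
```python
from h import *
d=show("top","p1.png",(255,160,375,250),6)
show("side","p1s.png",(230,270,430,420),4)
st()
```

```text
t 14.07 p [0.3864 0.375  0.0582] w 0.0582 F [-0.1  0.4 -0.8]
[[0.995, -0.0, 0.096], [-0.096, -0.0, 0.995], [-0.0, -1.0, -0.0]] [ 31.5  29.   88.2   0.   62.8 -53. ]
```

View pics/p1.png

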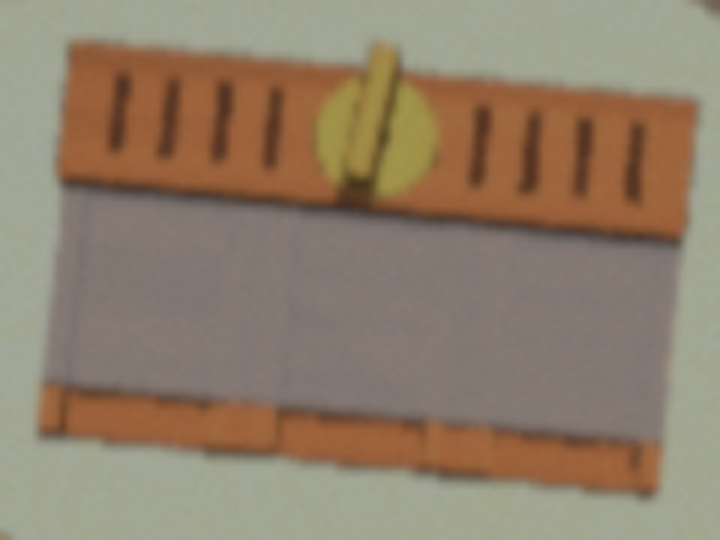

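View pics/p1s.png

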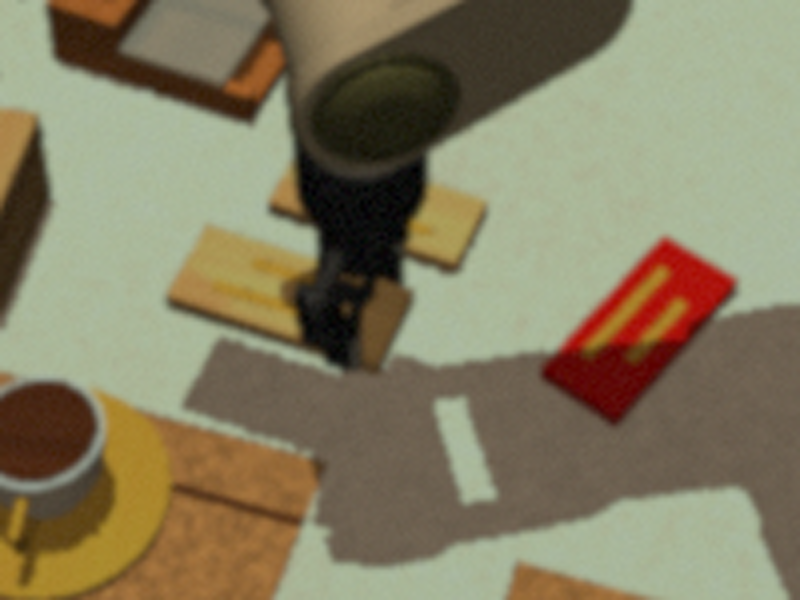

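Run:
```python
from h import *
d=get_image("top")
hsv=cv2.cvtColor(d["pixels"],cv2.COLOR_RGB2HSV).astype(int)
m=((hsv[...,0]<18)&(hsv[...,1]>95)&(hsv[...,2]>80)).astype(np.uint8)
n,l,st_,ce=cv2.connectedComponentsWithStats(m[155:255,250:385])
def edgepts(cols,z,y0,y1):
    # subpixel bottom edge of saturation along column
    out=[]
    for c in cols:
        s=hsv[y0:y1,c,1]; k=np.where((s[:-1]>=95)&(s[1:]<95))[0]
        if len(k): k=k[-1]; out.append((c,y0+k+(s[k]-95)/(s[k]-s[k+1])+0.0))
    return np.array(out)
F=edgepts(range(266,362),.035,222,248)
W=ray(d,F,.035)*1000
# robust line
vx,vy,x0,y0=cv2.fitLine(W[:,:2].astype(np.float32),cv2.DIST_HUBER,0,.01,.01).ravel()
print("front line dir",np.degrees(np.arctan2(vy,vx)),"pt",x0,y0)
def rowedges(rows,lo,hi):
    L=[];R=[]
    for r in rows:
        s=hsv[r,lo:hi,1]; k=np.where(s>95)[0]; 
        i=k[0]; L.append((lo+i-(s[i]-95)/(s[i]-s[i-1]),r)); i=k[-1]; R.append((lo+i+(s[i]-95)/(s[i]-s[i+1]),r))
    return np.array(L),np.array(R)
L,_=rowedges(range(226,231),255,275); _,R=rowedges(range(235,240),350,375)
L=ray(d,L,.035)*1000;R=ray(d,R,.035)*1000;print(L.mean(0),R.mean(0))
L2,R2=rowedges(range(178,187),258,378)
L2=ray(d,L2,.06)*1000;R2=ray(d,R2,.06)*1000;print("house",L2.mean(0),R2.mean(0))
a=np.radians(-6.1);ex=np.array([np.cos(a),np.sin(a)]);ey=np.array([-ex[1],ex[0]])
for n,X in(("L",L),("R",R),("L2",L2),("R2",R2),("front",W)): print(n,"x'",(X[:,:2]@ex).mean().round(1),"y'",(X[:,:2]@ey).mean().round(2),(X[:,:2]@ey).std().round(2))
```

```text
front line dir 83.77128 pt 526.88806 29.079298Traceback (most recent call last):
  File "<stdin>", line 24, in <module>
  File "<stdin>", line 22, in rowedges
IndexError: index 20 is out of bounds for axis 0 with size 20
```

Run:
```python
from h import *
d=get_image("top")
hsv=cv2.cvtColor(d["pixels"],cv2.COLOR_RGB2HSV).astype(int)
def ed(rows,lo,hi,side):
    o=[]
    for r in rows:
        s=hsv[r,:,1]; k=np.where(s[lo:hi]>95)[0]+lo
        if side<0: i=k[0]; o.append((i-(s[i]-95)/(s[i]-s[i-1]),r))
        else: i=k[-1]; o.append((i+(s[i]-95)/(s[i]-s[i+1]),r))
    return np.array(o)
a=np.radians(-6.2);ex=np.array([np.cos(a),np.sin(a)]);ey=np.array([-ex[1],ex[0]])
for n,px,z in(("L",ed(range(226,231),255,275,-1),.035),("R",ed(range(235,240),350,375,1),.035),("L2",ed(range(172,187),258,378,-1),.06),("R2",ed(range(182,197),258,378,1),.06)):
    X=ray(d,px,z)*1000; print(n,"y'",(X[:,:2]@ey).mean().round(2),(X[:,:2]@ey).std().round(2))
# back edge housing
o=[]
for c in list(range(272,312))+list(range(328,366)):
    s=hsv[:,c,1]; k=np.where(s[160:185]>95)[0][0]+160; o.append((c,k-(s[k]-95)/(s[k]-s[k-1])))
X=ray(d,o,.06)*1000; print("back x'",(X[:,:2]@ex).mean().round(1),(X[:,:2]@ex).std())
print("front x'",np.array([526.9,29.1])@ex)
m=cv2.inRange(np.uint8(hsv),(18,100,100),(35,255,255))
```

```text
L y' 222.15 0.11
R y' -44.13 0.06
L2 y' 222.49 0.08
R2 y' -44.05 0.1
back x' 686.1 0.15548428691091395
front x' 520.6753616659678
```

```bash
python3 -c "
from h import *
go(397.5,140,20,-6.2)"
```

```text
t 14.18 p [0.3862 0.3748 0.0574] w 0.0582 F [ 0.9 -0.2 -1.4]
[[0.995, -0.002, 0.096], [-0.096, -0.001, 0.995], [-0.002, -1.0, -0.001]] [ 31.5  29.1  88.2  -0.   62.8 -53. ]
yaw -5.5 turn about tool y (rad): 0.012
shift AFTER turn x,y,z: 36.6 37.4 -232.2  before turn: [  33.8   37.7 -232.6]
```

Call:
move_arm --targets '[0,0,-10,0,0.012,0,6,5,-40,0,0,0,8,10,-50,0,0,0,8,10,-50,0,0,0,8,10,-50,0,0,0]'

```text
time_s: 14.8
position: [0.3946, 0.1712, 0.0229]
tool_rot: [[0.994, -0.0, 0.108], [-0.108, -0.0, 0.994], [-0.0, -1.0, -0.0]]
ft_force: [0.4, -0.1, -0.8]
grip_width: 0.0582
```

Call:
move_arm --targets '[5,2,-22,0,0,0,2,0,-10,0,0,0,0,0,0,0,0,0,0,0,0,0,0,0,0,0,0,0,0,0]'

```text
time_s: 15.42
position: [0.3986, 0.1412, 0.0215]
tool_rot: [[0.994, 0.0, 0.106], [-0.106, 0.0, 0.994], [0.0, -1.0, 0.0]]
ft_force: [0.0, 0.2, -1.2]
grip_width: 0.0577
```

Run:
```python
from h import *
d=show("top","i1.png",(210,170,350,290),5)
show("side","i1s.png",(210,210,410,360),4)
go(397.5,140,20,-6.2)
```

```text
t 15.53 p [0.3986 0.141  0.0215] w 0.0581 F [ 0.3  0.  -1.3]
[[0.994, 0.0, 0.107], [-0.107, 0.0, 0.994], [0.0, -1.0, 0.0]] [  3.3  23.6 108.5   0.   47.9 -80.5]
yaw -6.1 turn about tool y (rad): 0.001
shift AFTER turn x,y,z: -1.0 1.5 -1.1  before turn: [-1.   1.5 -1.1]
```

View pics/i1.png

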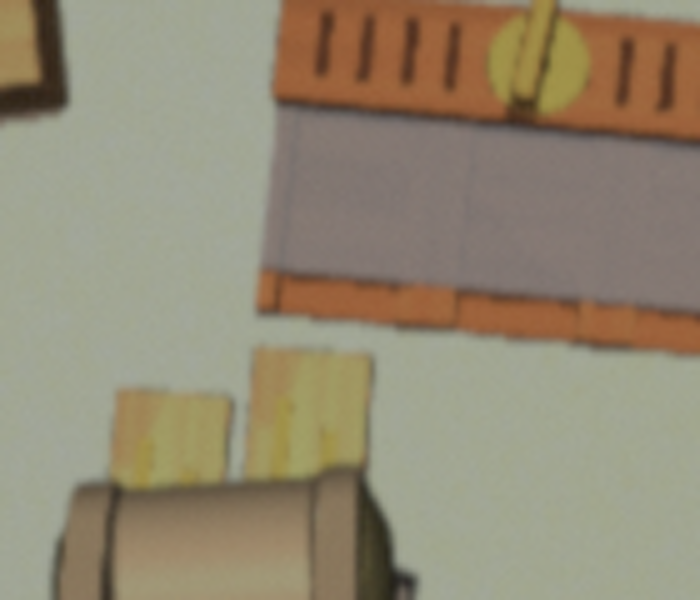

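View pics/i1s.png

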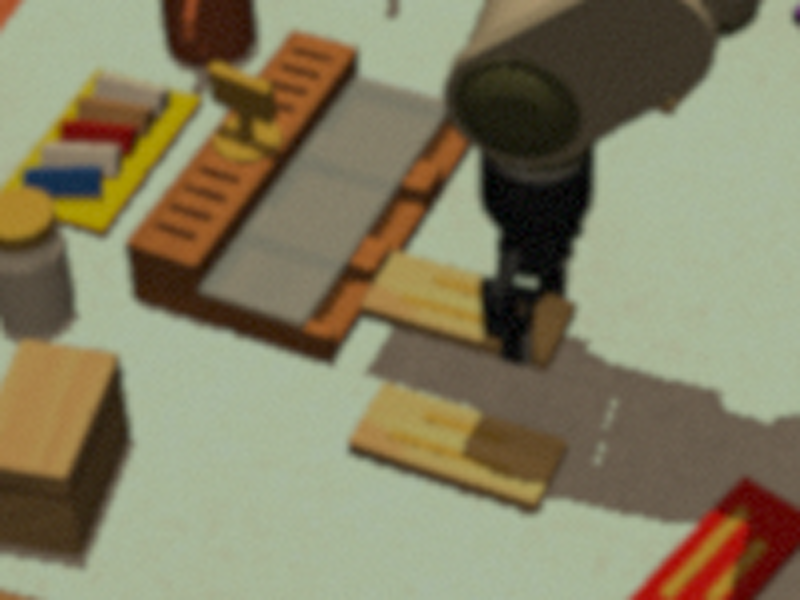

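```bash
cat >> h.py <<'E'
EX=np.array([np.cos(np.radians(-6.2)),np.sin(np.radians(-6.2))]);EY=np.array([-EX[1],EX[0]])
def held(d,u0,u1,v0,v1,v2,z,thr=80):
    """edges of light tile: rows v1..v2 for sides, v0 search front"""
    hsv=cv2.cvtColor(d["pixels"],cv2.COLOR_RGB2HSV).astype(int)
    s=cv2.GaussianBlur(hsv[...,1].astype(np.float32),(1,1),0)
    L=[];R=[];F=[]
    for r in range(v1,v2):
        k=np.where(s[r,u0:u1]>thr)[0]+u0; i=k[0];j=k[-1]
        L.append((i-(s[r,i]-thr)/(s[r,i]-s[r,i-1]),r));R.append((j+(s[r,j]-thr)/(s[r,j]-s[r,j+1]),r))
    for c in range(u0+6,u1-6):
        k=np.where(s[v0:v2,c]>thr)[0]
        if len(k) and k[0]>0: k=k[0]+v0;F.append((c,k-(s[k,c]-thr)/(s[k,c]-s[k-1,c])))
    P=cloud(d);zz=P[v1:v2,u0+8:u1-8]; zz=zz[zz[...,2]>.005]
    if len(zz)>20:
        A=np.c_[zz[:,:2]@EX,zz[:,:2]@EY,np.ones(len(zz))];c=np.linalg.lstsq(A,zz[:,2],rcond=None)[0]
        print("tile z med",np.median(zz[:,2]).round(4),"slope x',y' deg",np.degrees(c[:2]).round(1))
    for n,X in(("L",L),("R",R)):
        X=ray(d,X,z)[:,:2]*1000; f=np.polyfit(X@EX,X@EY,1); print(n,"y'",(X@EY).mean().round(2),"rel yaw deg",np.degrees(f[0]).round(2),"mid x'",(X@EX).mean().round(1))
    X=ray(d,F,z)[:,:2]*1000; print("front x'",np.median(X@EX).round(2))
E
python3 - <<'E'
from h import *
d=get_image("top")
held(d,256,288,236,243,262,.0665)
s=st(); print("tcp x',y'",s["position"][:2]@EX*1000,s["position"][:2]@EY*1000)
E
```

```text
tile z med 0.0656 slope x',y' deg [ -59.2 -195.6]
L y' 214.65 rel yaw deg 1.9 mid x' 466.6
R y' 156.75 rel yaw deg 1.73 mid x' 472.4
front x' 499.16
t 15.57 p [0.3986 0.1409 0.0215] w 0.058 F [-0.6  0.4 -0.9]
[[0.994, 0.0, 0.107], [-0.107, 0.0, 0.994], [0.0, -1.0, 0.0]] [  3.3  23.6 108.5   0.   47.9 -80.5]
tcp x',y' 381.0773866997567 183.14700154324402
```

Call:
move_arm --targets '[0,10,-1,0,0.031,0,0,10,0,0,0,0,0,10,0,0,0,0,0,9,0,0,0,0,0,0,0,0,0,0]'

```text
time_s: 16.2
position: [0.3982, 0.1395, -0.0183]
tool_rot: [[0.99, -0.002, 0.138], [-0.138, -0.0, 0.99], [-0.002, -1.0, -0.0]]
ft_force: [0.3, 0.7, -1.0]
grip_width: 0.058
```

Run:
```python
from h import *
d=show("top","i2.png",(240,200,320,280),8)
show("side","i2s.png",(270,250,370,325),8)
held(d,254,292,238,245,262,.0275)
s=st(); print("tcp x',y'",s["position"][:2]@EX*1000,s["position"][:2]@EY*1000)
```

```text
tile z med 0.0254 slope x',y' deg [-139.7 -192.5]
 ** On entry to DLASCL parameter number  4 had an illegal value
 ** On entry to DLASCL parameter number  4 had an illegal value
 ** On entry to DLASCL parameter number  4 had an illegal value
 ** On entry to DLASCL parameter number  4 had an illegal value
 ** On entry to DLASCL parameter number  5 had an illegal value
 ** On entry to DLASCL parameter number  4 had an illegal valueh.py:46: RuntimeWarning: divide by zero encountered in scalar divide
  L.append((i-(s[r,i]-thr)/(s[r,i]-s[r,i-1]),r));R.append((j+(s[r,j]-thr)/(s[r,j]-s[r,j+1]),r))
h.py:5: RuntimeWarning: invalid value encountered in matmul
  C=-R.T@t; D=np.c_[uv,np.ones(len(uv))]@np.linalg.inv(K).T@R
Traceback (most recent call last):
  File "h.py", line 55, in held
    X=ray(d,X,z)[:,:2]*1000; f=np.polyfit(X@EX,X@EY,1); print(n,"y'",(X@EY).mean().round(2),"rel yaw deg",np.degrees(f[0]).round(2),"mid x'",(X@EX).mean().round(1))
                               ~~~~~~~~~~^^^^^^^^^^^^^
numpy.linalg.LinAlgError: SVD did not converge in Linear Least Squares
```

View pics/i2s.png

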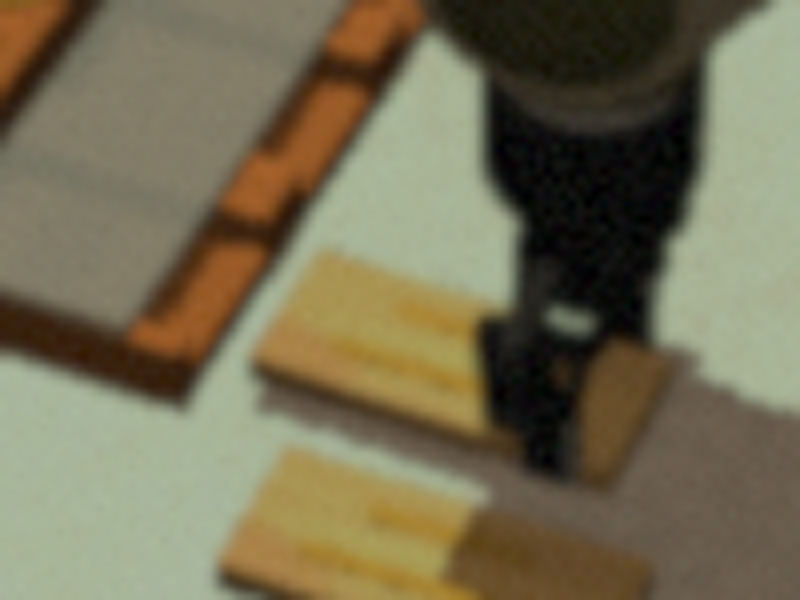

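View pics/i2.png

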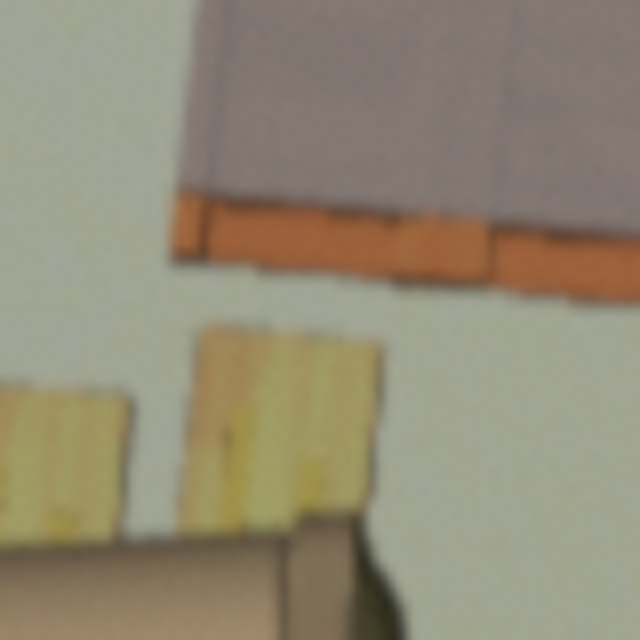

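Run:
```python
from h import *
d=get_image("top")
held(d,258,292,236,243,262,.0275)
s=st(); print("tcp x',y'",s["position"][:2]@EX*1000,s["position"][:2]@EY*1000)
```

```text
tile z med 0.0265 slope x',y' deg [ -66.6 -154.6]
L y' 210.52 rel yaw deg 0.17 mid x' 469.6
R y' 152.5 rel yaw deg 0.74 mid x' 475.4
front x' 499.59
t 16.35 p [ 0.3988  0.1395 -0.0174] w 0.0577 F [-0.1 -0.3 -0.1]
[[0.99, 0.0, 0.138], [-0.138, 0.0, 0.99], [0.0, -1.0, 0.0]] [  3.1  28.1 110.8  -0.   41.1 -78.9]
tcp x',y' 381.35865018460044 181.79420274022704
```

Call:
move_arm --targets '[6,0,0.4,0,0.006,0,6,0,0.3,0,0,0,6,0,0.3,0,0,0,6,0,0.2,0,0,0,6,0,0.2,0,0,0]'

```text
time_s: 16.98
position: [0.4289, 0.1366, -0.0176]
tool_rot: [[0.99, -0.0, 0.144], [-0.144, -0.0, 0.99], [0.0, -1.0, -0.0]]
ft_force: [-0.3, 0.3, -1.2]
grip_width: 0.0578
```

Call:
move_arm --targets '[6,0,0.22,0,0,0,6,0,0.22,0,0,0,6,0,0.22,0,0,0,6,0,0.22,0,0,0,0,0,0,0,0,0]'

```text
time_s: 17.6
position: [0.4528, 0.134, -0.0176]
tool_rot: [[0.99, 0.0, 0.144], [-0.144, 0.0, 0.99], [0.0, -1.0, 0.0]]
ft_force: [0.5, -0.3, -1.5]
grip_width: 0.0578
```

Run:
```python
from h import *
d=show("top","i3.png",(240,190,320,270),8)
show("side","i3s.png",(270,250,370,325),6)
s=st(); print("tcp x',y'",s["position"][:2]@EX*1000,s["position"][:2]@EY*1000)
```

```text
t 17.7 p [ 0.4522  0.134  -0.0176] w 0.0582 F [-0.6  0.3 -1. ]
[[0.99, -0.0, 0.144], [-0.144, -0.0, 0.99], [-0.0, -1.0, -0.0]] [  2.1  31.1 103.1  -0.   45.8 -79.6]
tcp x',y' 435.04857601187547 182.0876416381602
```

View pics/i3s.png

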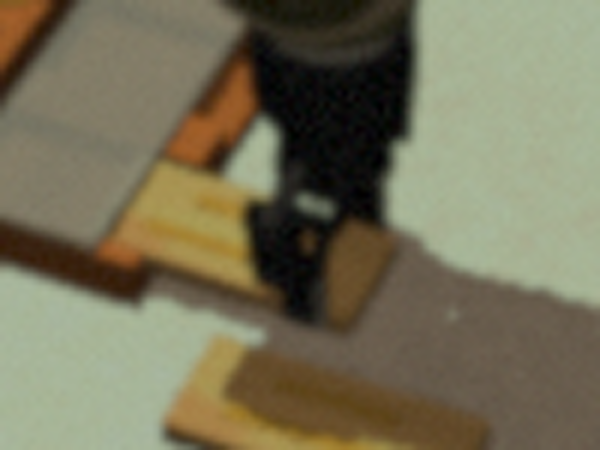

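View pics/i3.png

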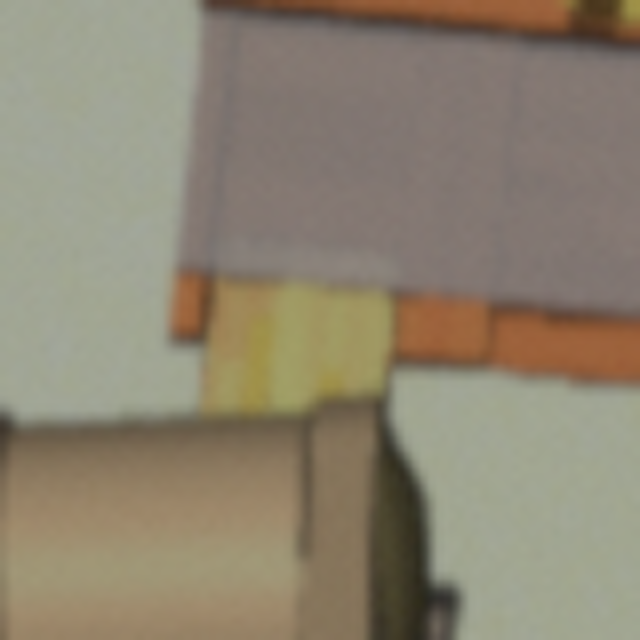

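Call:
move_arm --targets '[12,0,0.44,0,0,0,12,0,0.44,0,0,0,12,0,0.44,0,0,0,12,0,0.44,0,0,0,12,0,0.44,0,0,0]'

```text
time_s: 18.32
position: [0.5129, 0.1274, -0.0176]
tool_rot: [[0.99, -0.0, 0.144], [-0.144, 0.0, 0.99], [-0.0, -1.0, -0.0]]
ft_force: [0.5, 0.6, -1.0]
grip_width: 0.058
```

Call:
move_arm --targets '[4,0,0.15,0,0,0,4,0,0.15,0,0,0,0,0,0,0,0,0,0,0,0,0,0,0,0,0,0,0,0,0]'

```text
time_s: 18.95
position: [0.5198, 0.1267, -0.0175]
tool_rot: [[0.99, -0.0, 0.144], [-0.144, -0.0, 0.99], [-0.0, -1.0, -0.0]]
ft_force: [0.4, 0.2, -1.7]
grip_width: 0.0577
```

Call:
move_arm --targets '[1.5,0,0.05,0,0,0,1.5,0,0.05,0,0,0,1,0,0,0,0,0,1,0,0,0,0,0,0,0,0,0,0,0]'

```text
time_s: 19.58
position: [0.524, 0.1261, -0.0179]
tool_rot: [[0.99, -0.002, 0.144], [-0.144, -0.0, 0.99], [-0.002, -1.0, -0.0]]
ft_force: [-4.5, 0.5, 0.1]
grip_width: 0.0582
```

Call:
move_arm --targets '[1,0,0,0,0,0,0,0.7,0,0,0,0,0,0.7,0,0,0,0,0,0,0,0,0,0,0,0,0,0,0,0]'

```text
time_s: 20.2
position: [0.524, 0.1261, -0.0189]
tool_rot: [[0.99, -0.004, 0.144], [-0.144, -0.0, 0.99], [-0.004, -1.0, -0.001]]
ft_force: [-9.5, 0.1, 5.6]
grip_width: 0.0584
```

Call:
move_arm --targets '[0,0,0,0,0,0,0,0,0,0,0,0,0,0,0,0,0,0,0,-10,0,0,0,0,0,-20,0,0,0,0]' --hand 0.7

```text
time_s: 20.82
position: [0.5266, 0.126, 0.0117]
tool_rot: [[0.989, 0.001, 0.145], [-0.145, 0.0, 0.989], [0.001, -1.0, 0.0]]
ft_force: [-0.8, 0.3, 0.5]
grip_width: 0.0726
```

Call:
move_arm --targets '[-10,-20,0,0,0,0,-40,-30,0,0,0,0,-50,-10,0,0,0,0,-50,0,0,0,0,0,0,0,0,0,0,0]'

```text
time_s: 21.45
position: [0.3755, 0.1481, 0.072]
tool_rot: [[0.99, 0.001, 0.143], [-0.143, 0.0, 0.99], [0.001, -1.0, 0.0]]
ft_force: [1.3, -1.3, 0.8]
grip_width: 0.0722
```

Run:
```python
from h import *
d=show("top","j1.png",(160,160,480,320),2.5)
show("side","j1s.png",(210,180,410,330),4)
st()
P=cloud(d);Z=P[...,2]
for b in blobs(d,(Z>.006)&(Z<.02),.0135,300): print(*b)
```

```text
t 21.55 p [0.3791 0.1477 0.072 ] w 0.0727 F [ 0.9 -0.4  0.2]
[[0.99, 0.004, 0.144], [-0.144, 0.0, 0.99], [0.003, -1.0, 0.001]] [  4.5  16.9 107.3   0.   55.6 -77.2]
[193.  98.] 982 [915.7 359.3] [298.1  55.5] 90.0
[321. 136.] 1213 [797.4   5.9] [174.9 104. ] 87.0
[127. 143.] 403 [788.4 516.7] [200.5  53.5] 75.3
[514. 212.] 1159 [ 596.8 -497.7] [149.5 146.2] 89.5
[143. 229.] 1139 [556.5 487.4] [148.1 147.6] 89.4
[469. 273.] 1616 [ 433.6 -370.8] [171.2  74.1] -1.5
[410. 273.] 1211 [ 433.2 -219.5] [140.7  63.2] -17.1
[243. 262.] 646 [464.  213.4] [80.6 64.4] -5.3
[539. 311.] 1283 [ 333.7 -544.4] [144.9  66.2] 39.0
[453. 353.] 1276 [ 231.3 -323.2] [143.8  63.1] -18.6
[205. 344.] 324 [256.7 304.1] [63.4 51.5] -18.1
[327. 416.] 1315 [ 62.4 -11.8] [222.7 106.2] 77.7
```

View pics/j1.png

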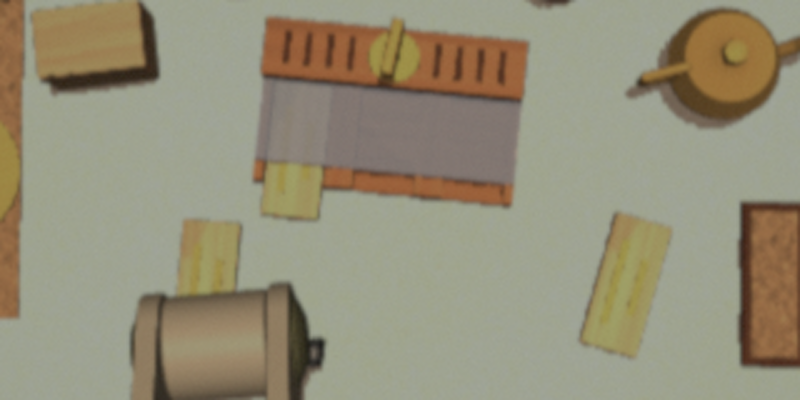

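View pics/j1s.png

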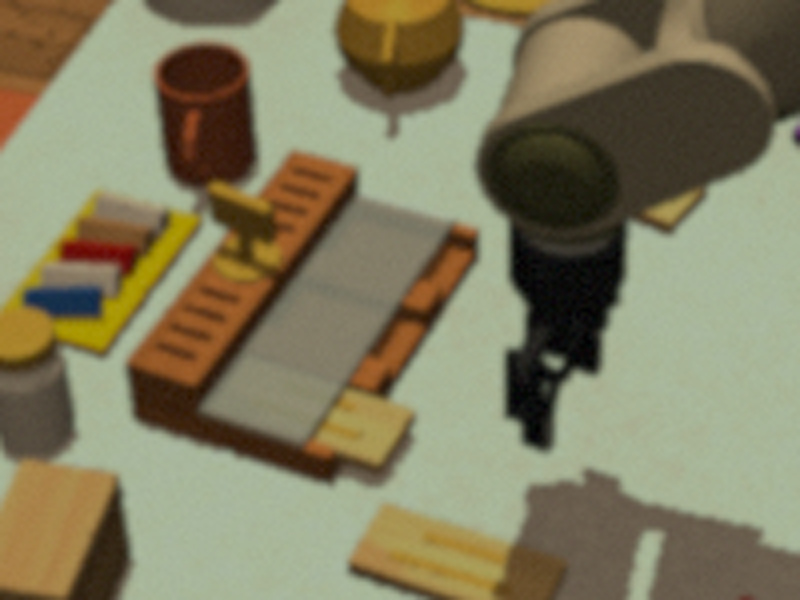

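```bash
python3 -c "
from h import *
go(381.5,220,-30,-5)"
```

```text
t 21.55 p [0.3791 0.1477 0.072 ] w 0.0727 F [ 0.9 -0.4  0.2]
[[0.99, 0.004, 0.144], [-0.144, 0.0, 0.99], [0.003, -1.0, 0.001]] [  4.5  16.9 107.3   0.   55.6 -77.2]
yaw -8.3 turn about tool y (rad): -0.057
shift AFTER turn x,y,z: -3.9 102.0 72.2  before turn: [ -8.4 102.   71.8]
```

Call:
move_arm --targets '[0,0,12,0,-0.057,0,-4,20,30,0,0,0,0,20,30,0,0,0,0,20,0,0,0,0,0,0,0,0,0,0]' --hand 1

```text
time_s: 22.18
position: [0.3807, 0.2201, 0.01]
tool_rot: [[0.996, -0.002, 0.086], [-0.086, -0.001, 0.996], [-0.002, -1.0, -0.001]]
ft_force: [0.2, -0.1, -0.9]
grip_width: 0.085
```

```bash
python3 -c "
from h import *
go(381.5,220,-30,-5)"
```

```text
t 22.18 p [0.3807 0.2201 0.01  ] w 0.085 F [ 0.2 -0.1 -0.9]
[[0.996, -0.002, 0.086], [-0.086, -0.001, 0.996], [-0.002, -1.0, -0.001]] [ 14.5  26.1 106.5   0.   47.5 -70.5]
yaw -4.9 turn about tool y (rad): 0.001
shift AFTER turn x,y,z: 0.8 40.0 -0.0  before turn: [ 0.9 39.9 -0. ]
```

Call:
move_arm --targets '[1,14,0,0,0,0,0,14,0,0,0,0,0,11,0,0,0,0,0,0,0,0,0,0,0,0,0,0,0,0]'

```text
time_s: 22.8
position: [0.382, 0.2196, -0.0275]
tool_rot: [[0.996, 0.001, 0.088], [-0.088, 0.0, 0.996], [0.001, -1.0, 0.0]]
ft_force: [-0.5, 0.3, -0.1]
grip_width: 0.0858
```

Call:
move_arm --targets '[0,0,0,0,0,0,0,0,0,0,0,0,0,0,0,0,0,0,0,0,0,0,0,0,0,0,0,0,0,0]' --hand -1 --squeeze 70

```text
time_s: 23.42
position: [0.3818, 0.2196, -0.027]
tool_rot: [[0.996, 0.001, 0.087], [-0.087, 0.0, 0.996], [0.001, -1.0, 0.0]]
ft_force: [-2.6, -0.6, 12.7]
grip_width: 0.0573
```

Call:
move_arm --targets '[0,-15,0,0,0,0,0,-25,0,0,0,0,0,-30,0,0,0,0,0,-10,0,0,0,0,0,0,0,0,0,0]'

```text
time_s: 24.05
position: [0.3816, 0.2195, 0.0521]
tool_rot: [[0.996, 0.001, 0.088], [-0.088, 0.0, 0.996], [0.001, -1.0, 0.0]]
ft_force: [0.2, 0.3, -2.0]
grip_width: 0.0569
```

Run:
```python
from h import *
d=show("top","k1.png",(200,180,340,300),5)
show("side","k1s.png",(230,230,430,380),4)
s=st(); print("tcp x',y'",s["position"][:2]@EX*1000,s["position"][:2]@EY*1000)
P=cloud(d); print(P[250:262,236:256,2].round(3)[::4,::4])
```

```text
t 24.15 p [0.381  0.2193 0.0512] w 0.0572 F [ 1.2  0.6 -0.3]
[[0.996, -0.002, 0.088], [-0.088, -0.0, 0.996], [-0.001, -1.0, -0.001]] [ 14.4  21.8 103.9  -0.   54.4 -70.5]
tcp x',y' 355.12169582319444 259.1875133004937
[[0.092 0.093 0.093 0.087 0.004]
 [0.092 0.097 0.089 0.089 0.002]
 [0.089 0.093 0.09  0.092 0.006]]
```

View pics/k1s.png

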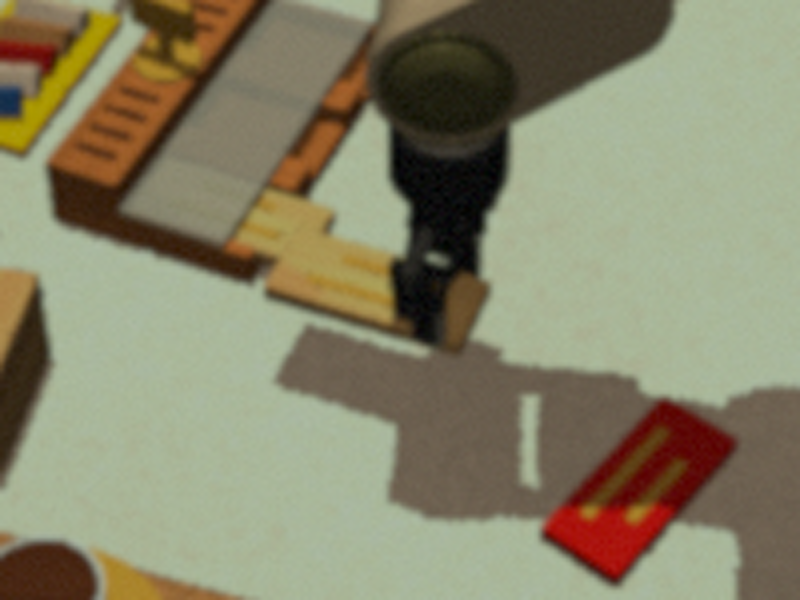

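View pics/k1.png

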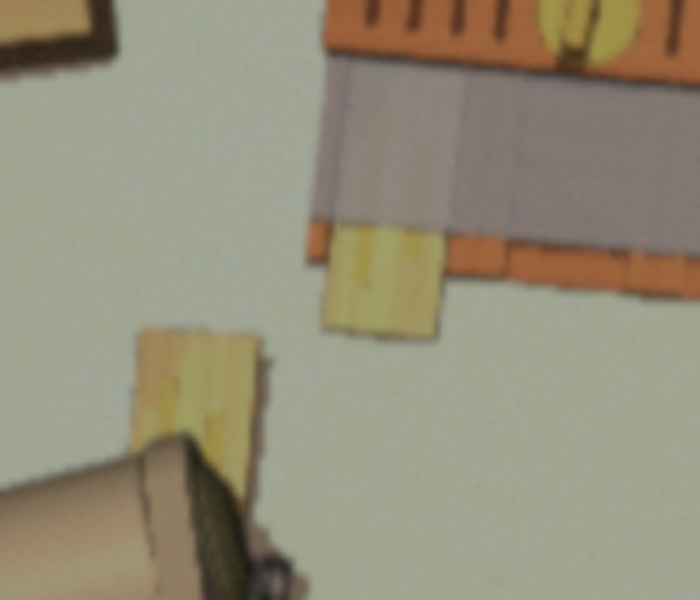

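```bash
python3 -c "
from h import *
go(388.4,47.4,24,-8)"
```

```text
t 24.15 p [0.381  0.2193 0.0512] w 0.0572 F [ 1.2  0.6 -0.3]
[[0.996, -0.002, 0.088], [-0.088, -0.0, 0.996], [-0.001, -1.0, -0.001]] [ 14.4  21.8 103.9  -0.   54.4 -70.5]
yaw -5.0 turn about tool y (rad): 0.052
shift AFTER turn x,y,z: 31.2 27.2 -169.2  before turn: [  22.5   27.3 -170.6]
```

Call:
move_arm --targets '[0,0,-20,0,0.052,0,7,0,-50,0,0,0,8,0,-50,0,0,0,8,13,-40,0,0,0,8,14,-10,0,0,0]'

```text
time_s: 24.78
position: [0.3892, 0.0448, 0.024]
tool_rot: [[0.99, -0.001, 0.142], [-0.142, 0.0, 0.99], [-0.001, -1.0, -0.0]]
ft_force: [0.8, -0.1, -1.1]
grip_width: 0.0572
```

Call:
move_arm --targets '[0,10,0,0,0,0,0,0,0,0,0,0,0,0,0,0,0,0,0,0,0,0,0,0,0,0,0,0,0,0]'

```text
time_s: 25.4
position: [0.3897, 0.0469, 0.0153]
tool_rot: [[0.99, 0.001, 0.139], [-0.139, -0.0, 0.99], [0.001, -1.0, -0.0]]
ft_force: [-0.1, 0.2, -1.0]
grip_width: 0.0571
```

Run:
```python
from h import *
d=show("top","k2.png",(240,190,380,310),5)
st()
```

```text
t 25.45 p [0.3897 0.0469 0.0153] w 0.0568 F [-0.1 -1.  -0.8]
[[0.99, 0.001, 0.139], [-0.139, -0.0, 0.99], [0.001, -1.0, -0.0]] [-10.6  22.2 113.5   0.   44.3 -92.6]
```

View pics/k2.png

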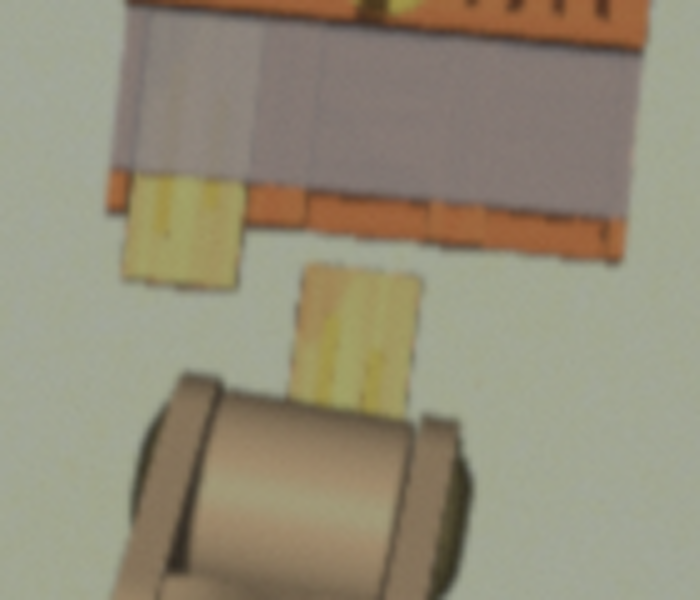

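Run:
```python
from h import *
d=get_image("top")
held(d,294,330,240,246,266,.0555)
print("T1"); 
hsv=cv2.cvtColor(d["pixels"],cv2.COLOR_RGB2HSV).astype(int);s=hsv[...,1]
F=[]
for c in range(268,285):
    k=np.where(s[235:255,c]>80)[0][-1]+235; F.append((c,k+(s[k,c]-80)/(s[k,c]-s[k+1,c])))
X=ray(d,F,.026)[:,:2]*1000; print("rear x'",np.median(X@EX), "center in slot x", np.median(X@EX)+70-520.7)
L=[];R=[]
for r in range(234,244):
    k=np.where(s[r,262:294]>80)[0]+262;L.append((k[0],r));R.append((k[-1],r))
X=ray(d,L,.026)[:,:2]*1000;Y=ray(d,R,.026)[:,:2]*1000;print("ctr y'",((X@EY).mean()+(Y@EY).mean())/2)
s=st(); print("tcp x',y'",s["position"][:2]@EX*1000,s["position"][:2]@EY*1000)
```

```text
tile z med 0.0553 slope x',y' deg [-212.9 -189.9]
L y' 116.28 rel yaw deg -0.36 mid x' 468.3
R y' 58.19 rel yaw deg -2.07 mid x' 474.1
front x' 500.46
T1
rear x' 487.16065221801875 center in slot x 36.46065221801871
ctr y' 180.81922525348875
t 25.5 p [0.3896 0.0468 0.0152] w 0.0569 F [-0.1 -0.3 -0.2]
[[0.99, 0.0, 0.139], [-0.139, -0.0, 0.99], [0.0, -1.0, -0.0]] [-10.6  22.2 113.5  -0.   44.3 -92.6]
tcp x',y' 382.30579414746154 88.60985855991404
```

Call:
move_arm --targets '[0,7,0,0,-0.02,0,0,7,0,0,0,0,0,7,0,0,0,0,0,7,0,0,0,0,0,0,0,0,0,0]'

```text
time_s: 26.12
position: [0.3893, 0.0467, -0.0135]
tool_rot: [[0.993, -0.001, 0.12], [-0.12, 0.0, 0.993], [-0.001, -1.0, 0.0]]
ft_force: [0.7, -0.2, -0.4]
grip_width: 0.0571
```

Run:
```python
from h import *
d=get_image("top")
held(d,294,330,240,246,266,.0275)
s=st(); print("tcp x',y'",s["position"][:2]@EX*1000,s["position"][:2]@EY*1000)
```

```text
tile z med 0.0261 slope x',y' deg [-176.3 -156.3]
L y' 117.63 rel yaw deg 0.53 mid x' 469.8
R y' 59.82 rel yaw deg 0.21 mid x' 475.6
front x' 500.4
t 26.18 p [ 0.3895  0.0467 -0.0132] w 0.0574 F [-0.   0.2 -0.9]
[[0.993, -0.001, 0.12], [-0.12, 0.0, 0.993], [-0.001, -1.0, 0.0]] [-10.6  25.8 115.2  -0.   39.  -93.7]
tcp x',y' 382.1296632221415 88.4886756549912
```

Call:
move_arm --targets '[6,-0.6,0.1,0,0,0,6,0,0.07,0,0,0,6,0,0.07,0,0,0,6,0,0.07,0,0,0,6,0,0.07,0,0,0]'

```text
time_s: 26.8
position: [0.4199, 0.0434, -0.0123]
tool_rot: [[0.993, 0.0, 0.12], [-0.12, -0.0, 0.993], [0.0, -1.0, -0.0]]
ft_force: [0.0, 0.2, -1.0]
grip_width: 0.0571
```

Call:
move_arm --targets '[6,0,0.07,0,0,0,6,0,0.07,0,0,0,6,0,0.07,0,0,0,6,0,0.07,0,0,0,0,0,0,0,0,0]'

```text
time_s: 27.42
position: [0.4437, 0.0408, -0.0124]
tool_rot: [[0.993, 0.0, 0.119], [-0.119, -0.0, 0.993], [0.0, -1.0, -0.0]]
ft_force: [0.0, -0.2, -1.3]
grip_width: 0.057
```

Call:
move_arm --targets '[12,0,0.14,0,0,0,12,0,0.14,0,0,0,12,0,0.14,0,0,0,12,0,0.14,0,0,0,12,0,0.14,0,0,0]'

```text
time_s: 28.05
position: [0.5038, 0.0343, -0.0124]
tool_rot: [[0.993, 0.0, 0.12], [-0.12, -0.0, 0.993], [0.0, -1.0, 0.0]]
ft_force: [0.4, 0.2, -1.2]
grip_width: 0.0572
```

Call:
move_arm --targets '[4,0,0,0,0,0,2,0,0,0,0,0,0,0,0,0,0,0,0,0,0,0,0,0,0,0,0,0,0,0]'

```text
time_s: 28.68
position: [0.5087, 0.0338, -0.0123]
tool_rot: [[0.993, -0.0, 0.119], [-0.119, 0.0, 0.993], [-0.0, -1.0, 0.0]]
ft_force: [-0.4, -0.5, -1.7]
grip_width: 0.0569
```

Call:
move_arm --targets '[1.5,0,0,0,0,0,1.5,0,0,0,0,0,1.5,0,0,0,0,0,1.5,0,0,0,0,0,0,0,0,0,0,0]'

```text
time_s: 29.3
position: [0.514, 0.0331, -0.0126]
tool_rot: [[0.993, -0.002, 0.119], [-0.119, 0.0, 0.993], [-0.002, -1.0, -0.0]]
ft_force: [-3.0, -0.5, -0.1]
grip_width: 0.0569
```

Call:
move_arm --targets '[1,0,0,0,0,0,0.5,0.6,0,0,0,0,0,0.6,0,0,0,0,0,0,0,0,0,0,0,0,0,0,0,0]'

```text
time_s: 29.92
position: [0.5139, 0.0331, -0.0141]
tool_rot: [[0.993, -0.005, 0.119], [-0.119, 0.0, 0.993], [-0.005, -1.0, -0.0]]
ft_force: [-8.7, -1.2, 1.6]
grip_width: 0.0569
```

Call:
move_arm --targets '[0,0,0,0,0,0,0,0,0,0,0,0,0,0,0,0,0,0,0,-10,0,0,0,0,0,-20,0,0,0,0]' --hand 0.7

```text
time_s: 30.55
position: [0.5162, 0.0329, 0.0169]
tool_rot: [[0.993, -0.001, 0.12], [-0.12, 0.0, 0.993], [-0.001, -1.0, 0.0]]
ft_force: [0.7, 0.9, 0.7]
grip_width: 0.0727
```

Call:
move_arm --targets '[-10,-20,0,0,0,0,-40,-30,-20,0,0,0,-50,-10,-50,0,0,0,-30,0,-50,0,0,0,0,0,-30,0,0,0]'

```text
time_s: 31.18
position: [0.3746, -0.0962, 0.0762]
tool_rot: [[0.993, 0.001, 0.121], [-0.121, -0.001, 0.993], [0.001, -1.0, -0.001]]
ft_force: [0.4, 0.1, 0.5]
grip_width: 0.0725
```

Run:
```python
from h import *
d=show("top","j2.png",(160,160,480,320),2.5)
P=cloud(d);Z=P[...,2]
for b in blobs(d,(Z>.006)&(Z<.02),.0135,300): print(*b)
go(383,-204,-28,-17)
```

```text
[193.  98.] 963 [911.8 359. ] [303.8  55. ] -87.5
[321. 136.] 1216 [799.8   8.7] [172.2 110.3] 87.3
[127. 143.] 414 [776.5 522.2] [203.   50.2] 63.3
[514. 211.] 1117 [ 595.1 -496.9] [147.7 147. ] -14.5
[143. 229.] 1127 [556.5 485. ] [148.3 147.6] 89.5
[469. 273.] 1647 [ 433.8 -368.2] [177.1  70.6] -0.5
[411. 271.] 1086 [ 435.  -218.8] [142.8  61.1] -17.6
[539. 311.] 1287 [ 334.6 -544.1] [146.   65.5] 42.1
[453. 353.] 1280 [ 229.4 -323.4] [143.9  64.1] -16.9
[208. 341.] 384 [255.1 300.4] [63.5 61.5] -26.4
[360. 429.] 462 [ 42.1 -82.1] [126.3  42.7] 19.5
t 31.23 p [ 0.3761 -0.0991  0.0763] w 0.0729 F [ 2.7 -1.7  0. ]
[[0.993, 0.002, 0.122], [-0.122, -0.002, 0.993], [0.003, -1.0, -0.002]] [-3.230e+01  1.500e+01  1.095e+02 -1.000e-01  5.540e+01 -1.153e+02]
yaw -7.0 turn about tool y (rad): 0.175
shift AFTER turn x,y,z: 37.3 104.3 -98.3  before turn: [  19.4  104.5 -103.1]
```

View pics/j2.png

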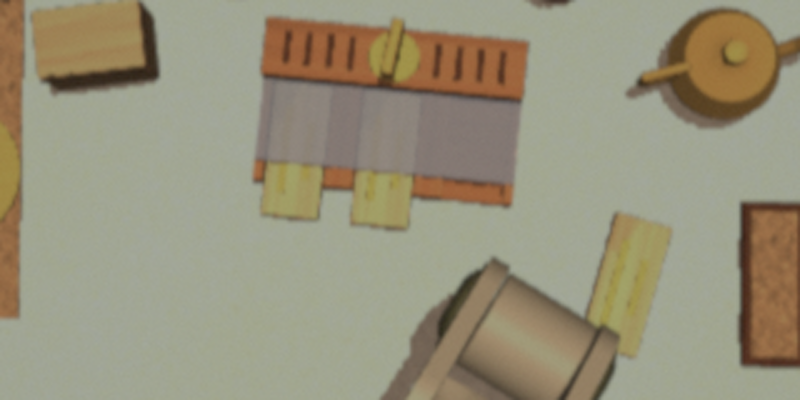

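Call:
move_arm --targets '[0,0,-10,0,0.0875,0,0,0,-20,0,0.0875,0,18,20,-35,0,0,0,18,20,-32,0,0,0,0,20,0,0,0,0]' --hand 1

```text
time_s: 31.85
position: [0.387, -0.2019, 0.0152]
tool_rot: [[0.956, 0.002, 0.293], [-0.293, -0.002, 0.956], [0.003, -1.0, -0.001]]
ft_force: [-1.0, 1.1, -0.2]
grip_width: 0.0854
```

Call:
move_arm --targets '[0,0,0,0,0,0,0,0,0,0,0,0,0,0,0,0,0,0,0,0,0,0,0,0,0,0,0,0,0,0]'

```text
time_s: 32.48
position: [0.3861, -0.1992, 0.0155]
tool_rot: [[0.957, 0.0, 0.29], [-0.29, -0.0, 0.957], [0.001, -1.0, -0.0]]
ft_force: [-0.2, -0.7, -0.5]
grip_width: 0.0855
```

Run:
```python
from h import *
d=show("top","k3.png",(340,200,480,320),5)
go(383.4,-203.5,-26,-17)
```

```text
t 32.52 p [ 0.386  -0.1992  0.0154] w 0.0854 F [-0.6  0.5 -0.2]
[[0.957, 0.0, 0.29], [-0.29, -0.0, 0.957], [0.0, -1.0, -0.0]] [ -43.    25.   107.1   -0.    47.8 -116.1]
yaw -16.9 turn about tool y (rad): 0.002
shift AFTER turn x,y,z: -1.2 41.4 -4.9  before turn: [-1.3 41.4 -4.9]
```

View pics/k3.png

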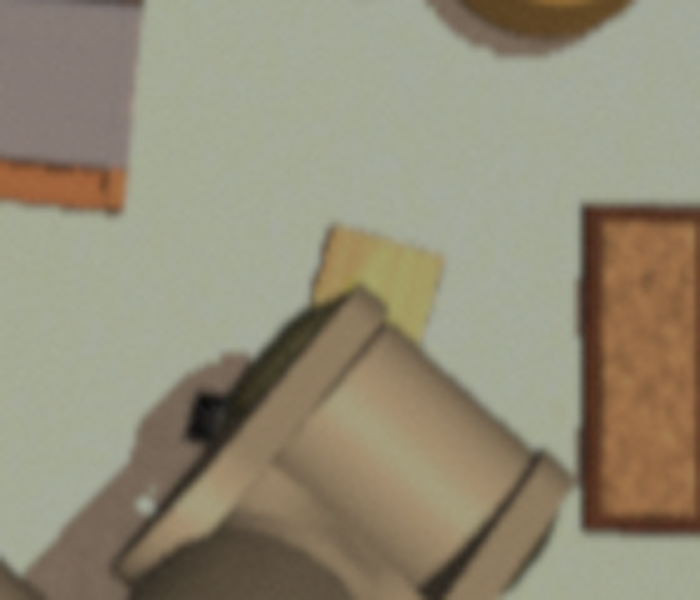

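Call:
move_arm --targets '[-1,14,-5,0,0,0,0,14,0,0,0,0,0,10,0,0,0,0,0,3,0,0,0,0,0,0,0,0,0,0]'

```text
time_s: 33.15
position: [0.3836, -0.2037, -0.0257]
tool_rot: [[0.957, 0.0, 0.29], [-0.29, -0.0, 0.957], [0.0, -1.0, -0.0]]
ft_force: [-0.9, 0.2, 0.0]
grip_width: 0.0858
```

Call:
move_arm --targets '[0,0,0,0,0,0,0,0,0,0,0,0,0,0,0,0,0,0,0,0,0,0,0,0,0,0,0,0,0,0]' --hand -1 --squeeze 70

```text
time_s: 33.78
position: [0.3838, -0.2038, -0.0246]
tool_rot: [[0.957, 0.001, 0.291], [-0.291, -0.001, 0.957], [0.001, -1.0, -0.001]]
ft_force: [-2.9, 1.3, 15.5]
grip_width: 0.0565
```

Call:
move_arm --targets '[0,-15,0,0,0,0,0,-25,0,0,0,0,0,-30,0,0,0,0,0,-5,0,0,0,0,0,0,0,0,0,0]'

```text
time_s: 34.4
position: [0.3834, -0.2035, 0.0489]
tool_rot: [[0.957, -0.0, 0.291], [-0.291, 0.0, 0.957], [-0.0, -1.0, -0.0]]
ft_force: [-0.3, 0.7, -1.3]
grip_width: 0.0559
```

Run:
```python
from h import *
show("side","k3s.png",(300,180,460,300),5)
go(378.4,-45,25,-7)
```

```text
t 34.45 p [ 0.3832 -0.2034  0.0485] w 0.056 F [-0.   0.1 -1.4]
[[0.957, -0.001, 0.291], [-0.291, 0.001, 0.957], [-0.001, -1.0, 0.001]] [ -43.7   21.6  105.     0.    53.5 -116.8]
yaw -16.9 turn about tool y (rad): -0.173
shift AFTER turn x,y,z: -24.1 23.5 156.6  before turn: [-50.6  23.6 150.1]
```

View pics/k3s.png

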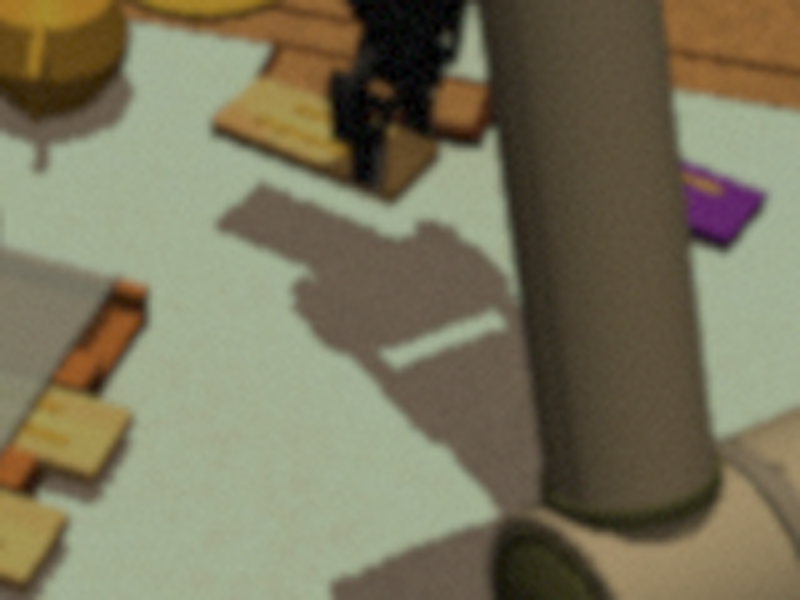

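Call:
move_arm --targets '[0,0,10,0,-0.0865,0,-5,0,35,0,-0.0865,0,-9,0,45,0,0,0,-9,10,45,0,0,0,-4,10,20,0,0,0]'

```text
time_s: 35.08
position: [0.3791, -0.0448, 0.0281]
tool_rot: [[0.993, -0.002, 0.12], [-0.12, 0.001, 0.993], [-0.002, -1.0, 0.001]]
ft_force: [-0.6, -1.0, -0.7]
grip_width: 0.0559
```

Call:
move_arm --targets '[0,5,0,0,0,0,0,5,0,0,0,0,0,0,0,0,0,0,0,0,0,0,0,0,0,0,0,0,0,0]'

```text
time_s: 35.7
position: [0.3805, -0.0473, 0.0194]
tool_rot: [[0.993, 0.0, 0.122], [-0.122, -0.0, 0.993], [0.0, -1.0, -0.0]]
ft_force: [-0.6, -0.7, -0.7]
grip_width: 0.0559
```

Run:
```python
from h import *
d=show("top","k4.png",(240,190,400,310),5)
go(378.4,-45,25,-7)
```

```text
t 35.75 p [ 0.3805 -0.0473  0.0193] w 0.0561 F [-0.4  1.2  0.1]
[[0.993, 0.0, 0.122], [-0.122, -0.0, 0.993], [0.0, -1.0, -0.0]] [ -24.9   21.   114.5   -0.    44.4 -107.9]
yaw -7.0 turn about tool y (rad): -0.0
shift AFTER turn x,y,z: -2.3 -5.7 2.0  before turn: [-2.3 -5.7  2. ]
```

View pics/k4.png

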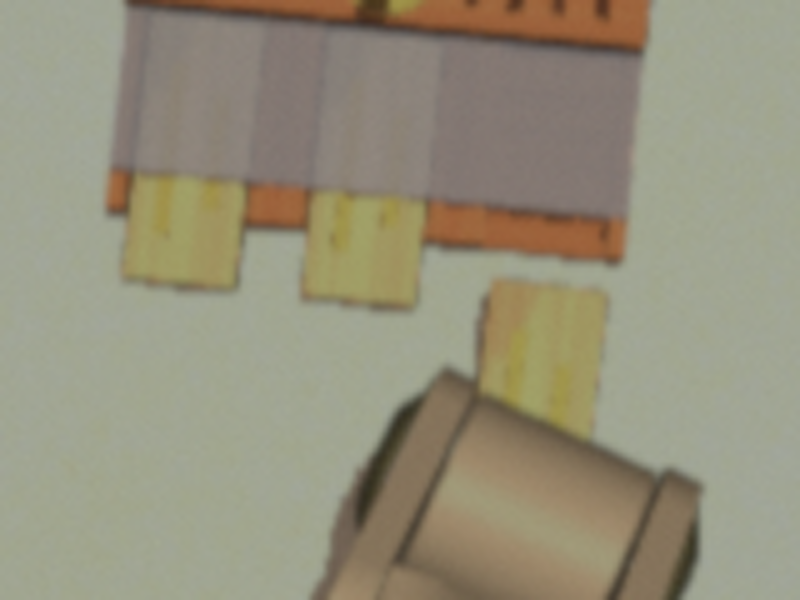

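Run:
```python
from h import *
d=get_image("top")
P=cloud(d);print(np.median(P[250:262,342:355,2]))
held(d,330,368,242,249,263,.0585)
s=st(); print("tcp x',y'",s["position"][:2]@EX*1000,s["position"][:2]@EY*1000)
```

```text
0.05557425910724275
tile z med 0.0553 slope x',y' deg [-193.5    5.8]
L y' 23.38 rel yaw deg -0.94 mid x' 477.5
R y' -35.79 rel yaw deg -1.35 mid x' 483.4
front x' 502.05
t 35.8 p [ 0.3804 -0.0472  0.0193] w 0.056 F [ 0.4 -0.4 -0.9]
[[0.993, 0.0, 0.122], [-0.122, -0.0, 0.993], [0.0, -1.0, -0.0]] [ -24.9   21.   114.5   -0.    44.4 -107.9]
tcp x',y' 383.276619813132 -5.818001647434879
```

Call:
move_arm --targets '[0,7,0,0,-0.02,0,0,7,0,0,0,0,0,7,0,0,0,0,0,7,0,0,0,0,0,0,0,0,0,0]'

```text
time_s: 36.42
position: [0.38, -0.0468, -0.0093]
tool_rot: [[0.995, -0.001, 0.102], [-0.102, 0.001, 0.995], [-0.001, -1.0, 0.0]]
ft_force: [0.6, -0.2, -0.8]
grip_width: 0.0563
```

Run:
```python
from h import *
d=show("top","k5.png",(320,210,390,290),7)
show("side","k5s.png",(280,190,400,280),6)
held(d,330,368,242,249,263,.0275)
s=st(); print("tcp x',y'",s["position"][:2]@EX*1000,s["position"][:2]@EY*1000)
```

```text
tile z med 0.0269 slope x',y' deg [-2.1  1. ]
L y' 24.71 rel yaw deg 0.7 mid x' 479.1
R y' -33.52 rel yaw deg -0.52 mid x' 485.0
front x' 501.99
t 36.52 p [ 0.3803 -0.047  -0.0088] w 0.0563 F [ 0.4 -0.4 -1.5]
[[0.995, -0.0, 0.102], [-0.102, 0.0, 0.995], [-0.0, -1.0, 0.0]] [ -24.9   24.7  116.4    0.    39.  -109.1]
tcp x',y' 383.19335761442255 -5.624116988653727
```

View pics/k5s.png

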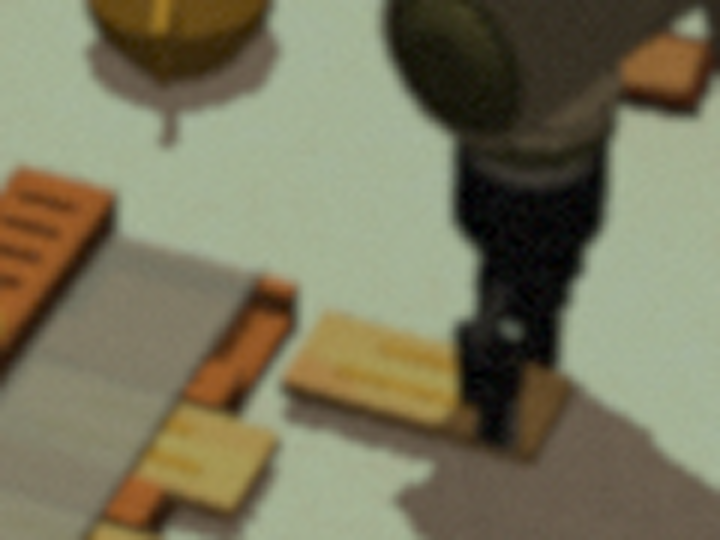

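Call:
move_arm --targets '[6,0,0.1,0,0,0,6,0,0,0,0,0,6,0,0,0,0,0,6,0,-0.05,0,0,0,6,0,-0.05,0,0,0]'

```text
time_s: 37.15
position: [0.4106, -0.0501, -0.0088]
tool_rot: [[0.995, -0.0, 0.102], [-0.102, -0.0, 0.995], [0.0, -1.0, -0.0]]
ft_force: [0.3, -0.4, -0.9]
grip_width: 0.0559
```

Call:
move_arm --targets '[6,0,-0.05,0,0,0,6,0,-0.05,0,0,0,6,0,-0.05,0,0,0,6,0,-0.05,0,0,0,0,0,0,0,0,0]'

```text
time_s: 37.78
position: [0.4344, -0.0527, -0.0088]
tool_rot: [[0.995, 0.0, 0.102], [-0.102, -0.0, 0.995], [0.0, -1.0, -0.0]]
ft_force: [-0.0, 0.2, -1.8]
grip_width: 0.0558
```

Call:
move_arm --targets '[12,0,-0.1,0,0,0,12,0,-0.1,0,0,0,12,0,-0.1,0,0,0,12,0,-0.1,0,0,0,12,0,-0.1,0,0,0]'

```text
time_s: 38.4
position: [0.4944, -0.0593, -0.0089]
tool_rot: [[0.995, -0.0, 0.102], [-0.102, 0.0, 0.995], [-0.0, -1.0, 0.0]]
ft_force: [-1.6, 1.8, -0.5]
grip_width: 0.0563
```

Call:
move_arm --targets '[4,0,0,0,0,0,0,0,0,0,0,0,0,0,0,0,0,0,0,0,0,0,0,0,0,0,0,0,0,0]'

```text
time_s: 39.02
position: [0.4975, -0.0597, -0.0087]
tool_rot: [[0.995, -0.0, 0.102], [-0.102, 0.0, 0.995], [-0.0, -1.0, 0.0]]
ft_force: [-0.1, 0.6, -1.8]
grip_width: 0.0555
```

Call:
move_arm --targets '[1.5,0,0,0,0,0,1.5,0,0,0,0,0,1.5,0,0,0,0,0,1.5,0,0,0,0,0,0.5,0,0,0,0,0]'

```text
time_s: 39.65
position: [0.5033, -0.0602, -0.0091]
tool_rot: [[0.995, -0.002, 0.101], [-0.101, 0.0, 0.995], [-0.002, -1.0, 0.0]]
ft_force: [-4.7, -0.1, -0.1]
grip_width: 0.0564
```

Call:
move_arm --targets '[1,0,0,0,0,0,0,0.6,0,0,0,0,0,0.6,0,0,0,0,0,0,0,0,0,0,0,0,0,0,0,0]'

```text
time_s: 40.28
position: [0.5032, -0.0601, -0.0105]
tool_rot: [[0.995, -0.004, 0.101], [-0.101, 0.001, 0.995], [-0.004, -1.0, 0.0]]
ft_force: [-6.8, -0.9, -0.4]
grip_width: 0.056
```

Call:
move_arm --targets '[0,0,0,0,0,0,0,0,0,0,0,0,0,0,0,0,0,0,0,-10,0,0,0,0,0,-20,0,0,0,0]' --hand 0.7

```text
time_s: 40.9
position: [0.505, -0.0604, 0.0205]
tool_rot: [[0.995, -0.001, 0.102], [-0.102, 0.0, 0.995], [-0.001, -1.0, 0.0]]
ft_force: [-0.2, -1.5, 0.7]
grip_width: 0.0725
```

Call:
move_arm --targets '[-10,-20,0,0,0,0,-40,-30,0,0,0,0,-50,-30,0,0,0,0,-30,-30,0,0,0,0,0,0,0,0,0,0]'

```text
time_s: 41.52
position: [0.3754, -0.0473, 0.1322]
tool_rot: [[0.995, 0.005, 0.102], [-0.102, -0.002, 0.995], [0.005, -1.0, -0.002]]
ft_force: [0.6, -0.6, 0.1]
grip_width: 0.0725
```

Run:
```python
from h import *
d=show("top","m1.png",(240,150,400,270),5)
show("side","m1s.png",(210,180,410,330),4)
hsv=cv2.cvtColor(d["pixels"],cv2.COLOR_RGB2HSV).astype(int);s=hsv[...,1]
for n,a,b in(("T1",268,285),("T2",304,320),("T3",339,357)):
    F=[]
    for c in range(a,b):
        k=np.where(s[235:262,c]>80)[0][-1]+235; F.append((c,k+(s[k,c]-80)/(s[k,c]-s[k+1,c])))
    X=ray(d,F,.026)[:,:2]*1000; print(n,np.array(F)[:,1].round(1)[::6],"center in slot x", np.median(X@EX)+70-520.7)
st()
```

```text
T1 [245.2 246.  247.1] center in slot x 36.49569057760232
T2 [248.8 250.  250.5] center in slot x 36.26199311191374
T3 [252.9 253.  254.2] center in slot x 36.51712289999466
t 41.62 p [ 0.3763 -0.0475  0.1304] w 0.072 F [ 0.6 -0.6  0.1]
[[0.995, 0.002, 0.102], [-0.102, -0.001, 0.995], [0.002, -1.0, -0.001]] [ -25.2    9.1  105.7    0.    65.1 -109.4]
```

View pics/m1.png

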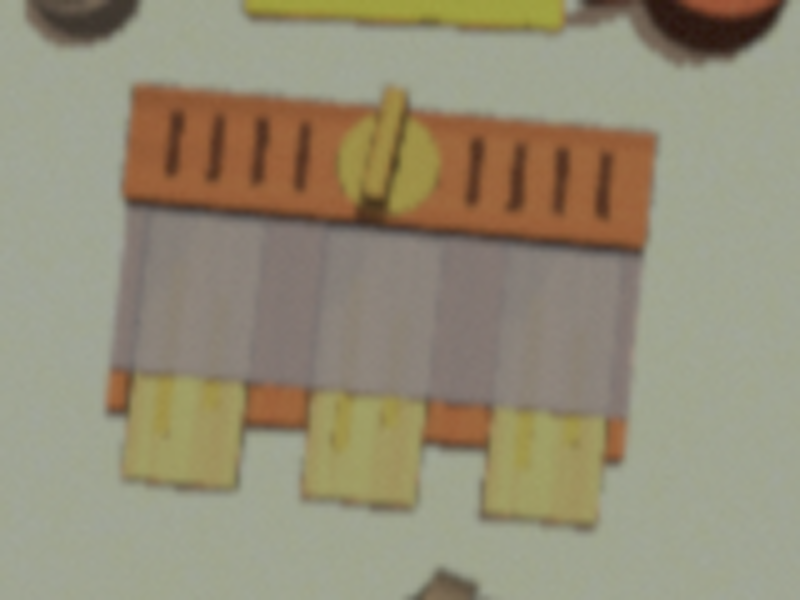

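View pics/m1s.png

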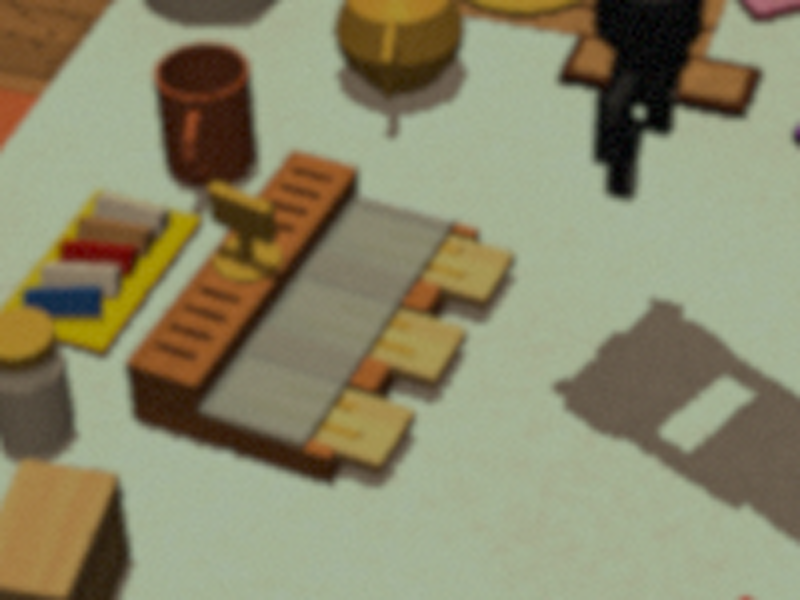

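```bash
python3 -c "
from h import *
go(661.5,17.5,130,-14)"
```

```text
t 41.62 p [ 0.3763 -0.0475  0.1304] w 0.072 F [ 0.6 -0.6  0.1]
[[0.995, 0.002, 0.102], [-0.102, -0.001, 0.995], [0.002, -1.0, -0.001]] [ -25.2    9.1  105.7    0.    65.1 -109.4]
yaw -5.8 turn about tool y (rad): 0.142
shift AFTER turn x,y,z: 261.0 0.4 132.0  before turn: [277.1   0.9  93.7]
```

Call:
move_arm --targets '[0,-5,0,0,0.142,0,40,0,20,0,0,0,50,0,25,0,0,0,50,0,25,0,0,0,50,0,25,0,0,0]' --hand 1

```text
time_s: 42.25
position: [0.5854, -0.0001, 0.1333]
tool_rot: [[0.971, -0.002, 0.241], [-0.241, 0.0, 0.971], [-0.002, -1.0, -0.0]]
ft_force: [1.4, -0.8, 0.8]
grip_width: 0.0853
```

Call:
move_arm --targets '[45,0,22,0,0,0,26,0,15,0,0,0,0,0,0,0,0,0,0,0,0,0,0,0,0,0,0,0,0,0]'

```text
time_s: 42.88
position: [0.6604, 0.0177, 0.1349]
tool_rot: [[0.97, -0.001, 0.242], [-0.242, 0.0, 0.97], [-0.001, -1.0, -0.0]]
ft_force: [-0.1, -0.3, 0.5]
grip_width: 0.0853
```

Run:
```python
from h import *
d=show("top","n1.png",(240,110,400,230),5)
d=show("side","n1s.png",(200,140,360,290),4)
go(661.5,17.5,66,-14)
```

```text
t 42.98 p [0.6606 0.0176 0.1353] w 0.0855 F [-0.6 -0.6  0.5]
[[0.97, 0.0, 0.242], [-0.242, -0.0, 0.97], [0.0, -1.0, 0.0]] [ -8.7  35.7  60.8  -0.   83.5 -84.7]
yaw -14.0 turn about tool y (rad): 0.0
shift AFTER turn x,y,z: 0.9 69.3 0.1  before turn: [ 0.9 69.3  0.1]
```

View pics/n1.png

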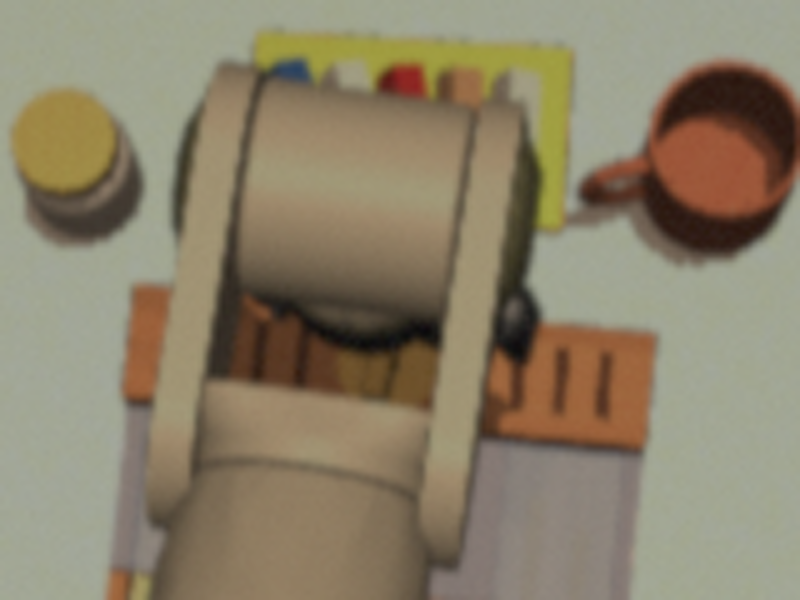

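View pics/n1s.png

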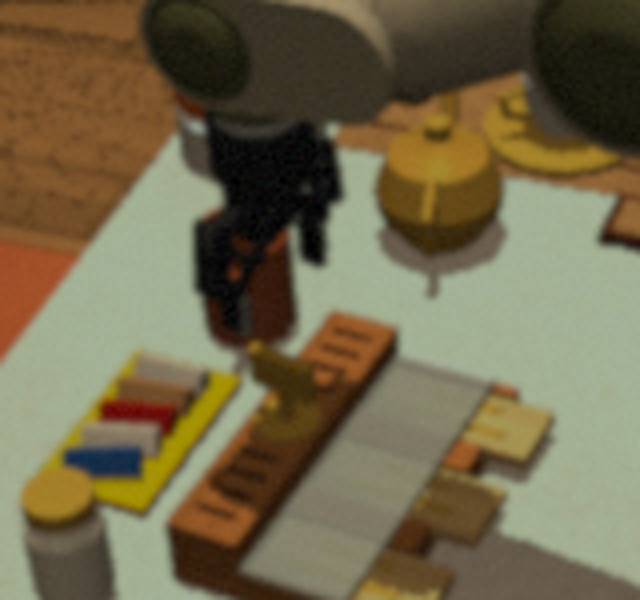

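Run:
```python
from h import *
d=get_image("side")
for z in(60,88,124,150,175,190): print(z,((proj(d,[.6615,.0175,z/1e3])[0]-[200,140])*4).round(), ((proj(d,[.6615+.043*.242,.0175+.043*.97,z/1e3])[0]-[200,140])*4).round(),((proj(d,[.6615-.043*.242,.0175-.043*.97,z/1e3])[0]-[200,140])*4).round())
```

```text
60 [289. 418.] [255. 450.] [321. 386.]
88 [286. 390.] [252. 423.] [319. 358.]
124 [282. 354.] [247. 386.] [316. 322.]
150 [279. 327.] [244. 359.] [313. 295.]
175 [277. 300.] [241. 332.] [311. 269.]
190 [275. 284.] [239. 316.] [310. 253.]
```

Call:
move_arm --targets '[1,20,0,0,0,0,0,20,0,0,0,0,0,20,0,0,0,0,0,16,0,0,0,0,0,0,0,0,0,0]'

```text
time_s: 43.65
position: [0.6613, 0.0176, 0.058]
tool_rot: [[0.97, -0.002, 0.241], [-0.241, 0.0, 0.97], [-0.002, -1.0, -0.0]]
ft_force: [0.6, 0.3, -0.1]
grip_width: 0.0855
```

Run:
```python
from h import *
d=show("side","n2s.png",(220,180,320,270),6)
st()
```

```text
t 43.7 p [0.6619 0.0175 0.0591] w 0.0852 F [ 0.3 -0.4  0.3]
[[0.97, -0.0, 0.241], [-0.241, 0.0, 0.97], [-0.0, -1.0, -0.0]] [ -8.7  39.6  66.3  -0.   74.1 -84.7]
```

View pics/n2s.png

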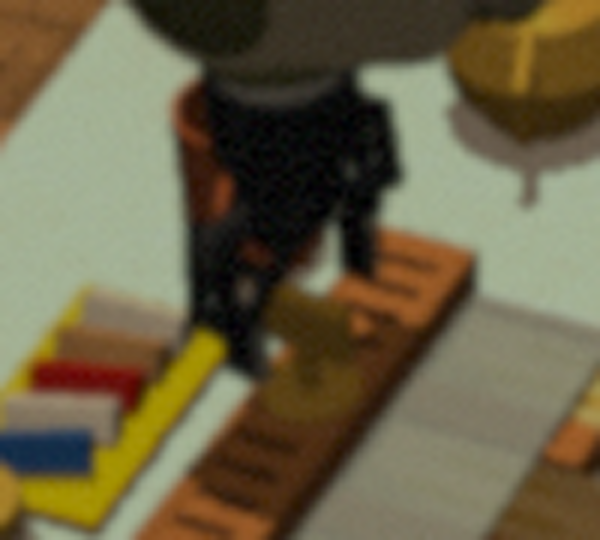

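Call:
move_arm --targets '[0,0,0,0,0,0,0,0,0,0,0,0,0,0,0,0,0,0,0,0,0,0,0,0,0,0,0,0,0,0]' --hand -1 --squeeze 60

```text
time_s: 44.32
position: [0.662, 0.0178, 0.0593]
tool_rot: [[0.97, 0.0, 0.241], [-0.241, 0.0, 0.97], [0.0, -1.0, 0.0]]
ft_force: [-0.3, 1.1, 2.6]
grip_width: 0.0112
```

Run:
```python
from h import *
d=show("side","n3s.png",(220,180,320,270),6)
s=st(); print(s["wrist_torque"])
```

```text
t 44.38 p [0.662  0.0178 0.0593] w 0.0114 F [-0.5  1.1  1.8]
[[0.97, 0.0, 0.241], [-0.241, 0.0, 0.97], [0.0, -1.0, 0.0]] [ -8.7  39.6  66.3   0.   74.1 -84.7]
[0.11724858 0.13307103 0.00124171]
```

View pics/n3s.png

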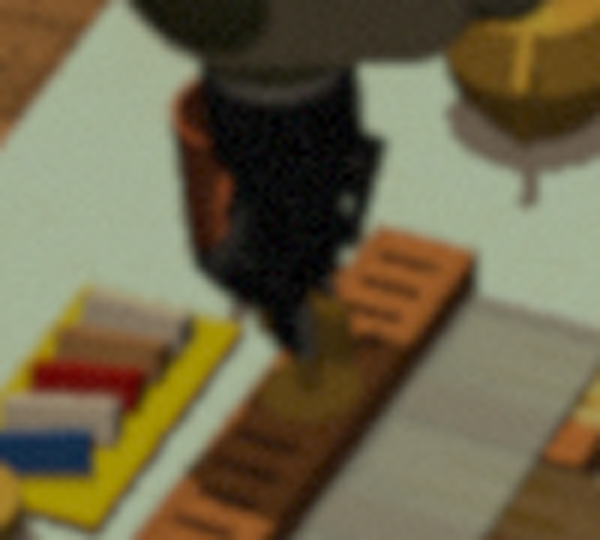

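Call:
move_arm --targets '[0,0,0,0,0.12,0,0,0,0,0,0.15,0,0,0,0,0,0.15,0,0,0,0,0,0.15,0,0,0,0,0,0.15,0]'

```text
time_s: 45.0
position: [0.6622, 0.0181, 0.0593]
tool_rot: [[0.567, 0.001, 0.824], [-0.824, 0.001, 0.567], [0.0, -1.0, 0.001]]
ft_force: [1.9, 2.3, 1.9]
grip_width: 0.0112
```

Run:
```python
from h import *
s=st(); print(s["wrist_torque"])
```

```text
t 45.0 p [0.6622 0.0181 0.0593] w 0.0112 F [1.9 2.3 1.9]
[[0.567, 0.001, 0.824], [-0.824, 0.001, 0.567], [0.0, -1.0, 0.001]] [ -8.7  39.6  66.3   0.   74.  -43.2]
[ 0.3908319  -0.07977688  0.14031353]
```

Call:
move_arm --targets '[0,0,0,0,0.15,0,0,0,0,0,0.15,0,0,0,0,0,0.15,0,0,0,0,0,0.15,0,0,0,0,0,0.15,0]'

```text
time_s: 45.62
position: [0.6627, 0.0182, 0.0593]
tool_rot: [[-0.147, 0.002, 0.989], [-0.989, 0.001, -0.147], [-0.001, -1.0, 0.002]]
ft_force: [3.7, 3.6, 0.2]
grip_width: 0.0111
```

Call:
move_arm --targets '[0,0,0,0,0.15,0,0,0,0,0,0.15,0,0,0,0,0,0.15,0,0,0,0,0,0.15,0,0,0,0,0,0.15,0]'

```text
time_s: 46.25
position: [0.6631, 0.018, 0.0593]
tool_rot: [[-0.782, 0.003, 0.624], [-0.624, 0.0, -0.782], [-0.003, -1.0, 0.002]]
ft_force: [6.3, 2.7, -1.1]
grip_width: 0.0112
```

Run:
```python
from h import *
s=st(); print(s["wrist_torque"])
```

```text
t 46.25 p [0.6631 0.018  0.0593] w 0.0112 F [ 6.3  2.7 -1.1]
[[-0.782, 0.003, 0.624], [-0.624, 0.0, -0.782], [-0.003, -1.0, 0.002]] [-8.7 39.6 66.2  0.1 74.  42.7]
[ 0.36734617 -0.71564944  0.118234  ]
```

Call:
move_arm --targets '[-0.6,0,0,0,0.15,0,0,0,0,0,0.15,0,0,0,0,0,0.15,0,0,0,0,0,0.15,0,0,0,0,0,0.15,0]'

```text
time_s: 46.88
position: [0.6633, 0.0176, 0.0593]
tool_rot: [[-0.997, 0.002, -0.077], [0.077, -0.001, -0.997], [-0.002, -1.0, 0.001]]
ft_force: [3.2, -1.6, 1.0]
grip_width: 0.0109
```

Call:
move_arm --targets '[0,0,0,0,0.15,0,0,0,0,0,0.15,0,0,0,0,0,0.15,0,0,0,0,0,0.15,0,0,0,0,0,0.1,0]'

```text
time_s: 47.5
position: [0.6631, 0.0172, 0.0593]
tool_rot: [[-0.714, 0.002, -0.701], [0.701, -0.001, -0.714], [-0.002, -1.0, -0.0]]
ft_force: [2.3, -2.7, 0.4]
grip_width: 0.0111
```

Run:
```python
from h import *
s=st(); print(s["wrist_torque"])
```

```text
t 47.5 p [0.6631 0.0172 0.0593] w 0.0111 F [ 2.3 -2.7  0.4]
[[-0.714, 0.002, -0.701], [0.701, -0.001, -0.714], [-0.002, -1.0, -0.0]] [-8.700e+00  3.970e+01  6.620e+01 -1.000e-01  7.410e+01  1.258e+02]
[-0.41814612 -0.24028209  0.08386777]
```

Call:
move_arm --targets '[0,0,0,0,0,0,0,0,0,0,0,0,0,0,0,0,0,0,0,0,0,0,0,0,0,0,0,0,0,0]' --hand 1

```text
time_s: 48.12
position: [0.6623, 0.0181, 0.059]
tool_rot: [[-0.717, -0.0, -0.697], [0.697, 0.0, -0.717], [0.0, -1.0, 0.0]]
ft_force: [-0.1, -0.1, -0.2]
grip_width: 0.0848
```

Call:
move_arm --targets '[0,0,0,0,-0.175,0,0,0,0,0,-0.175,0,0,0,0,0,-0.175,0,0,0,0,0,-0.175,0,0,0,0,0,-0.175,0]'

```text
time_s: 48.75
position: [0.6623, 0.018, 0.059]
tool_rot: [[-0.994, -0.0, 0.109], [-0.109, 0.0, -0.994], [0.0, -1.0, -0.0]]
ft_force: [0.1, -0.0, 0.3]
grip_width: 0.0849
```

Call:
move_arm --targets '[0,0,0,0,-0.175,0,0,0,0,0,-0.175,0,0,0,0,0,-0.175,0,0,0,0,0,-0.175,0,0,0,0,0,-0.175,0]'

```text
time_s: 49.38
position: [0.6623, 0.018, 0.059]
tool_rot: [[-0.554, -0.0, 0.833], [-0.833, 0.0, -0.554], [0.0, -1.0, -0.0]]
ft_force: [-0.2, -0.9, 0.6]
grip_width: 0.0855
```

Call:
move_arm --targets '[0,0,0,0,-0.175,0,0,0,0,0,-0.175,0,0,0,0,0,-0.175,0,0,0,0,0,-0.175,0,0,0,0,0,-0.175,0]'

```text
time_s: 50.0
position: [0.6623, 0.018, 0.059]
tool_rot: [[0.284, -0.0, 0.959], [-0.959, -0.0, 0.284], [-0.0, -1.0, -0.0]]
ft_force: [0.1, -0.5, 0.2]
grip_width: 0.0854
```

Call:
move_arm --targets '[0,0,0,0,-0.175,0,0,0,0,0,-0.175,0,0,0,0,0,-0.15,0,0,0,0,0,0,0,0,0,0,0,0,0]'

```text
time_s: 50.62
position: [0.6624, 0.018, 0.059]
tool_rot: [[0.703, 0.0, 0.711], [-0.711, -0.0, 0.703], [0.0, -1.0, -0.0]]
ft_force: [0.3, -0.1, 0.3]
grip_width: 0.0853
```

Run:
```python
from h import *
d=show("side","n4s.png",(220,180,320,270),6)
d=show("top","n4.png",(280,150,360,230),7)
go(661.5,17.5,59,-44.5)
```

```text
t 50.73 p [0.6623 0.018  0.059 ] w 0.0852 F [ 0.4  0.  -0.2]
[[0.703, -0.0, 0.711], [-0.711, -0.0, 0.703], [-0.0, -1.0, -0.0]] [ -8.7  39.7  66.2  -0.   74.1 -53.4]
yaw -45.3 turn about tool y (rad): -0.014
shift AFTER turn x,y,z: -0.3 -0.0 -1.0  before turn: [-0.2 -0.  -1. ]
```

View pics/n4s.png

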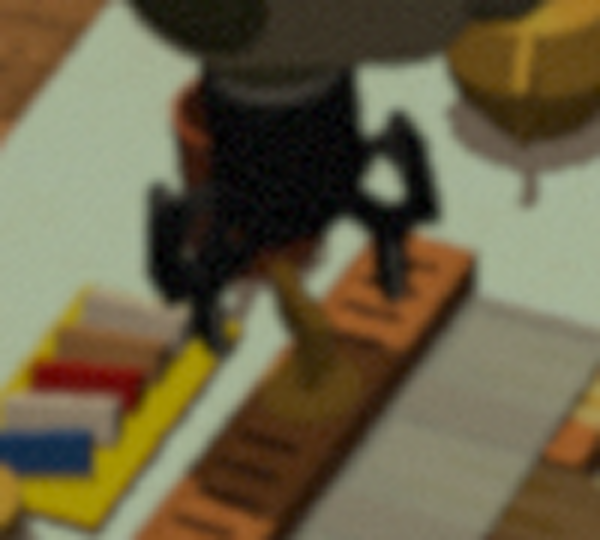

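View pics/n4.png

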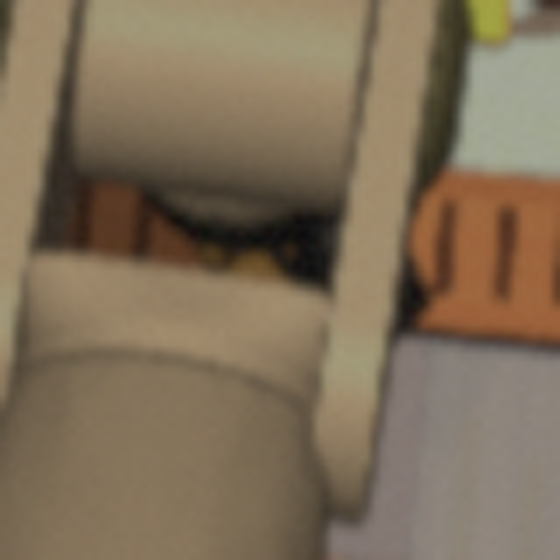

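Call:
move_arm --targets '[0,0,0,0,0,0,0,0,0,0,0,0,0,0,0,0,0,0,0,0,0,0,0,0,0,0,0,0,0,0]' --hand -1

```text
time_s: 51.35
position: [0.6623, 0.018, 0.0591]
tool_rot: [[0.705, -0.0, 0.709], [-0.709, -0.0, 0.705], [0.0, -1.0, -0.0]]
ft_force: [-1.0, -0.8, 1.5]
grip_width: 0.0112
```

Call:
move_arm --targets '[0,0,0,0,0.12,0,0,0,0,0,0.15,0,0,0,0,0,0.15,0,0,0,0,0,0.15,0,0,0,0,0,0.13,0]'

```text
time_s: 51.98
position: [0.6625, 0.0181, 0.0591]
tool_rot: [[0.078, 0.001, 0.997], [-0.997, -0.0, 0.078], [0.0, -1.0, 0.001]]
ft_force: [0.2, 0.9, 0.8]
grip_width: 0.0115
```

Run:
```python
from h import *
s=st(); print(s["wrist_torque"])
```

```text
t 51.98 p [0.6625 0.0181 0.0591] w 0.0115 F [0.2 0.9 0.8]
[[0.078, 0.001, 0.997], [-0.997, -0.0, 0.078], [0.0, -1.0, 0.001]] [ -8.7  39.7  66.2   0.   74.1 -13.1]
[ 0.05644243 -0.02578887  0.10470181]
```

Call:
move_arm --targets '[0,0,0,0,0.06,0,0,0,0,0,0.06,0,0,0,0,0,0.06,0,0,0,0,0,0.05,0,0,0,0,0,0.05,0]'

```text
time_s: 52.6
position: [0.6627, 0.018, 0.0593]
tool_rot: [[-0.194, 0.001, 0.981], [-0.981, -0.001, -0.194], [0.001, -1.0, 0.001]]
ft_force: [0.4, -1.0, 1.7]
grip_width: 0.0112
```

Run:
```python
from h import *
s=st(); print(s["wrist_torque"])
```

```text
t 52.6 p [0.6627 0.018  0.0593] w 0.0112 F [ 0.4 -1.   1.7]
[[-0.194, 0.001, 0.981], [-0.981, -0.001, -0.194], [0.001, -1.0, 0.001]] [-8.6 39.7 66.2 -0.1 74.1  2.6]
[-0.091111   -0.02015493  2.68674804]
```

Call:
move_arm --targets '[0,0,0,0,0,0,0,0,0,0,0,0,0,0,0,0,0,0,0,0,0,0,0,0,0,0,0,0,0,0]' --hand 1

```text
time_s: 53.22
position: [0.6624, 0.0179, 0.059]
tool_rot: [[-0.197, 0.0, 0.98], [-0.98, -0.0, -0.197], [0.0, -1.0, 0.0]]
ft_force: [-0.8, -0.1, 1.2]
grip_width: 0.0854
```

Call:
move_arm --targets '[0,-20,0,0,0,0,0,-40,0,0,0,0,0,-40,0,0,0,0,0,-20,0,0,-0.15,0,0,0,0,0,-0.15,0]'

```text
time_s: 53.85
position: [0.663, 0.0179, 0.1812]
tool_rot: [[0.107, 0.004, 0.994], [-0.994, -0.001, 0.107], [0.001, -1.0, 0.004]]
ft_force: [0.4, -1.0, -1.1]
grip_width: 0.0853
```

Run:
```python
from h import *
d=get_image("top");P=cloud(d);Z=P[...,2]
for b in blobs(d,(Z>.006)&(Z<.02),.012,300): print(*b)
go(433,-370,100,-1)
```

```text
[193.  98.] 992 [913.9 357.1] [303.4  55.8] -88.8
[337. 128.] 368 [830.6 -14.9] [192.9  86.3] 55.6
[126. 142.] 429 [790.2 516.6] [199.5  51.7] 73.7
[514. 211.] 1136 [ 595.  -498.4] [148.7 147.7] 45.8
[143. 229.] 1092 [556.2 486.8] [147.5 146.8] -47.8
[469. 273.] 1632 [ 433.7 -369.8] [172.2  69.2] -0.6
[539. 311.] 1278 [ 335.5 -544.6] [144.4  66. ] 40.5
[453. 353.] 1282 [ 229.9 -322.1] [145.4  65. ] -18.6
[332. 415.] 1262 [ 67.9 -20.1] [217.1  90.1] 72.1
t 53.9 p [0.6626 0.018  0.18  ] w 0.0852 F [0.1 0.7 0.5]
[[0.112, 0.002, 0.994], [-0.994, -0.0, 0.112], [0.0, -1.0, 0.002]] [ -8.7  34.2  56.2  -0.   89.6 -15.1]
yaw -83.5 turn about tool y (rad): -1.441
shift AFTER turn x,y,z: -222.8 80.0 -391.9  before turn: [ 359.6   79.7 -271.9]
```

Call:
move_arm --targets '[0,0,0,0,-0.18,0,0,0,0,0,-0.18,0,0,0,0,0,-0.18,0,0,0,0,0,-0.18,0,0,0,0,0,-0.18,0]'

```text
time_s: 54.52
position: [0.6622, 0.018, 0.1787]
tool_rot: [[0.844, -0.001, 0.536], [-0.536, 0.0, 0.844], [-0.001, -1.0, -0.0]]
ft_force: [0.0, 0.5, 0.1]
grip_width: 0.0853
```

Call:
move_arm --targets '[0,0,0,0,-0.18,0,0,0,0,0,-0.18,0,0,0,0,0,-0.175,0,-40,0,-30,0,0,0,-40,0,-50,0,0,0]'

```text
time_s: 55.15
position: [0.5796, -0.0579, 0.1785]
tool_rot: [[0.999, -0.001, 0.034], [-0.034, 0.0, 0.999], [-0.001, -1.0, 0.0]]
ft_force: [0.8, -1.0, -0.7]
grip_width: 0.0852
```

Run:
```python
from h import *
d=show("top","q1.png",(240,130,400,270),5)
go(468.7,-371,60,-1.3)
```

```text
t 55.2 p [ 0.5753 -0.063   0.1786] w 0.0852 F [ 1.5 -5.   1.6]
[[0.999, -0.004, 0.038], [-0.038, -0.002, 0.999], [-0.004, -1.0, -0.002]] [ -17.9   25.7   71.5   -0.2   83.  -105.7]
yaw -2.2 turn about tool y (rad): -0.016
shift AFTER turn x,y,z: -99.6 118.6 -310.4  before turn: [ -94.3  119.5 -311.7]
```

View pics/q1.png

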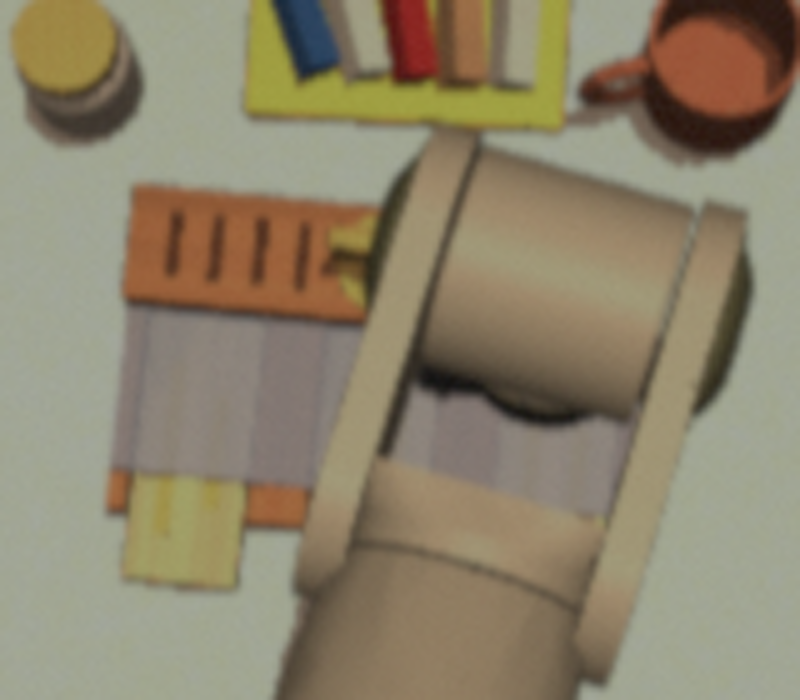

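Call:
move_arm --targets '[-20,0,-50,0,-0.016,0,-20,0,-55,0,0,0,-20,20,-55,0,0,0,-20,20,-55,0,0,0,-12,20,-50,0,0,0]'

```text
time_s: 55.82
position: [0.4821, -0.3229, 0.1184]
tool_rot: [[1.0, 0.0, 0.021], [-0.021, 0.0, 1.0], [0.0, -1.0, 0.0]]
ft_force: [0.3, -0.3, 0.6]
grip_width: 0.0851
```

Call:
move_arm --targets '[-5,20,-35,0,0,0,0,20,-10,0,0,0,0,0,0,0,0,0,0,0,0,0,0,0,0,0,0,0,0,0]'

```text
time_s: 56.45
position: [0.4779, -0.3656, 0.08]
tool_rot: [[1.0, 0.001, 0.017], [-0.017, -0.001, 1.0], [0.001, -1.0, -0.001]]
ft_force: [-0.1, 0.6, 0.5]
grip_width: 0.0853
```

Run:
```python
from h import *
d=show("top","q2.png",(400,190,540,330),5)
d=show("side","q2s.png",(310,140,450,250),5)
go(468.7,-371,-34,-1.3)
```

```text
t 56.55 p [ 0.4778 -0.3657  0.0798] w 0.0857 F [ 0.3 -0.3 -0. ]
[[1.0, 0.001, 0.017], [-0.017, -0.001, 1.0], [0.001, -1.0, -0.001]] [ -48.7   32.9   76.1    0.    70.9 -137.7]
yaw -1.0 turn about tool y (rad): 0.005
shift AFTER turn x,y,z: -9.0 113.8 -5.5  before turn: [ -9.1 113.8  -5.4]
```

View pics/q2.png

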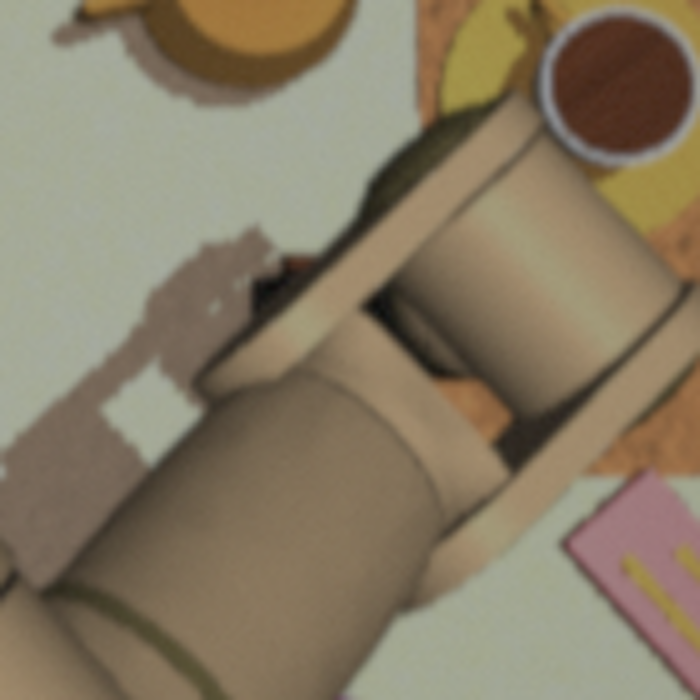

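View pics/q2s.png

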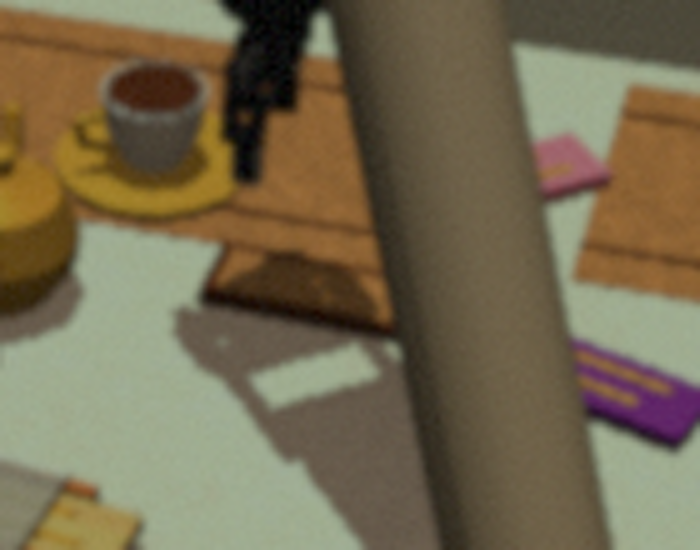

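Call:
move_arm --targets '[-9,25,-5.5,0,0,0,0,25,0,0,0,0,0,25,0,0,0,0,0,20,0,0,0,0,0,10,0,0,0,0]'

```text
time_s: 57.18
position: [0.4683, -0.3709, -0.0266]
tool_rot: [[1.0, -0.0, 0.018], [-0.018, 0.001, 1.0], [-0.0, -1.0, 0.001]]
ft_force: [0.1, -0.1, 0.4]
grip_width: 0.0855
```

Run:
```python
from h import *
d=show("side","q3s.png",(330,160,430,220),7)
go(468.7,-371,-34,-1.3)
```

```text
t 57.23 p [ 0.468  -0.3707 -0.0274] w 0.0856 F [-0.5  1.  -1.1]
[[1.0, -0.001, 0.018], [-0.018, 0.001, 1.0], [-0.001, -1.0, 0.001]] [ -49.7   40.3   82.6   -0.    57.1 -138.7]
yaw -1.0 turn about tool y (rad): 0.005
shift AFTER turn x,y,z: 0.7 6.6 -0.2  before turn: [ 0.7  6.6 -0.3]
```

View pics/q3s.png

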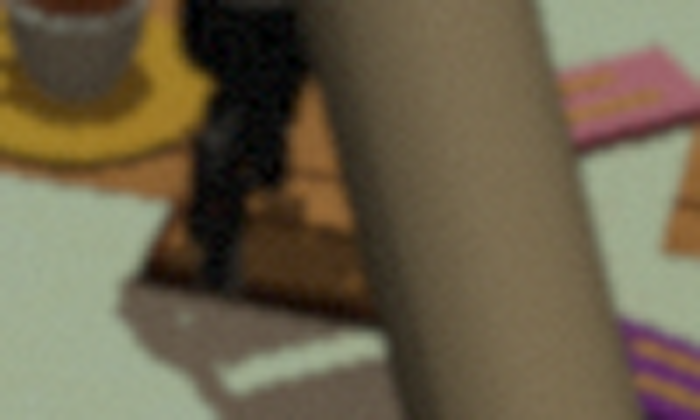

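Call:
move_arm --targets '[0,3,0,0,0,0,0,3,0,0,0,0,0,0,0,0,0,0,0,0,0,0,0,0,0,0,0,0,0,0]'

```text
time_s: 57.85
position: [0.4684, -0.3713, -0.0318]
tool_rot: [[1.0, 0.0, 0.018], [-0.018, -0.0, 1.0], [0.0, -1.0, -0.0]]
ft_force: [0.4, -0.6, 0.5]
grip_width: 0.0852
```

Call:
move_arm --targets '[0,0,0,0,0,0,0,0,0,0,0,0,0,0,0,0,0,0,0,0,0,0,0,0,0,0,0,0,0,0]' --hand -1 --squeeze 70

```text
time_s: 58.48
position: [0.4685, -0.3715, -0.0311]
tool_rot: [[1.0, 0.001, 0.018], [-0.018, -0.001, 1.0], [0.001, -1.0, -0.001]]
ft_force: [-1.3, 0.7, 7.8]
grip_width: 0.0633
```

Call:
move_arm --targets '[0,-15,0,0,0,0,0,-30,0,0,0,0,0,-40,0,0,0,0,0,-40,0,0,0,0,0,-35,0,0,0,0]'

```text
time_s: 59.1
position: [0.4683, -0.3713, 0.1304]
tool_rot: [[1.0, 0.001, 0.018], [-0.018, -0.001, 1.0], [0.001, -1.0, -0.001]]
ft_force: [1.1, -0.1, -0.4]
grip_width: 0.0631
```

Run:
```python
from h import *
d=show("side","q4s.png",(310,110,450,220),5)
go(440,0,160,0)
```

```text
t 59.15 p [ 0.4696 -0.3727  0.1351] w 0.0633 F [ 1.7 -0.8  4.2]
[[1.0, 0.006, 0.018], [-0.018, -0.007, 1.0], [0.006, -1.0, -0.007]] [ -49.7   29.4   72.6   -0.    77.5 -138.7]
yaw -1.0 turn about tool y (rad): -0.018
shift AFTER turn x,y,z: -29.6 -24.9 372.7  before turn: [-36.  -27.6 371.9]
```

View pics/q4s.png

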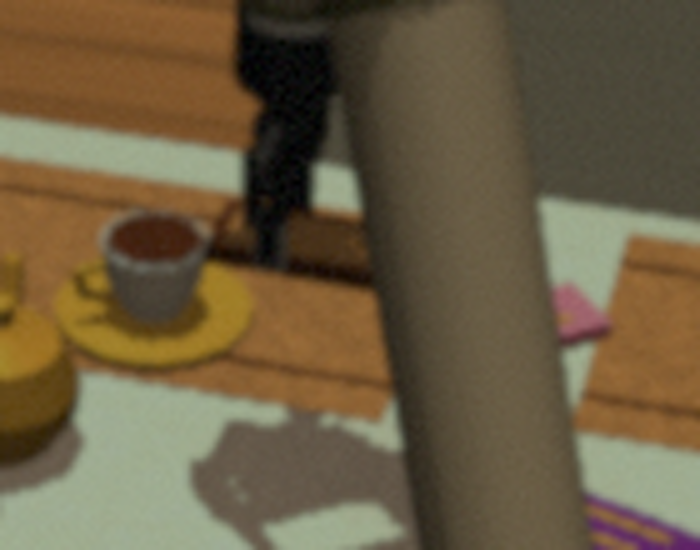

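Call:
move_arm --targets '[0,-10,30,0,-0.02,0,-10,-20,45,0,-0.02,0,-10,-10,50,0,-0.02,0,-10,0,50,0,-0.02,0,0,0,50,0,-0.02,0]'

```text
time_s: 59.78
position: [0.4316, -0.1456, 0.1687]
tool_rot: [[0.997, 0.001, -0.082], [0.082, -0.0, 0.997], [0.001, -1.0, -0.0]]
ft_force: [-0.1, 0.0, -1.5]
grip_width: 0.0631
```

Call:
move_arm --targets '[0,0,50,0,0,0,0,0,50,0,0,0,0,0,50,0,0,0,0,0,50,0,0,0,0,0,50,0,0,0]'

```text
time_s: 60.4
position: [0.4115, 0.1036, 0.1686]
tool_rot: [[0.997, 0.001, -0.082], [0.082, -0.0, 0.997], [0.001, -1.0, -0.0]]
ft_force: [0.6, -0.6, -0.3]
grip_width: 0.0631
```

Call:
move_arm --targets '[0,0,50,0,0,0,0,0,50,0,0,0,0,0,50,0,0,0,0,0,30,0,0,0,0,0,0,0,0,0]'

```text
time_s: 61.02
position: [0.3966, 0.2828, 0.1683]
tool_rot: [[0.996, 0.0, -0.085], [0.085, 0.0, 0.996], [0.0, -1.0, 0.0]]
ft_force: [-0.3, -0.1, -1.1]
grip_width: 0.0635
```

Run:
```python
from h import *
d=show("top","q5.png",(120,120,440,330),2.5)
d=show("side","q5s.png",(120,120,440,360),2.5)
go(460,300,180,6.5)
```

```text
t 61.12 p [0.397  0.2811 0.1682] w 0.0632 F [ 0.  -0.5 -0.9]
[[0.997, 0.0, -0.083], [0.083, -0.0, 0.997], [0.0, -1.0, -0.0]] [ 21.3  17.   87.2  -0.   75.8 -73.4]
yaw 4.7 turn about tool y (rad): -0.031
shift AFTER turn x,y,z: 64.8 -11.8 11.7  before turn: [ 64.4 -11.8  13.7]
```

View pics/q5.png

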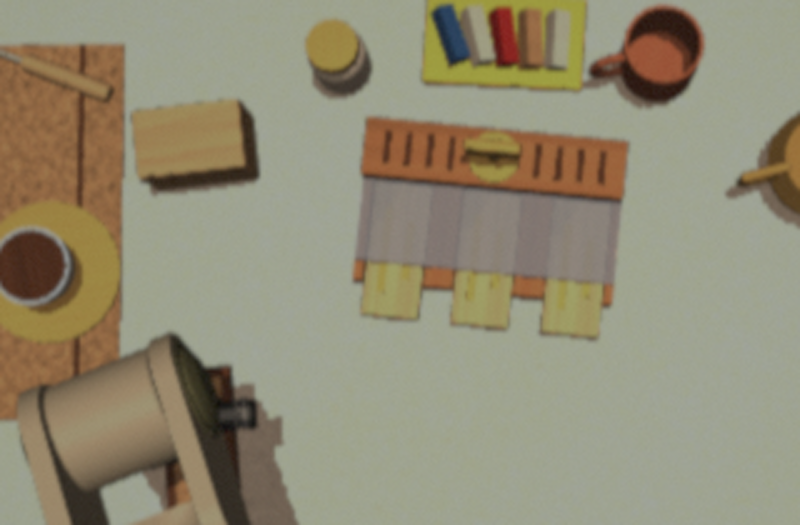

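View pics/q5s.png

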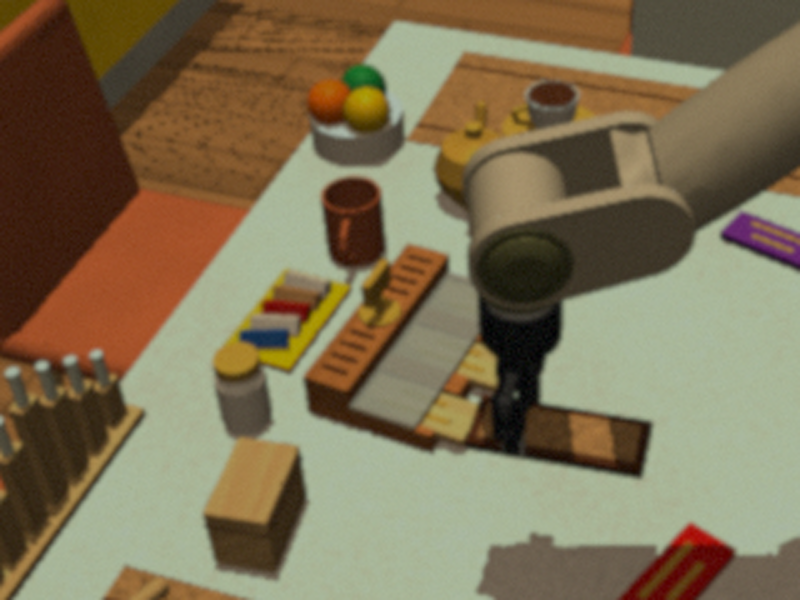

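```bash
python3 -c "
from h import *
go(600,314.5,170,6.5)"
```

```text
t 61.12 p [0.397  0.2811 0.1682] w 0.0632 F [ 0.  -0.5 -0.9]
[[0.997, 0.0, -0.083], [0.083, -0.0, 0.997], [0.0, -1.0, -0.0]] [ 21.3  17.   87.2  -0.   75.8 -73.4]
yaw 4.7 turn about tool y (rad): -0.031
shift AFTER turn x,y,z: 205.5 -1.8 10.2  before turn: [205.1  -1.8  16.6]
```

Call:
move_arm --targets '[0,0,0,0,-0.031,0,40,0,0,0,0,0,50,0,3,0,0,0,50,0,3,0,0,0,40,0,3,0,0,0]'

```text
time_s: 61.75
position: [0.577, 0.3095, 0.1679]
tool_rot: [[0.994, -0.0, -0.112], [0.112, -0.0, 0.994], [-0.0, -1.0, -0.0]]
ft_force: [0.6, 0.1, -1.4]
grip_width: 0.0629
```

Call:
move_arm --targets '[25,-2,1,0,0,0,0,0,0,0,0,-0.1,0,0,0,0,0,-0.14,0,0,0,0,0,-0.14,0,0,0,0,0,-0.14]'

```text
time_s: 62.38
position: [0.5999, 0.3133, 0.1707]
tool_rot: [[0.86, 0.498, -0.113], [0.098, 0.056, 0.994], [0.501, -0.865, -0.0]]
ft_force: [0.8, -0.4, -1.8]
grip_width: 0.0636
```

Run:
```python
from h import *
d=show("side","q6s.png",(120,120,440,360),2.5)
st()
```

```text
t 62.42 p [0.5965 0.3133 0.1684] w 0.0635 F [-3.5  1.8 -3. ]
[[0.86, 0.498, -0.115], [0.1, 0.056, 0.993], [0.501, -0.865, -0.001]] [ 20.7  24.5  82.4 -10.2  44.3 -70.4]
```

View pics/q6s.png

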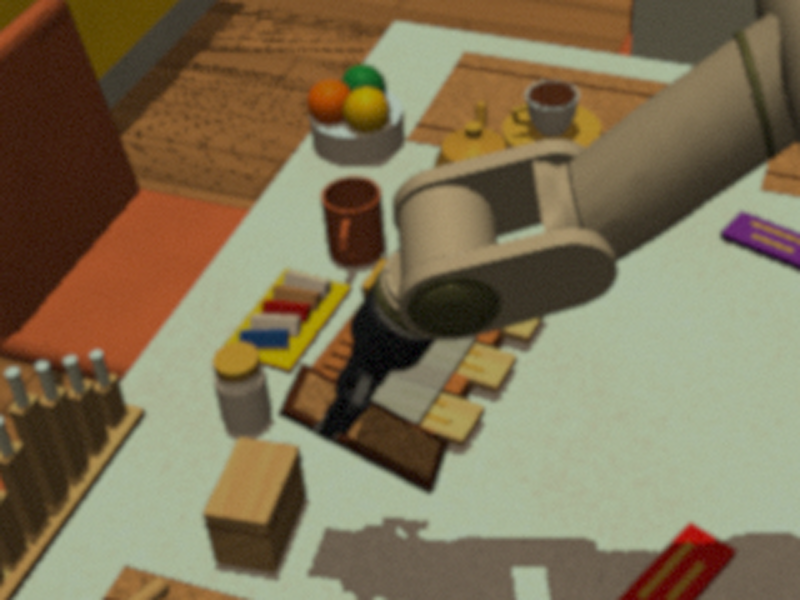

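Call:
move_arm --targets '[0,0,0,0,0,-0.06,0,0,0,0,0,-0.06,0,0,0,0,0,-0.055,0,0,0,0,0,0,0,0,0,0,0,0]'

```text
time_s: 63.05
position: [0.6004, 0.314, 0.1704]
tool_rot: [[0.764, 0.636, -0.112], [0.086, 0.072, 0.994], [0.64, -0.768, -0.0]]
ft_force: [-0.3, 0.7, 0.4]
grip_width: 0.0631
```

```bash
cat >> h.py <<'E'
def go3(x,y,z):
    s=st();T=s["tool_rot"];D=np.array([x,y,z])-s["position"]*1000
    print("tilt",np.degrees(np.arccos(-T[2,1])).round(1),"heading",np.degrees(np.arctan2(T[1,1],T[0,1])).round(1),"tool z",T[:,2].round(3),"shift tool:",(T.T@D).round(1))
E
python3 -c "
from h import *
go3(627,317.7,80)"
```

```text
t 63.05 p [0.6004 0.314  0.1704] w 0.0631 F [-0.3  0.7  0.4]
[[0.764, 0.636, -0.112], [0.086, 0.072, 0.994], [0.64, -0.768, -0.0]] [ 21.8  23.2  89.5 -19.9  30.  -60.7]
tilt 39.8 heading 6.4 tool z [-0.112  0.994 -0.   ] shift tool: [-37.2  86.7   0.7]
```

Call:
move_arm --targets '[-8,18,0,0,0,0,-8,18,0,0,0,0,-8,18,0,0,0,0,-8,18,0,0,0,0,-5,14,0,0,0,0]'

```text
time_s: 63.68
position: [0.6269, 0.3172, 0.0796]
tool_rot: [[0.763, 0.636, -0.112], [0.087, 0.071, 0.994], [0.64, -0.768, -0.001]]
ft_force: [-0.1, 0.2, -1.3]
grip_width: 0.0631
```

Run:
```python
from h import *
d=show("side","q7s.png",(180,200,380,350),4)
d=show("top","q7.png",(140,120,300,280),4)
go3(657,321,53)
```

```text
t 63.77 p [0.6264 0.317  0.0787] w 0.0631 F [ 0.3 -0.3 -1. ]
[[0.765, 0.635, -0.112], [0.087, 0.071, 0.994], [0.639, -0.769, -0.001]] [ 21.1  32.4  91.8 -29.2  19.4 -50.8]
tilt 39.7 heading 6.4 tool z [-0.112  0.994 -0.001] shift tool: [ 7.3 39.5  0.5]
```

View pics/q7s.png

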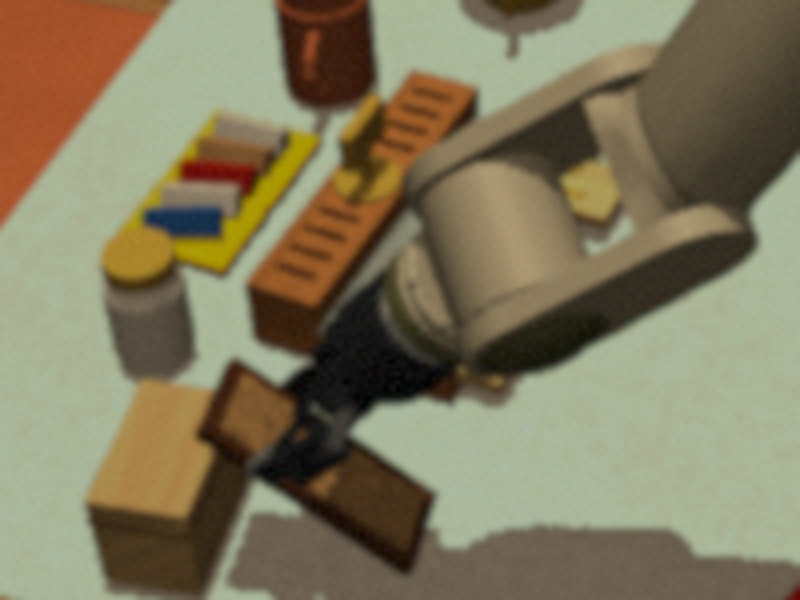

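View pics/q7.png

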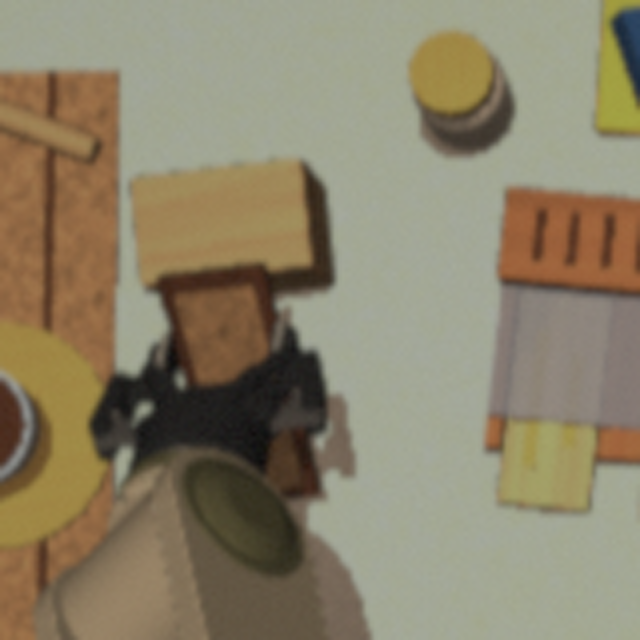

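Call:
move_arm --targets '[-3.2,3.8,0,0,0,0,-3.2,3.8,0,0,0,0,-3.2,3.8,0,0,0,0,-2,2.3,0,0,0,0,0,0,0,0,0,0]'

```text
time_s: 64.4
position: [0.6259, 0.3175, 0.0621]
tool_rot: [[0.763, 0.636, -0.113], [0.087, 0.072, 0.994], [0.64, -0.768, -0.0]]
ft_force: [-0.0, 0.7, -1.3]
grip_width: 0.0631
```

Run:
```python
from h import *
d=show("side","q8s.png",(190,280,310,360),6)
go3(657,321,53)
```

```text
t 64.45 p [0.626  0.3175 0.0623] w 0.063 F [ 0.7 -0.5 -1.5]
[[0.763, 0.636, -0.113], [0.087, 0.072, 0.994], [0.64, -0.768, -0.0]] [ 21.1  33.8  92.8 -33.2  17.2 -46.7]
tilt 39.8 heading 6.5 tool z [-0.113  0.994 -0.   ] shift tool: [18.  27.1 -0.1]
```

View pics/q8s.png

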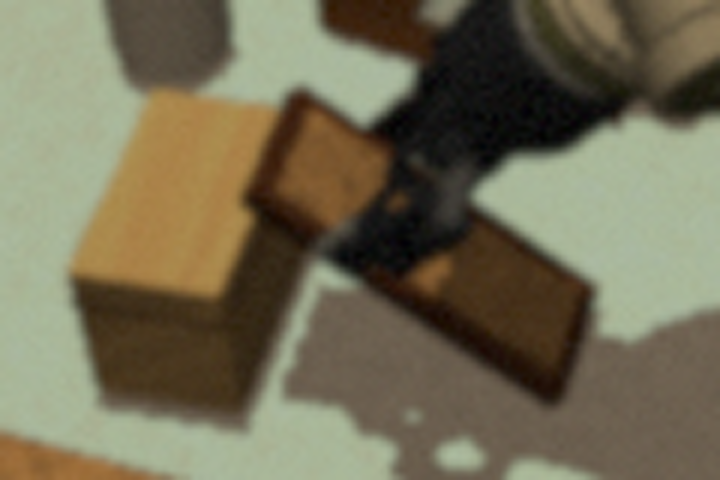

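Call:
move_arm --targets '[5.4,4.5,0,0,0,0,5.4,4.5,0,0,0,0,5.4,4.5,0,0,0,0,5.4,4.5,0,0,0,0,0,0,0,0,0,0]'

```text
time_s: 65.08
position: [0.6545, 0.3206, 0.0623]
tool_rot: [[0.763, 0.636, -0.113], [0.086, 0.072, 0.994], [0.641, -0.768, 0.0]]
ft_force: [-0.0, -0.3, -0.1]
grip_width: 0.0634
```

Run:
```python
from h import *
d=show("side","q9s.png",(190,280,310,360),6)
d=show("top","q9.png",(140,120,260,240),5)
go3(657,321,53)
```

```text
t 65.17 p [0.6538 0.3206 0.0622] w 0.0635 F [-0.4  0.7 -1.6]
[[0.763, 0.636, -0.113], [0.087, 0.072, 0.994], [0.64, -0.768, -0.0]] [ 20.4  35.6  88.6 -28.3  18.9 -52.3]
tilt 39.8 heading 6.5 tool z [-0.113  0.994 -0.   ] shift tool: [-3.4  9.1  0. ]
```

View pics/q9s.png

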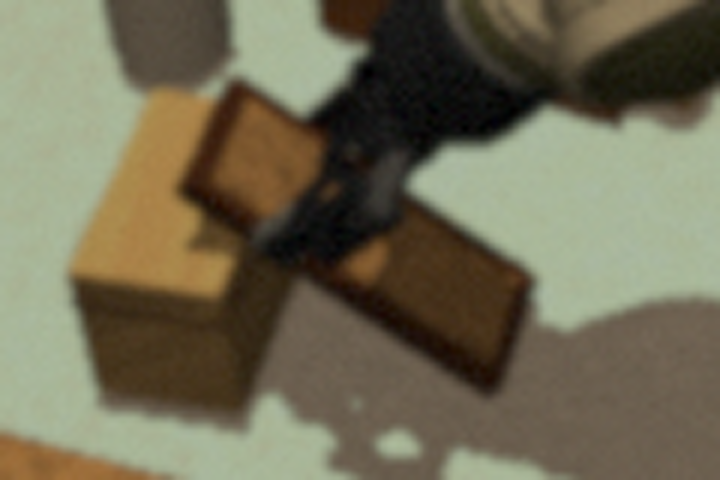

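View pics/q9.png

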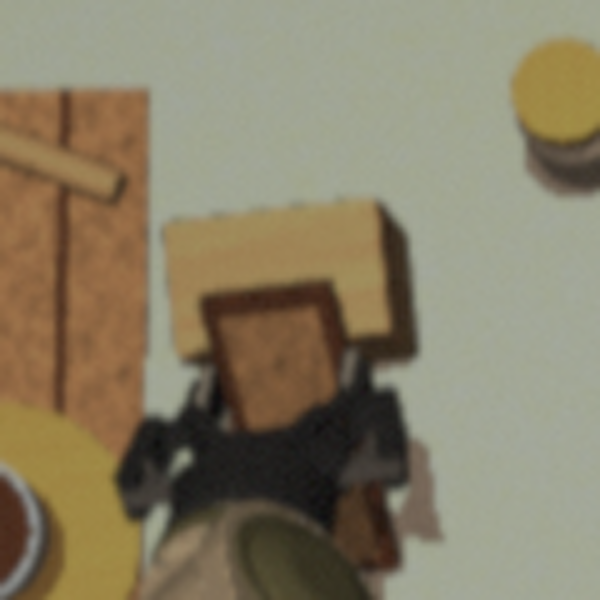

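Call:
move_arm --targets '[-1,1.2,0,0,0,0,-1,1.2,0,0,0,0,-1,1.2,0,0,0,0,-0.6,0.8,0,0,0,0,0,0,0,0,0,0]'

```text
time_s: 65.8
position: [0.654, 0.3207, 0.0565]
tool_rot: [[0.763, 0.636, -0.113], [0.087, 0.072, 0.994], [0.64, -0.768, -0.0]]
ft_force: [-0.3, -1.0, -1.0]
grip_width: 0.0628
```

Call:
move_arm --targets '[-0.6,0.8,0,0,0,0,-0.6,0.8,0,0,0,0,0,0,0,0,0,0,0,0,0,0,0,0,0,0,0,0,0,0]'

```text
time_s: 66.42
position: [0.6541, 0.3207, 0.0546]
tool_rot: [[0.763, 0.636, -0.113], [0.087, 0.072, 0.994], [0.64, -0.768, -0.0]]
ft_force: [0.6, 1.5, -1.1]
grip_width: 0.0631
```

Call:
move_arm --targets '[-0.6,0.8,0,0,0,0,-0.6,0.8,0,0,0,0,-0.6,0.8,0,0,0,0,0,0,0,0,0,0,0,0,0,0,0,0]'

```text
time_s: 67.05
position: [0.6547, 0.3209, 0.0522]
tool_rot: [[0.762, 0.637, -0.113], [0.086, 0.073, 0.994], [0.641, -0.767, 0.0]]
ft_force: [2.7, 0.7, 4.1]
grip_width: 0.0635
```

Run:
```python
from h import *
d=show("side","r1s.png",(190,280,310,360),6)
go3(657,321,53)
```

```text
t 67.1 p [0.6547 0.3209 0.0522] w 0.063 F [ 3.2 -0.1  3.8]
[[0.762, 0.637, -0.113], [0.087, 0.073, 0.994], [0.641, -0.767, 0.0]] [ 20.4  36.5  89.  -30.3  17.7 -50.2]
tilt 39.9 heading 6.5 tool z [-0.113  0.994  0.   ] shift tool: [ 2.3  0.9 -0.2]
```

View pics/r1s.png

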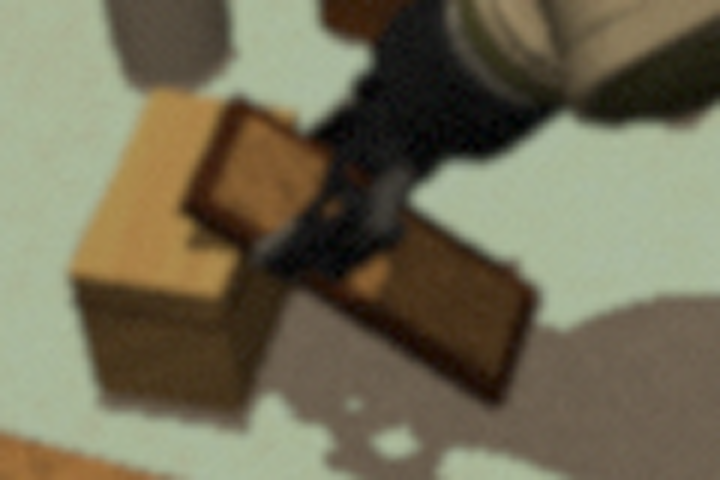

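Call:
move_arm --targets '[0.8,0.6,0,0,0,0,0.8,0.6,0,0,0,0,0.8,0.6,0,0,0,0,0,0,0,0,0,0,0,0,0,0,0,0]'

```text
time_s: 67.72
position: [0.6549, 0.3209, 0.0517]
tool_rot: [[0.765, 0.634, -0.113], [0.088, 0.071, 0.994], [0.638, -0.77, -0.001]]
ft_force: [-15.8, -3.5, 15.1]
grip_width: 0.0631
```

Call:
move_arm --targets '[-0.6,-0.5,0,0,0,0,-0.6,-0.5,0,0,0,0,0,0,0,0,0,0,0,0,0,0,0,0,0,0,0,0,0,0]'

```text
time_s: 68.35
position: [0.6548, 0.3209, 0.0519]
tool_rot: [[0.764, 0.636, -0.113], [0.087, 0.072, 0.994], [0.64, -0.769, -0.0]]
ft_force: [-6.5, -1.1, 9.0]
grip_width: 0.0634
```

Call:
move_arm --targets '[0,0,0,0,0,0,0,0,0,0,0,0,0,0,0,0,0,0,0,0,0,0,0,0,0,0,0,0,0,0]' --hand 0.72

```text
time_s: 68.97
position: [0.6557, 0.3208, 0.0517]
tool_rot: [[0.763, 0.636, -0.113], [0.087, 0.072, 0.994], [0.64, -0.768, -0.0]]
ft_force: [1.2, 0.5, 0.8]
grip_width: 0.0733
```

Run:
```python
from h import *
d=show("side","r2s.png",(190,280,310,360),6)
d=show("top","r2.png",(140,120,260,240),5)
st()
```

```text
t 69.08 p [0.6557 0.3209 0.0517] w 0.0733 F [ 0.7  0.1 -0.5]
[[0.763, 0.636, -0.113], [0.087, 0.072, 0.994], [0.64, -0.768, -0.0]] [ 20.3  36.6  88.8 -30.   17.9 -50.5]
```

View pics/r2s.png

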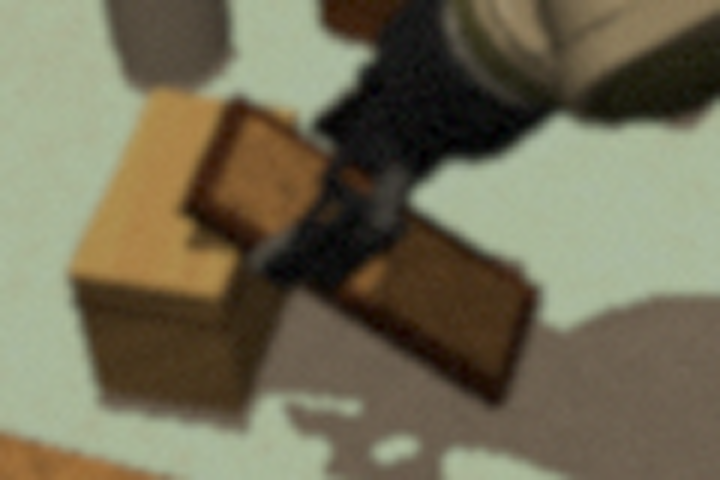

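View pics/r2.png

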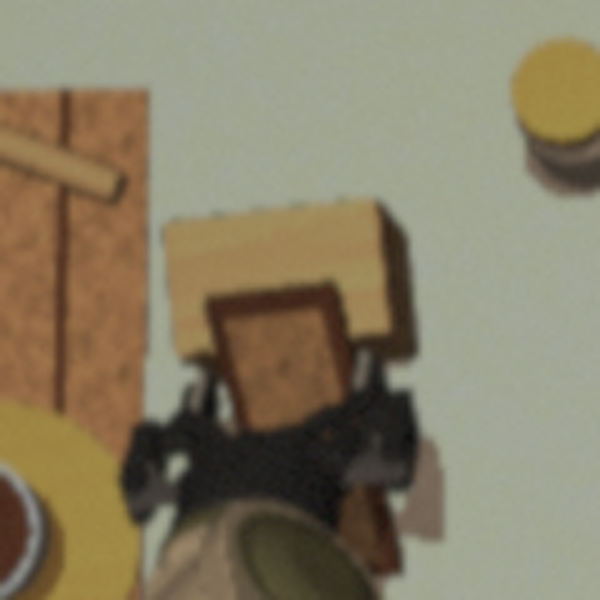

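Call:
move_arm --targets '[0,0,0,0,0,0,0,-3,0,0,0,0,0,-6,0,0,0,0,0,-10,0,0,0,0,0,-15,0,0,0,0]' --hand 1

```text
time_s: 69.7
position: [0.6335, 0.3183, 0.0785]
tool_rot: [[0.763, 0.636, -0.113], [0.087, 0.072, 0.994], [0.64, -0.768, -0.0]]
ft_force: [-0.9, -1.4, 0.2]
grip_width: 0.0856
```

Call:
move_arm --targets '[0,-20,0,0,0,0,0,-30,0,0,0,0,0,-40,0,0,0,0,0,-40,0,0,0,0,0,-40,0,0,0,0]'

```text
time_s: 70.32
position: [0.5243, 0.3059, 0.2102]
tool_rot: [[0.763, 0.637, -0.113], [0.087, 0.073, 0.994], [0.641, -0.768, 0.0]]
ft_force: [0.1, -0.0, 0.4]
grip_width: 0.0853
```

Run:
```python
from h import *
d=show("side","r3s.png",(160,190,360,360),4)
d=show("top","r3.png",(120,110,400,300),2.8)
st()
P=cloud(d)
```

```text
t 70.42 p [0.5245 0.3067 0.2129] w 0.0854 F [ 0.2 -0.5  0. ]
[[0.759, 0.641, -0.115], [0.086, 0.075, 0.993], [0.645, -0.764, 0.002]] [ 24.6  14.3  95.7 -21.3  33.1 -57.8]
```

View pics/r3s.png

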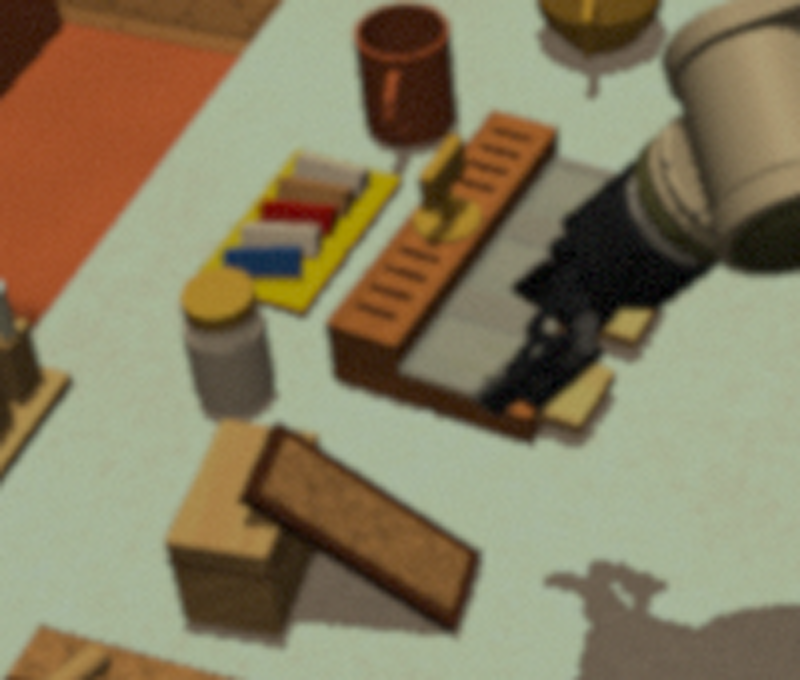

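View pics/r3.png

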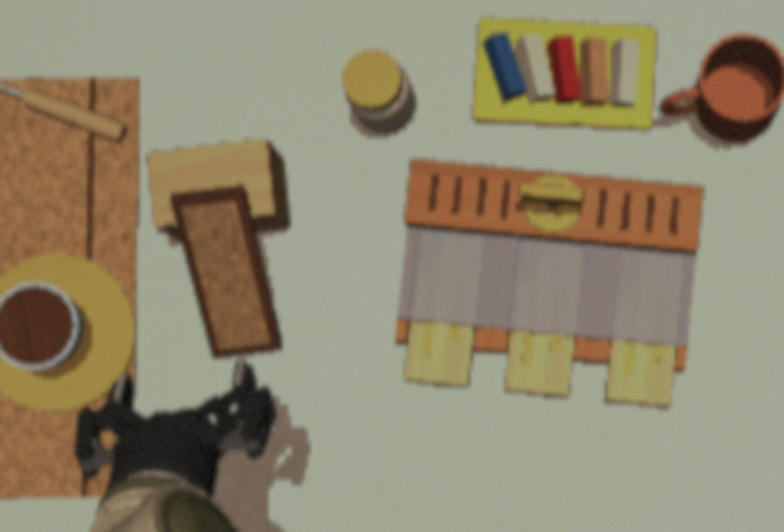

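Call:
move_arm --targets '[0,-30,0,0,0,0,0,-40,0,0,0,0,0,-40,0,0,0,0,0,0,0,0,0,0,0,0,0,0,0,0]'

```text
time_s: 71.05
position: [0.456, 0.298, 0.2918]
tool_rot: [[0.764, 0.635, -0.113], [0.087, 0.072, 0.994], [0.639, -0.769, -0.001]]
ft_force: [-0.1, -0.5, -0.6]
grip_width: 0.0852
```

Run:
```python
from h import *
d=get_image("top");P=cloud(d);st()
# board face region: crop pts (190..255,210..345)/2.8+ (120,110)
poly=np.array([[180,200],[235,198],[268,342],[218,348]])/2.8+[120,110]
m=np.zeros((480,640),np.uint8);cv2.fillPoly(m,[poly.round().astype(np.int32)],1);m=cv2.erode(m,np.ones((3,3)))
Q=P[(m>0)&(d["z_map"]>0)];
for _ in range(4):
    A=np.c_[Q[:,:2],np.ones(len(Q))];c=np.linalg.lstsq(A,Q[:,2],rcond=None)[0];r=Q[:,2]-A@c;Q=Q[abs(r)<2.5*r.std()+1e-6]
print("slope",np.degrees(np.arctan(np.hypot(*c[:2]))),"dir",np.degrees(np.arctan2(c[1],c[0])),"rms",r.std(),"z range",Q[:,2].min(),Q[:,2].max())
# corners on plane
K=d["intrinsics"];C=-d["R"].T@d["t"]
for px in [(172,197),(242,186),(283,346),(214,357)]:
    uv=np.array(px)/2.8+[120,110];D=d["R"].T@np.linalg.inv(K)@np.r_[uv,1]
    s=(c[0]*C[0]+c[1]*C[1]+c[2]-C[2])/(D[2]-c[0]*D[0]-c[1]*D[1]);X=C+s*D
    e=X[:2]*1000-[681.6,323.9];a=np.radians(6.5);print((X*1000).round(),"caddy",round(e[0]*np.cos(a)+e[1]*np.sin(a)),round(-e[0]*np.sin(a)+e[1]*np.cos(a)))
Z=P[...,2]
for b in blobs(d,(Z>.1)&(Z<.14),.124,50): print("key?",*b)
hsv=cv2.cvtColor(d["pixels"],cv2.COLOR_RGB2HSV).astype(int);s=hsv[...,1]
for n,a,b in(("T1",268,285),("T2",304,320),("T3",339,357)):
    F=[]
    for cc in range(a,b):
        k=np.where(s[235:262,cc]>80)[0][-1]+235; F.append((cc,k+(s[k,cc]-80)/(s[k,cc]-s[k+1,cc])))
    X=ray(d,F,.026)[:,:2]*1000; print(n,"center in slot x", np.median(X@EX)+70-520.7)
```

```text
t 71.1 p [0.4561 0.298  0.2914] w 0.0856 F [-0.6 -0.5 -0.3]
[[0.764, 0.635, -0.113], [0.087, 0.071, 0.994], [0.639, -0.769, -0.001]] [ 27.9   4.   94.1 -19.1  45.8 -59.6]
slope 38.445805260570836 dir 5.984977670875512 rms 0.003562298702316056 z range 0.010657332849594319 0.11465590557370946
[663. 351. 114.] caddy -16 29
[671. 289. 116.] caddy -14 -34
[540. 272.  10.] caddy -147 -36
[530. 337.   8.] caddy -149 30
key? [148.  82.] 67 [909.3 436.2] [30.9 23.9] 59.4
key? [163.  81.] 118 [914. 398.] [35.6 25.6] 89.1
key? [180.  81.] 91 [908.7 354.8] [34.  28.6] -61.3
key? [196.  80.] 121 [913.9 315.5] [35.  28.3] -89.2
key? [214.  81.] 63 [912.  270.6] [25.7 24.9] 0.5
key? [476.  84.] 127 [ 892.6 -374.9] [35.7 33.9] -12.7
key? [497.  95.] 142 [ 861.1 -425.5] [38.8 38.5] -70.6
key? [474. 107.] 127 [ 832.1 -368.7] [41.9 33. ] -51.7
key? [253. 137.] 166 [766.8 174.9] [49.6 48. ] 70.7
key? [453. 181.] 162 [ 653.1 -310.3] [45.2 35.2] 62.3
key? [317. 178.] 143 [662.1  17.5] [56.3 15.7] 84.9
key? [194. 182.] 271 [655.1 316.4] [65.4 30.6] -82.4
key? [303. 441.] 315 [35.6 60.1] [310.2  78.6] -78.8
T1 center in slot x 36.49569057760232
T2 center in slot x 36.21637594290928
T3 center in slot x 36.505589953370304
```

Call:
move_arm --targets '[0,0,0,0,0,0,0,0,0,0,0,0,0,0,0,0,0,0,0,0,0,0,0,0,0,0,0,0,0,0]'

```text
time_s: 71.72
position: [0.4559, 0.2982, 0.293]
tool_rot: [[0.763, 0.636, -0.113], [0.087, 0.072, 0.994], [0.64, -0.768, 0.0]]
ft_force: [-0.4, -0.4, 0.6]
grip_width: 0.0853
```

Run:
```python
from h import *
d=show("top","z1.png",(120,110,440,320),2.5)
d2=show("side","z1s.png",(160,150,400,360),3)
old=cv2.imread("pics/r3.png");new=cv2.resize(d["pixels"][110:300,120:400,::-1],None,fx=2.8,fy=2.8,interpolation=cv2.INTER_CUBIC)
print(np.abs(old[130:360,140:300].astype(int)-new[130:360,140:300]).mean(), np.abs(old[0:130,340:784].astype(int)-new[0:130,340:784]).mean())
t0=cv2.imread("pics/top0.png").astype(int);n=d["pixels"][:,:,::-1].astype(int)
for nm,(u,v) in dict(teapot=(452,186),cupL=(138,228),cupR=(518,209),creamer=(254,140),mug=(384,141),sweets=(321,136)).items():
    a=np.float32(t0[v-35:v+35,u-35:u+35].mean(2));b=np.float32(n[v-35:v+35,u-35:u+35].mean(2));print(nm,cv2.phaseCorrelate(a,b))
```

```text
0.9949728260869565 0.9906675906675907
teapot ((0.0018156998591365436, 0.02043573579297231), 0.9742248486957432)
cupL ((0.014755713244788637, -0.01770169761777396), 0.910403045239272)
cupR ((0.01332539476596395, -0.06515819685908752), 1.000272197763861)
creamer ((-0.02647750586270803, 0.0028301693460122124), 1.0054896648651288)
mug ((-0.027428885603384856, -0.014201260625007706), 0.9568115461755682)
sweets ((0.041541201683408246, 0.036969631666565306), 0.9162310715074893)
```

View pics/z1s.png

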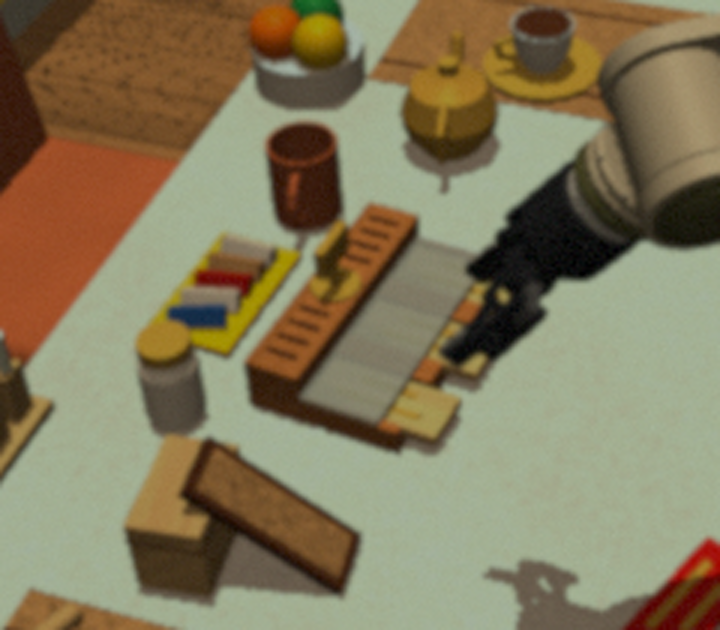

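```bash
python3 -c "
from rig import env
print(env.close_job())"
```

```text
the job is handed in; nothing more can be done
None
```

I slid the three light tune tiles home, one to each slot, and wound the key clockwise in two turns until it met its stop. Then I leaned the board on the front of the caddy and handed the job in at about 72 s. No verdict was reported.

Last checks:
- **Tiles:** their centres measured 36.2–36.5 mm inside the mouths, against the allowed 30–42 mm. Each one met the end stop as it went in.
- **Key:** the wrist moment rose to 2.7 N m at the end, far above the spring's 0.12 N m, so I took it to be the stop. The tool turned about 266°. The camera showed the wing turned only about 260–262° (about 4.55 rad), less than the nominal 269° (4.7 rad) but above the 4.4 rad needed. I put the gap down to give in the grip and did not re-grip to confirm it.
- **Board:** slope about 38°, lower end on the table, upper end over 100 mm up, about 3 mm off the caddy's middle. It did not move between the last two pictures. I judged its touching the caddy from the pictures and from the force when I set it down.
- **Crockery and sweets:** no measurable movement (under 0.1 pixel), and the gripper was open and clear.

One disagreement with the given data: the closed fingertips stood about 40 mm farther back than stated. I found this when the first grasp closed above the tile and touching down afterwards pressed the tile with about 80 N at the wrist, under the 120 N limit. I corrected for it from then on.

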